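# Check the pipe pressure and pack the test kit

## Robot

A 6-joint arm with a two-finger parallel gripper is mounted at the origin on the work surface. World frame = base frame: x ahead of the robot, y to its left, z up, the work surface at z = 0. Lengths are in m, angles in rad, forces in N, time in s.
With the tool pointing down it reaches from about 0.375 to 0.975 m from the base axis. Payload 3.8 kg.
Tool frame: the origin (TCP) lies on the centre line of the jaws, within the pads' length; the fingertips stand 8 mm ahead of it and the grasp point (between the pads) lies 11 mm behind it; z points along the fingers, y is the direction in which the jaws open and shut (so a half turn about z gives the same grasp; the last joint's range is limited). The gripper opens to 85 mm and grips with 20 to 120 N. Pads are 22 mm wide; open, the fingers measure 114 mm over their backs; the gripper's body (76 mm by 85 mm) begins 54 mm behind the grasp point. The pads swing forward as they close: fully open they stand 13 mm farther back than shut.
Start: joints at [1.266, 0.264, 1.604, -0, 1.274, -0.037], TCP at [0.179, 0.651, 0.239] pointing down, gripper open.
Joint ranges: [-2.63, 2.63], [-0.94, 2.18], [0.31, 2.57], [-1.31, 4.45], [0, 2.66], [-2.55, 2.55]. Speed limits (rad/s): [2.57, 2.57, 3.14, 3.14, 3.14, 3.14].

## Interface

Orientations are given as a rotation vector (axis times angle).
In Python, from workcell import * gives the robot as it stands.
- The arm moves only by the tool play_rows, never from a script. Its arguments are lists of equal length, an entry for each row: "slide": the shift along the tool's x, y, z in cm, a list of three; "delta_rot": the turn, a rotation vector about the tool's x, y, z in rad, a list of three. In form: {"slide": [[x, y, z], ...], "delta_rot": [[wx, wy, wz], ...]}. A call has 1 to 12 rows; each row is the pose to reach, as a shift and turn from the pose measured when the call began, along the tool's axes at that moment; what a row does not reach only later rows make up. A row lasts 1/12 s, in which the tool goes at most 41.7 mm and 7.16 degrees, less where a joint would pass 70% of its speed; a pose out of reach is approached as far as the arm can. A call with a gripper value outside its range is refused whole. "hand" is the opening, from 0 (shut) to 1 (fully open), set as the call begins (left out, the last holds). The fingers move at their own pace and stop on an object; "force" is the grip in N (left out, the last holds). Time passes only in rows, so rows that repeat a pose let the fingers close. It gives the time, the measured TCP pose, the force and the opening at its end, in the units of the state.
- read_state(): the state, without advancing time (a new reading comes with each control period).
- read_camera(name): name is "scene" or "top" or "wrist"; returns a dict with "image" (400x640x3 uint8, red, green, blue), "depth" (400x640 float32, m along the optical axis (not along the pixel's ray), 0 where there is no reading), "fovy" (degrees; the focal length in pixels is half the picture's height over the tangent of half this angle, whatever the lens; pixels are square), "cx", "cy" (the principal point, pixels), "world_from_camera" (4x4, takes a point from camera to world coordinates); the wrist camera has in their place "hand_eye" (4x4, takes a point from camera to tool coordinates, whose origin is the TCP and whose axes are the flange's). Camera axes: x right, y up, looking along -z (the intrinsics and any distortion apply to the point x, -y, -z); pixel columns grow to the right and rows downward; lengths in m; the calibration is good to about 2 mm. The wrist camera is an equidistant fisheye: a pixel r from the principal point sees the ray r / f radians off the axis. A picture is of the moment at which its call begins: read the wrist's pose just before it.
- finish_job(): hands the job in, once; it reports no verdict.
Trained networks look in a picture, given as the dict that the camera call returned (one of the last four; its "shot" number tells which), for a name from the list of things; names that differ only in an ending like _2 or _b are one class to them, and where a whole thing is asked for, a point or a joint stands for the part that bears it (a point fixed in the world has none). Each returns a list of dicts, best first, with "conf" (0 to 1); they miss things now and then, are a little off and sometimes report something else, mostly with a low value. They report only what shows in the picture. A call takes as long as a camera call.
- spot_in(target, picture): "bbox" ([centre column, centre row, width, height] in pixels, round what is visible of it).
- landmark_of(target, picture): "at" ([column, row] in pixels: a listed point, or the origin of a listed thing).
The state is a dict: "time": time; "q": joint angles; "joint_vel": joint speeds; "joint_torque": joint torques, N m; "tool_pos": TCP position; "tcp_rot": TCP orientation; "wrist_force": force on the tool from outside, world axes, zero at the start; "torque": the same for the moment, N m; "width": opening from 0.0 (shut) to 1.0 (fully open).
Only numpy, scipy, OpenCV 4.12 (cv2) and the standard library are available. Lean on these libraries where they do the work, as an engineer would, in place of code of your own. Each camera call takes 0.05 s, during which the arm holds its last target.

## Task

First check that the copper pipe still holds its pressure: push the stick gauge squarely onto the pipe's valve until the white rod is driven out of its tail, and keep it there about a second so that it can be read. Then pack the kit: press the gauge, whichever of the pliers and caliper lie on the bench and whichever brass tees are in the parts tray into their own cutouts in the open case, each pressed fully home on the cutout's floor and let go. Leave everything else on the bench as it is.

Things in the scene. Friction and masses are not known exactly. Their poses are not given: they have to be found in the camera images.
- case: Open kit case, fixed. Dark shell 232 (x) by 292 (y) mm, rim 36 mm above the bench; rigid dark insert, top 30 mm above the bench, with cutouts 14 mm deep (light grey floor at 16 mm). Origin: centre of the underside; z up. Every seated tool's x axis points along the case's x. The open lid lies flat beyond it (+x), not to be used.
- slot_gauge (a point): Centre of the gauge cutout, 11 mm above its floor: the gauge's origin lies here when home. It has 3 mm to spare lengthwise. All cutouts are 1.5 mm wider than their tool on each side, with sprung lips 3 mm out of the walls: a tool laid in stops 4 to 9 mm above the floor and goes home only when pressed with 6 to 12 N.
- slot_pliers (a point): Centre of the pliers cutout, on its floor: the pliers' origin lies here when home. A finger trough 42 mm wide, as deep as the cutouts, crosses the gauge, pliers and caliper cutouts in y through their centres; it gives each of these tools 27 mm or more for a finger on either side.
- slot_caliper (a point): Centre of the caliper cutout, on its floor: the caliper's origin lies here when home.
- slot_tee_a (a point): Centre of the T-shaped cutout farthest from the robot, on its floor: a tee's origin lies here when home, run along the case's x, branch to the case's +y. Any tee may go in any T cutout. Finger notches 30 mm wide (x) reach 28 mm beyond the tee on its +y and -y sides; their floor is 5 mm above the cutout's floor.
- slot_tee_b (a point): The same for the middle T-shaped cutout.
- slot_tee_c (a point): The same for the T-shaped cutout nearest the robot.
- gauge: Stick pressure gauge, 133 mm, 0.1 kg, the same on all four sides. Origin: on its axis in mid barrel, 11 mm above what it lies on; x points to the brass head. Steel barrel 14 mm square, x -45 to 45 mm (grip across y, 4 mm clear of the bench); head 22 mm square, x 45 to 70; collar 22 mm square, x -57 to -45, with the white rod's knob behind it to -63.
- gauge_mouth (a point): Middle of the gauge's open mouth (x 70 mm, on its axis): a square bore 11.5 mm wide, 14 mm deep, with a sprung piston whose face lies 6 mm inside.
- gauge_rod (a joint): How far the white rod stands out of the gauge's tail, m: 0 at rest. It comes out 4 mm for each mm that the valve pushes the piston in: 20 to 26 mm when the gauge is fully on the valve (mouth against the shoulder), by the pressure in the pipe; that takes about 5 N. It springs back when the gauge is taken off.
- rig: Copper pipe under test, fixed: 28 mm pipe 224 mm long along y, axis 60 mm above the bench, in two saddles on a plywood board 75 by 215 mm, 16 mm thick. Origin: centre of the board's underside. In the middle a brass valve points along the rig's -x (to the robot): stem 8 mm thick, 11 mm long, before a shoulder 23 mm wide. The gauge goes on along the rig's +x.
- stem_tip (a point): Middle of the valve stem's front end, 60 mm above the bench and 39 mm from the rig's origin in its -x. The shoulder lies 11 mm behind it.
- pliers: Combination pliers lying flat, 159 mm long, 14 mm thick, 0.2 kg; may be absent. Origin: under the joint; x points to the jaws. Joint block 28 mm wide for x -14 to 14 mm (grip here, across y), jaws 22 then 16 mm wide to x 57 mm, two dark handles to x -102 mm that spread to 50 mm.
- caliper: Digital caliper lying on its back, 164 mm long, 0.15 kg; may be absent. Origin: under the middle of the dark housing, 70 (x) by 36 (y) by 15 mm high (grip across y); x points along the beam's long end (14 mm wide, 6 mm thick, to x 100 mm). At x -64 to -40 mm the large jaws point to +y (to 42 mm), the small ones to -y (to 22 mm), 6 mm thick.
- tee_a: Brass tee fitting lying flat in a compartment of the parts tray, 16 mm thick, 0.09 kg; may be absent. Run 44 mm long along x, 16 mm wide, from y -16 to 0; branch 16 mm wide from y 0 to 16 mm. Origin: under the centre of its outline. Grip across y (32 mm, from the back of the run to the end of the branch).
- tee_b: A second tee, the same, in another compartment; may be absent.
- tee_c: A third tee, the same, in another compartment; may be absent.
- tray: Grey parts tray, fixed, 290 (x) by 122 (y) mm, 32 mm high, walls 4 mm, floor 4 mm thick, split by two walls into three compartments in a row along x, 91 by 114 mm each. Origin: centre of the underside.
- coupling: Bystander, to be left alone: white plastic pipe coupling, 42 mm across and 42 mm high, standing before the tray. Origin at the centre of its underside.
- can: Bystander, to be left alone: tin can, 74 mm across and 105 mm high, left of the case. Origin at the centre of its underside.
- driver: Bystander, to be left alone: screwdriver 190 mm long with a blue handle, lying before the case. Origin at the centre of its underside.

How it is judged:
On the way:
1. the gauge is on the valve with its rod driven out at least 15 mm, kept there 0.5 s (value of joint gauge_rod above 0.015 m and x of gauge_mouth in the frame of stem_tip above 0.007 m and distance between gauge_mouth and stem_tip below 0.015 m and angle between the x axis of gauge and the x axis of rig, either way round below 0.2 rad), for 0.5 s.
At the end, for the whole second after the job is handed in: The gauge and each tool and tee present rest in their own cutouts (a tee in any T cutout): within 5 mm along and 4 mm across of its centre, at most 3 mm above its floor, within 0.08 rad of its direction and of level. The gauge's rod is back in (under 6 mm) ((x of gauge in the frame of slot_gauge between -0.005 and 0.005 m and y of gauge in the frame of slot_gauge between -0.004 and 0.004 m and z of gauge in the frame of slot_gauge between -0.003 and 0.003 m and angle between the x axis of gauge and the x axis of case, either way round below 0.08 rad and linear speed of gauge below 0.02 m/s) and x of pliers in the frame of slot_pliers between -0.005 and 0.005 m and y of pliers in the frame of slot_pliers between -0.004 and 0.004 m and z of pliers in the frame of slot_pliers between -0.003 and 0.003 m and angle between the x axis of each of pliers, caliper and the x axis of case, either way round below 0.08 rad and angle between each of pliers, caliper's own z axis and vertical below 0.08 rad and linear speed of each of pliers, caliper below 0.02 m/s and x of caliper in the frame of slot_caliper between -0.005 and 0.005 m and y of caliper in the frame of slot_caliper between -0.004 and 0.004 m and z of caliper in the frame of slot_caliper between -0.003 and 0.003 m and ((x of tee_a in the frame of slot_tee_a between -0.005 and 0.005 m and y of tee_a in the frame of slot_tee_a between -0.004 and 0.004 m and z of tee_a in the frame of slot_tee_a between -0.003 and 0.003 m and angle between the x axis of tee_a and the x axis of case, either way round below 0.08 rad and angle between tee_a's own z axis and vertical below 0.08 rad and linear speed of tee_a below 0.02 m/s) or (x of tee_a in the frame of slot_tee_b between -0.005 and 0.005 m and y of tee_a in the frame of slot_tee_b between -0.004 and 0.004 m and z of tee_a in the frame of slot_tee_b between -0.003 and 0.003 m and angle between the x axis of tee_a and the x axis of case, either way round below 0.08 rad and angle between tee_a's own z axis and vertical below 0.08 rad and linear speed of tee_a below 0.02 m/s) or (x of tee_a in the frame of slot_tee_c between -0.005 and 0.005 m and y of tee_a in the frame of slot_tee_c between -0.004 and 0.004 m and z of tee_a in the frame of slot_tee_c between -0.003 and 0.003 m and angle between the x axis of tee_a and the x axis of case, either way round below 0.08 rad and angle between tee_a's own z axis and vertical below 0.08 rad and linear speed of tee_a below 0.02 m/s)) and ((x of tee_b in the frame of slot_tee_a between -0.005 and 0.005 m and y of tee_b in the frame of slot_tee_a between -0.004 and 0.004 m and z of tee_b in the frame of slot_tee_a between -0.003 and 0.003 m and angle between the x axis of tee_b and the x axis of case, either way round below 0.08 rad and angle between tee_b's own z axis and vertical below 0.08 rad and linear speed of tee_b below 0.02 m/s) or (x of tee_b in the frame of slot_tee_b between -0.005 and 0.005 m and y of tee_b in the frame of slot_tee_b between -0.004 and 0.004 m and z of tee_b in the frame of slot_tee_b between -0.003 and 0.003 m and angle between the x axis of tee_b and the x axis of case, either way round below 0.08 rad and angle between tee_b's own z axis and vertical below 0.08 rad and linear speed of tee_b below 0.02 m/s) or (x of tee_b in the frame of slot_tee_c between -0.005 and 0.005 m and y of tee_b in the frame of slot_tee_c between -0.004 and 0.004 m and z of tee_b in the frame of slot_tee_c between -0.003 and 0.003 m and angle between the x axis of tee_b and the x axis of case, either way round below 0.08 rad and angle between tee_b's own z axis and vertical below 0.08 rad and linear speed of tee_b below 0.02 m/s)) and ((x of tee_c in the frame of slot_tee_a between -0.005 and 0.005 m and y of tee_c in the frame of slot_tee_a between -0.004 and 0.004 m and z of tee_c in the frame of slot_tee_a between -0.003 and 0.003 m and angle between the x axis of tee_c and the x axis of case, either way round below 0.08 rad and angle between tee_c's own z axis and vertical below 0.08 rad and linear speed of tee_c below 0.02 m/s) or (x of tee_c in the frame of slot_tee_b between -0.005 and 0.005 m and y of tee_c in the frame of slot_tee_b between -0.004 and 0.004 m and z of tee_c in the frame of slot_tee_b between -0.003 and 0.003 m and angle between the x axis of tee_c and the x axis of case, either way round below 0.08 rad and angle between tee_c's own z axis and vertical below 0.08 rad and linear speed of tee_c below 0.02 m/s) or (x of tee_c in the frame of slot_tee_c between -0.005 and 0.005 m and y of tee_c in the frame of slot_tee_c between -0.004 and 0.004 m and z of tee_c in the frame of slot_tee_c between -0.003 and 0.003 m and angle between the x axis of tee_c and the x axis of case, either way round below 0.08 rad and angle between tee_c's own z axis and vertical below 0.08 rad and linear speed of tee_c below 0.02 m/s)) and value of joint gauge_rod below 0.006 m); the robot touches nothing.
It fails at once if one of the bystanders is knocked more than 40 mm aside (distance of any of coupling, can, driver from where it was at the start of the episode above 0.04 m).
Of pliers, caliper, tee_a, tee_b, tee_c only 3 to 5 are there at a start; the rules pass over those that are not, and their reading is None.
At some moment in a run one of pliers, caliper may be knocked a few centimetres aside while the robot is not near it.
Once in a run the grip may slacken for a moment while it holds something.
It also fails if it takes over 210 s, if anything falls off the work surface, if the arm or the gripper's body presses on something with over 40 N, if the wrist force passes 120 N, or if a joint passes its speed limit or range.

## Working session

There is one attempt and no reset: what is moved stays moved. The work goes in short steps, Python scripts to look and compute and a tool call to move; the robot and the scene stay as the last step left them, time stands still between calls to the robot, and variables do not carry over. Pictures are saved under pics/ and viewed, and the job is handed in when it is done.

Besides the shell and the picture viewer there is one more tool, called after ">>>" as name(argument=value, ...) on one line, values as JSON. play_rows: Moves the arm, as the interface text tells. Its arguments: {"type":"object","properties":{"slide":{"type":"array"},"delta_rot":{"type":"array"},"hand":{"type":"number"},"force":{"type":"number"}},"required":["slide","delta_rot"]}

I'll start with the state and the first pictures.

```bash
ls; mkdir -p pics; python3 - <<'E'
from workcell import *
import cv2,numpy as np
print(read_state())
for n in ["scene","top","wrist"]:
    p=read_camera(n)
    print(n,{k:v for k,v in p.items() if k not in("image","depth")})
    cv2.imwrite(f"pics/a_{n}.png",p["image"][:,:,::-1])
E
```

```text
pics
{'time': 0.0, 'q': array([ 1.26609777e+00,  2.64765831e-01,  1.60539417e+00, -3.40831195e-06,
        1.27370223e+00, -3.69116896e-02]), 'joint_vel': array([ 4.49982127e-04, -2.55641869e-03, -1.50594303e-03, -1.21727185e-05,
       -7.28704639e-04,  5.78361040e-04]), 'joint_torque': array([-2.10168037e-03, -5.15117526e+01, -3.67309785e+01, -1.48395579e-04,
        1.32145060e-02,  2.35665004e-05]), 'tool_pos': array([0.17839657, 0.65024798, 0.23794258]), 'tcp_rot': array([-0.41933003, -3.11309345,  0.0035136 ]), 'wrist_force': array([-0.3750747 ,  0.44405708, -0.30637357]), 'torque': array([-0.01539895,  0.01549371,  0.01057499]), 'width': 1.0010244711317973}
scene {'fovy': 56.061785053077855, 'cx': 321.5266822752946, 'cy': 199.5720452016753, 'world_from_camera': array([[ 0.56585469, -0.63907089,  0.52095764,  1.04084051],
       [ 0.82448327,  0.43399475, -0.36314721, -0.33261228],
       [ 0.00598393,  0.63500941,  0.77248122,  0.85135306],
       [ 0.        ,  0.        ,  0.        ,  1.        ]]), 'shot': 1}
top {'fovy': 54.76180508022862, 'cx': 316.03498753661086, 'cy': 201.6853423924939, 'world_from_camera': array([[ 0.01533706,  0.99744221, -0.06981273,  0.41104126],
       [-0.99987185,  0.01561992,  0.0035076 ,  0.0619597 ],
       [ 0.0045891 ,  0.06974999,  0.99755395,  1.32266963],
       [ 0.        ,  0.        ,  0.        ,  1.        ]]), 'shot': 2}
wrist {'fovy': 65.70646984690485, 'cx': 316.50424759268753, 'cy': 201.6963305220617, 'hand_eye': array([[ 4.65650261e-04,  9.60580058e-01,  2.78003121e-01,
         7.12577892e-02],
       [ 9.99999886e-01, -4.76167548e-04, -2.96872812e-05,
         2.79003577e-04],
       [ 1.03859054e-04,  2.78003103e-01, -9.60580171e-01,
        -1.34449746e-01],
       [ 0.00000000e+00,  0.00000000e+00,  0.00000000e+00,
         1.00000000e+00]]), 'shot': 3}
```

View pics/a_scene.png

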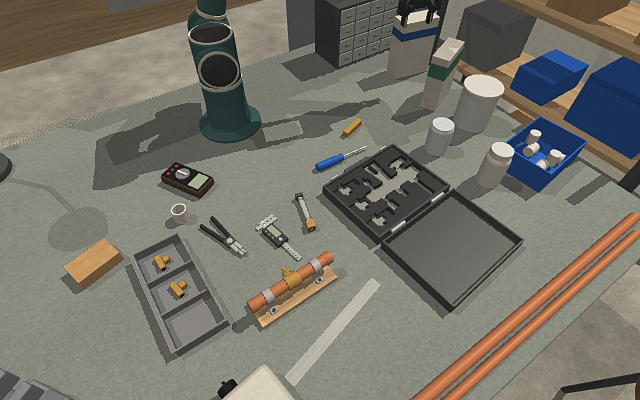

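View pics/a_top.png

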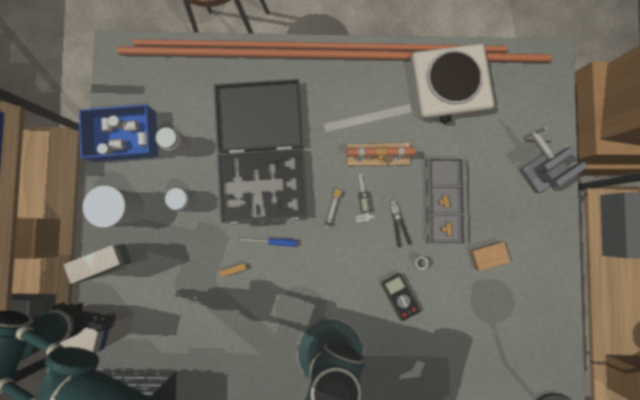

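View pics/a_wrist.png

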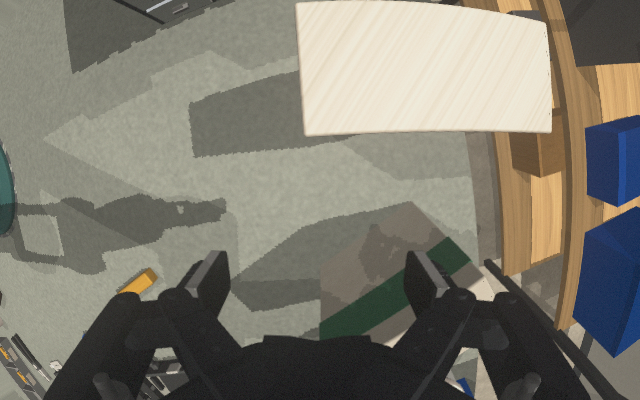

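```bash
cat > h.py <<'E'
from workcell import *
import cv2,numpy as np,time
from scipy.spatial.transform import Rotation as R
np.set_printoptions(precision=4,suppress=True)
def pose():
    s=read_state(); T=np.eye(4); T[:3,:3]=R.from_rotvec(s["tcp_rot"]).as_matrix(); T[:3,3]=s["tool_pos"]; return T
def shot(name,save=None):
    T=pose() if name=="wrist" else None
    p=read_camera(name)
    p["f"]=200/np.tan(np.radians(p["fovy"])/2)
    p["fish"]=name=="wrist"
    p["W"]=T@p["hand_eye"] if name=="wrist" else p["world_from_camera"]
    if save: cv2.imwrite(f"pics/{save}.png",p["image"][:,:,::-1])
    return p
def ray(p,uv):
    u,v=uv; x=(u-p["cx"])/p["f"]; y=(v-p["cy"])/p["f"]
    if p["fish"]:
        r=np.hypot(x,y); d=np.array([x/r*np.sin(r),-y/r*np.sin(r),-np.cos(r)]) if r>1e-9 else np.array([0,0,-1.])
    else: d=np.array([x,-y,-1.])
    d=p["W"][:3,:3]@d; return p["W"][:3,3],d/np.linalg.norm(d)
def at_z(p,uv,z):
    o,d=ray(p,uv); return o+d*(z-o[2])/d[2]
def proj(p,X):
    X=np.asarray(X,float); c=p["W"][:3,:3].T@(X-p["W"][:3,3]); x,y,z=c[0],-c[1],-c[2]
    if p["fish"]:
        h=np.hypot(x,y); th=np.arctan2(h,z); k=th/h if h>1e-12 else 0
        return np.array([p["cx"]+p["f"]*x*k,p["cy"]+p["f"]*y*k])
    return np.array([p["cx"]+p["f"]*x/z,p["cy"]+p["f"]*y/z])
def dep(p,uv):
    u,v=int(round(uv[0])),int(round(uv[1])); d=p["depth"][v,u]
    o,dr=ray(p,uv); fw=-p["W"][:3,2]; return o+dr*d/(dr@fw)
def tri(obs):
    A=np.zeros((3,3));b=np.zeros(3)
    for p,uv in obs:
        o,d=ray(p,uv); M=np.eye(3)-np.outer(d,d); A+=M; b+=M@o
    X=np.linalg.solve(A,b); 
    return X,[np.linalg.norm(proj(p,X)-uv) for p,uv in obs]
def lm(t,p,n=3):
    try: return [(np.round(q["at"],1).tolist(),round(q["conf"],2)) for q in landmark_of(t,p)][:n]
    except Exception as e: return repr(e)
def bb(t,p,n=3):
    try: return [(np.round(q["bbox"],1).tolist(),round(q["conf"],2)) for q in spot_in(t,p)][:n]
    except Exception as e: return repr(e)
E
python3 - <<'E'
from h import *
ps=shot("scene"); pt=shot("top")
for t in ["gauge","gauge_mouth","stem_tip","rig","case","slot_gauge","slot_pliers","slot_caliper","slot_tee_a","slot_tee_b","slot_tee_c","pliers","caliper","tee_a","tray","coupling","can","driver"]:
    a=lm(t,ps);b=lm(t,pt)
    print(t,a,b)
    if len(a) and len(b):
        X,e=tri([(ps,a[0][0]),(pt,b[0][0])]); print("    ",X,np.round(e,1))
E
```

```text
gauge [([303.8, 208.4], 0.85)] [([327.3, 208.7], 0.55)]
     [0.4752 0.011  0.0083] [3.1 2.6]
gauge_mouth [([312.3, 229.7], 0.79)] [([337.8, 186.9], 0.48)]
     [ 0.5525 -0.0182  0.0172] [1.  0.8]
stem_tip [([281.9, 268.8], 0.86)] [([380.9, 161.0], 0.94)]
     [ 0.6347 -0.1567  0.0667] [1.5 1.1]
rig [([295.0, 295.0], 0.93)] [([375.5, 156.3], 0.56)]
     [ 0.6684 -0.1502 -0.0221] [0.2 0.1]
case [([385.9, 192.6], 0.97), ([343.6, 192.7], 0.69), ([342.0, 160.7], 0.51)] [([264.0, 183.4], 0.93)]
     [0.5612 0.2341 0.0137] [0.6 0.5]
slot_gauge [([379.0, 187.8], 0.95), ([162.7, 263.1], 0.29)] [([271.1, 185.3], 0.59), ([442.5, 198.6], 0.37)]
     [0.5528 0.2077 0.0439] [0. 0.]
slot_pliers [([390.2, 189.3], 0.68)] [([257.8, 186.1], 0.67)]
     [0.5533 0.2573 0.0059] [0.1 0.1]
slot_caliper [([405.6, 177.0], 0.78)] [([242.1, 186.8], 0.67)]
     [0.5509 0.3108 0.0248] [1.3 1.2]
slot_tee_a [([377.9, 221.8], 0.79), ([361.7, 205.7], 0.56), ([343.6, 193.2], 0.55)] [([292.4, 184.7], 0.78), ([294.0, 204.2], 0.66), ([287.7, 161.8], 0.56)]
     [ 0.5827  0.1613 -0.0506] [8.3 6.9]
slot_tee_b [([377.9, 22
[... 576 characters left out ...]
([254.5, 186.6], 0.55)]
     [ 0.5082 -0.1042  0.0133] [0.2 0.2]
tee_a [([180.1, 290.2], 0.76), ([164.2, 261.1], 0.43)] [([364.2, 201.0], 0.72), ([443.4, 229.6], 0.68), ([444.1, 198.8], 0.6)]
     [ 0.4998 -0.2496 -0.0526] [54.5 37.9]
tray [([178.1, 291.3], 0.65)] [([442.4, 198.0], 0.64), ([443.5, 199.2], 0.48)]
     [ 0.5201 -0.379   0.0129] [2.7 1.9]
coupling [([180.7, 220.9], 0.84), ([165.5, 261.2], 0.65)] [([242.4, 185.6], 0.54)]
     [ 0.5516 -0.0413  0.3788] [152.3 115.4]
can [([439.1, 148.2], 0.85)] [([184.8, 201.6], 0.8), ([362.7, 201.6], 0.69)]
     [ 0.5003  0.5117 -0.0018] [1.6 1.5]
driver [([343.8, 162.5], 0.54)] [([444.0, 197.9], 0.19)]
     [ 0.5901 -0.1392  0.4277] [84.1 61.7]
```

```bash
cat >> h.py <<'E'
def goto(x,y,z,yaw_y=None,tilt=None):
    """print the slide/turn to a down-pointing pose; yaw_y = world angle (deg) of the tool y axis (mod 180 nearest)"""
    T=pose(); d=np.array([x,y,z])-T[:3,3]
    s=T[:3,:3].T@d*100
    yy=T[:3,1]; cur=np.degrees(np.arctan2(yy[1],yy[0]))
    if yaw_y is None: yaw_y=cur
    while yaw_y-cur>90: yaw_y-=180
    while yaw_y-cur<-90: yaw_y+=180
    a=np.radians(yaw_y); Y=np.array([np.cos(a),np.sin(a),0]); Z=np.array([0,0,-1.]); X=np.cross(Y,Z)
    rv=R.from_matrix(T[:3,:3].T@np.c_[X,Y,Z]).as_rotvec()
    st=read_state()
    print(f"t={st['time']:.2f} pos={T[:3,3]} yawY={cur:.2f} slide={s.round(2)} rot={rv.round(4)} rows>={np.linalg.norm(s)/4.17:.1f},{np.degrees(np.linalg.norm(rv))/7.16:.1f} q6={st['q'][5]:.2f} w={st['width']:.2f} F={st['wrist_force'].round(1)}")
E
python3 -c "
from h import *
goto(0.52,-0.06,0.25,73)"
```

```text
t=2.05 pos=[0.1786 0.6509 0.2393] yawY=74.66 slide=[-51.73 -59.53  -1.07] rot=[-0.      0.      0.0289] rows>=18.9,0.2 q6=-0.04 w=1.00 F=[-0.8  1.7  0.4]
```

>>> play_rows(slide=[[-2,-2.3,0],[-4.5,-5.2,0],[-7,-8,0],[-9.7,-11.2,0],[-12.4,-14.3,0],[-15,-17.3,0],[-17.7,-20.4,0],[-20.4,-23.5,0],[-23,-26.5,0],[-25.7,-29.6,0],[-28.4,-32.7,0],[-31,-35.7,-0.5]], delta_rot=[[0,0,0],[0,0,0],[0,0,0],[0,0,0],[0,0,0],[0,0,0],[0,0,0],[0,0,0],[0,0,0],[0,0,0],[0,0,0.02],[0,0,0.029]])

```text
time: 3.05
tool_pos: [0.3829, 0.2225, 0.2438]
tcp_rot: [-0.465, -3.106, 0.001]
wrist_force: [0.4, 0.2, 0.6]
width: 0.999
```

```bash
python3 -c "
from h import *
goto(0.52,-0.06,0.25,73)"
```

```text
t=3.05 pos=[0.3829 0.2225 0.2438] yawY=72.97 slide=[-21.38 -22.99  -0.62] rot=[-0.0006 -0.0004 -0.0005] rows>=7.5,0.0 q6=-0.80 w=1.00 F=[0.4 0.2 0.6]
```

>>> play_rows(slide=[[-2.7,-2.9,0],[-5.4,-5.8,0],[-8.1,-8.7,0],[-10.8,-11.6,-0.3],[-13.4,-14.5,-0.5],[-16,-17.3,-0.6],[-18.3,-19.7,-0.6],[-20.3,-21.8,-0.6],[-21.4,-23,-0.6],[-21.4,-23,-0.6]], delta_rot=[[0,0,0],[0,0,0],[0,0,0],[0,0,0],[0,0,0],[0,0,0],[0,0,0],[0,0,0],[0,0,0],[0,0,0]])

```text
time: 3.88
tool_pos: [0.5214, -0.0633, 0.2499]
tcp_rot: [0.471, 3.106, -0.003]
wrist_force: [-1.0, -0.4, 0.1]
width: 1.003
```

```bash
python3 - <<'E'
from h import *
import pickle
p=shot("wrist","w1"); pickle.dump(p,open("w1.pkl","wb"))
print(pose()[:3,3], p["W"][:3,3])
for t,z in [("gauge",.011),("gauge_mouth",.011),("stem_tip",.06),("rig",0),("pliers",0),("caliper",0)]:
    for a,c in lm(t,p): print(t,a,c,at_z(p,a,z),dep(p,a))
E
```

```text
[ 0.5205 -0.0615  0.2498] [ 0.4534 -0.0417  0.3843]
gauge [361.9, 123.1] 0.56 [0.479  0.0068 0.011 ] [0.4786 0.0062 0.0162]
gauge_mouth [91.6, 175.0] 0.7 [ 0.4176 -0.3836  0.011 ] [ 0.4185 -0.3749  0.0204]
gauge_mouth [357.7, 181.0] 0.65 [ 0.5463 -0.0176  0.011 ] [ 0.5439 -0.0183  0.0207]
stem_tip [270.1, 286.7] 0.67 [ 0.6302 -0.1567  0.06  ] [ 0.6304 -0.1568  0.0598]
rig [286.1, 286.6] 0.78 [ 0.6691 -0.1553  0.    ] [ 0.66   -0.1505  0.0163]
pliers [188.4, 163.2] 0.83 [ 0.4586 -0.2222  0.    ] [ 0.4584 -0.2152  0.0148]
pliers [359.1, 127.0] 0.32 [0.4834 0.0035 0.    ] [0.482  0.0014 0.0178]
caliper [276.9, 170.3] 0.67 [ 0.5054 -0.111   0.    ] [ 0.5031 -0.1078  0.0173]
```

View pics/w1.png

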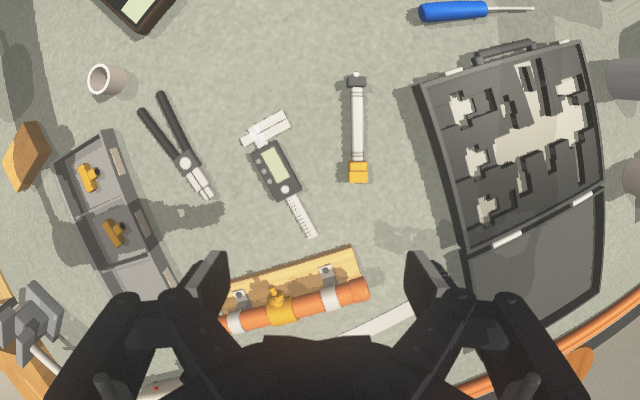

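```bash
cat >> h.py <<'E'
def cloud(p):
    v,u=np.mgrid[0:400,0:640]; x=(u-p["cx"])/p["f"]; y=(v-p["cy"])/p["f"]
    if p["fish"]:
        r=np.hypot(x,y)+1e-12; X=np.stack([x/r*np.tan(r),-y/r*np.tan(r),-np.ones_like(r)],-1)
        X[r>1.4]=0
    else: X=np.stack([x,-y,-np.ones_like(x)],-1)
    P=X*p["depth"][...,None]
    P=P@p["W"][:3,:3].T+p["W"][:3,3]; P[p["depth"]<=0]=np.nan
    return P
E
python3 - <<'E'
from h import *
import pickle
p=pickle.load(open("w1.pkl","rb")); P=cloud(p); I=p["image"].astype(float)
def reg(x0,x1,y0,y1,z0,z1):
    return (P[...,0]>x0)&(P[...,0]<x1)&(P[...,1]>y0)&(P[...,1]<y1)&(P[...,2]>z0)&(P[...,2]<z1)
b=reg(.40,.60,-.05,.08,-.03,.006); print("bench z",np.nanmedian(P[b][:,2]),P[b][:,2].std())
g=reg(.40,.60,-.05,.08,.007,.04); Q=P[g]; print(len(Q),np.percentile(Q[:,2],[5,25,50,75,95]))
r=cv2.minAreaRect(Q[:,:2].astype(np.float32)*1000); print(r)
# rows along image for gauge colors
for n,(x0,x1,y0,y1,z0,z1) in dict(cal=(.42,.6,-.17,-.06,.004,.04),pl=(.36,.54,-.28,-.17,.005,.04),rigb=(.58,.75,-.3,0,.010,.02),pipe=(.6,.75,-.3,0,.062,.09)).items():
    Q=P[reg(x0,x1,y0,y1,z0,z1)]; print(n,len(Q),np.percentile(Q[:,2],[5,50,95]),cv2.minAreaRect(Q[:,:2].astype(np.float32)*1000))
E
```

```text
bench z -0.00016021602058224893 0.0008312971784729091
1586 [0.0113 0.0171 0.0182 0.0213 0.0226]
((481.3416748046875, -0.6719608306884766), (22.374528884887695, 133.03622436523438), 74.5972671508789)
cal 3071 [0.0048 0.0135 0.0162] ((519.3465576171875, -97.4519271850586), (162.35235595703125, 64.51325988769531), 10.508014678955078)
pl 2073 [0.0071 0.0133 0.0151] ((437.0058288574219, -230.61019897460938), (156.2770233154297, 46.4913215637207), 9.481584548950195)
rigb 3723 [0.0139 0.0157 0.0183] ((655.9719848632812, -154.35369873046875), (50.26127624511719, 214.96913146972656), 2.223783016204834)
pipe 3216 [0.0638 0.0721 0.0764] ((657.3547973632812, -143.23983764648438), (54.62447738647461, 200.77659606933594), 3.003511428833008)
```

```bash
python3 -c "
from h import *
goto(0.478,0.0003,0.06,74.6)
goto(0.478,0.0003,0.011,74.6)"
```

```text
t=4.23 pos=[ 0.5198 -0.059   0.2499] yawY=73.06 slide=[ 5.72  4.47 18.99] rot=[-0.0004 -0.0004 -0.0269] rows>=4.9,0.2 q6=-1.44 w=1.00 F=[0.2 0.9 0.2]
t=4.23 pos=[ 0.5198 -0.059   0.2499] yawY=73.06 slide=[ 5.72  4.47 23.89] rot=[-0.0004 -0.0004 -0.0269] rows>=6.0,0.2 q6=-1.44 w=1.00 F=[0.2 0.9 0.2]
```

>>> play_rows(slide=[[1.2,0.9,3],[2.6,2,6.5],[4,3.1,10],[5.2,4,13.5],[5.7,4.4,16.5],[5.72,4.47,18.8],[5.72,4.47,20],[5.72,4.47,21],[5.72,4.47,21.5]], delta_rot=[[0,0,-0.01],[0,0,-0.02],[0,0,-0.027],[0,0,-0.027],[0,0,-0.027],[0,0,-0.027],[0,0,-0.027],[0,0,-0.027],[0,0,-0.027]], hand=0.55, force=40)

```text
time: 4.98
tool_pos: [0.4771, 0.001, 0.0338]
tcp_rot: [-0.419, -3.112, 0.001]
wrist_force: [0.0, 0.8, 1.3]
width: 0.551
```

```bash
python3 -c "
from h import *
goto(0.478,0.0003,0.011,74.6)
shot('wrist','w2')
goto(0.478,0.0003,0.011,74.6)
"
```

```text
t=4.98 pos=[0.4771 0.001  0.0338] yawY=74.67 slide=[-0.11 -0.04  2.28] rot=[-0.0007 -0.002   0.0012] rows>=0.5,0.0 q6=-1.35 w=0.55 F=[0.  0.8 1.3]
t=5.03 pos=[0.4771 0.0008 0.0337] yawY=74.66 slide=[-0.1  -0.03  2.27] rot=[-0.0008 -0.0021  0.001 ] rows>=0.5,0.0 q6=-1.35 w=0.55 F=[-0.6 -1.4 -0.3]
```

View pics/w2.png

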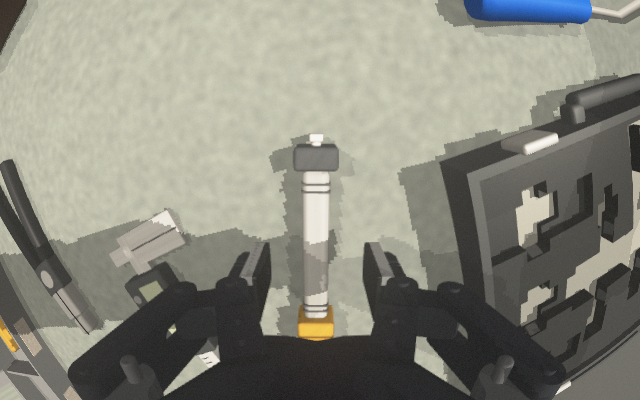

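The gauge (barrel at column 316, rows 170–310) sits centred between the open pads at columns 258 and 375. I'll go down and grip.

>>> play_rows(slide=[[0,0,1],[0,0,1.9],[0,0,2.3],[0,0,2.3]], delta_rot=[[0,0,0],[0,0,0],[0,0,0],[0,0,0]])

```text
time: 5.37
tool_pos: [0.4763, 0.0008, 0.0098]
tcp_rot: [-0.419, -3.11, 0.001]
wrist_force: [-0.6, 0.0, -0.6]
width: 0.549
```

>>> play_rows(slide=[[0,0,0],[0,0,0],[0,0,0],[0,0,0],[0,0,0],[0,0,0]], delta_rot=[[0,0,0],[0,0,0],[0,0,0],[0,0,0],[0,0,0],[0,0,0]], hand=0, force=80)

```text
time: 5.87
tool_pos: [0.4769, 0.0007, 0.0104]
tcp_rot: [-0.42, -3.111, 0.001]
wrist_force: [-1.1, -0.0, 4.3]
width: 0.139
```

```bash
python3 - <<'E'
from h import *
goto(0.478,0.0003,0.011,74.6)
import pickle
p=pickle.load(open("w1.pkl","rb")); P=cloud(p)
def reg(x0,x1,y0,y1,z0,z1):
    return (P[...,0]>x0)&(P[...,0]<x1)&(P[...,1]>y0)&(P[...,1]<y1)&(P[...,2]>z0)&(P[...,2]<z1)
for z0,z1 in ((.06,.078),(.03,.1)):
    Q=P[reg(.58,.75,-.35,.05,z0,z1)]
    m=cv2.fitLine(Q[:,:2].astype(np.float32),cv2.DIST_HUBER,0,.001,.001).ravel(); print(m,np.degrees(np.arctan2(m[1],m[0])))
# circle fit per y bins of pipe
Q=P[reg(.60,.72,-.30,.0,.045,.09)]
for y0 in np.arange(-.30,0,.02):
    q=Q[(Q[:,1]>y0)&(Q[:,1]<y0+.02)]
    if len(q)>20: print(round(y0,2),len(q),"front x %.4f top z %.4f x at top %.4f"%(np.percentile(q[:,0],1),np.percentile(q[:,2],99),q[q[:,2]>np.percentile(q[:,2],90)][:,0].mean()))
E
```

```text
t=5.87 pos=[0.4769 0.0007 0.0104] yawY=74.64 slide=[-0.12 -0.01 -0.07] rot=[-0.0009 -0.0027  0.0007] rows>=0.0,0.0 q6=-1.35 w=0.14 F=[-1.1 -0.   4.3]
[ 0.0276 -0.9996  0.6604 -0.14  ] -88.417465
[ 0.0065 -1.      0.6607 -0.1606] -89.6249
-0.24 233 front x 0.6550 top z 0.0773 x at top 0.6715
-0.22 344 front x 0.6543 top z 0.0768 x at top 0.6706
-0.2 291 front x 0.6560 top z 0.0747 x at top 0.6701
-0.18 349 front x 0.6412 top z 0.0777 x at top 0.6692
-0.16 570 front x 0.6303 top z 0.0781 x at top 0.6691
-0.14 376 front x 0.6523 top z 0.0767 x at top 0.6677
-0.12 354 front x 0.6537 top z 0.0747 x at top 0.6671
-0.1 414 front x 0.6503 top z 0.0771 x at top 0.6667
-0.08 373 front x 0.6509 top z 0.0750 x at top 0.6661
-0.06 350 front x 0.6501 top z 0.0759 x at top 0.6656
```

```bash
python3 -c "
from h import *
goto(0.49,-0.09,0.2,91.9)
import pickle
p=pickle.load(open('w1.pkl','rb')); P=cloud(p)
Q=P[(P[...,0]>.62)&(P[...,0]<.66)&(P[...,1]>-.18)&(P[...,1]<-.13)&(P[...,2]>.045)&(P[...,2]<.09)]
for x in np.arange(.626,.66,.003):
    q=Q[(Q[:,0]>x)&(Q[:,0]<x+.003)]
    if len(q): print(round(x,3),len(q),'y %.4f..%.4f z %.4f..%.4f'%(q[:,1].min(),q[:,1].max(),q[:,2].min(),q[:,2].max()))
"
```

```text
t=5.87 pos=[0.4769 0.0007 0.0104] yawY=74.64 slide=[ -3.62  -8.42 -18.97] rot=[-0.0005 -0.0028 -0.3013] rows>=5.1,2.4 q6=-1.35 w=0.14 F=[-1.1 -0.   4.3]
0.629 24 y -0.1605..-0.1525 z 0.0568..0.0651
0.632 13 y -0.1579..-0.1523 z 0.0596..0.0644
0.635 17 y -0.1591..-0.1510 z 0.0585..0.0647
0.638 25 y -0.1651..-0.1462 z 0.0544..0.0675
0.641 88 y -0.1648..-0.1445 z 0.0528..0.0715
0.644 35 y -0.1652..-0.1452 z 0.0572..0.0716
0.647 38 y -0.1641..-0.1451 z 0.0550..0.0711
0.65 58 y -0.1695..-0.1381 z 0.0555..0.0723
0.653 135 y -0.1792..-0.1300 z 0.0527..0.0729
0.656 145 y -0.1796..-0.1302 z 0.0485..0.0757
0.659 48 y -0.1797..-0.1310 z 0.0661..0.0755
```

>>> play_rows(slide=[[0,0,-1.5],[0,0,-4],[-0.4,-0.8,-7],[-1,-2.2,-10.3],[-1.8,-4,-13.5],[-2.6,-6,-16.5],[-3.3,-7.6,-18.5],[-3.6,-8.4,-19],[-3.6,-8.4,-19],[-3.6,-8.4,-19]], delta_rot=[[0,0,0],[0,0,0],[0,0,-0.05],[0,0,-0.11],[0,0,-0.18],[0,0,-0.25],[0,0,-0.3],[0,0,-0.301],[0,0,-0.301],[0,0,-0.301]])

```text
time: 6.7
tool_pos: [0.4889, -0.0895, 0.1989]
tcp_rot: [0.048, -3.136, -0.002]
wrist_force: [0.1, 0.1, -1.7]
width: 0.14
```

```bash
python3 - <<'E'
from h import *
import pickle
p=shot("wrist","w3"); pickle.dump(p,open("w3.pkl","wb")); goto(0.49,-0.09,0.2,91.9)
for a,c in lm("stem_tip",p): print(a,c,at_z(p,a,.06),dep(p,a))
P=cloud(p)
Q=P[(P[...,0]>.62)&(P[...,0]<.66)&(P[...,1]>-.18)&(P[...,1]<-.13)&(P[...,2]>.045)&(P[...,2]<.09)]
for x in np.arange(.626,.66,.003):
    q=Q[(Q[:,0]>x)&(Q[:,0]<x+.003)]
    if len(q): print(round(x,3),len(q),'y %.4f..%.4f z %.4f..%.4f'%(q[:,1].min(),q[:,1].max(),q[:,2].min(),q[:,2].max()))
Q=P[(P[...,0]>.62)&(P[...,0]<.74)&(P[...,1]>-.3)&(P[...,1]<0)&(P[...,2]>.045)&(P[...,2]<.09)]
for y0 in np.arange(-.28,0,.02):
    q=Q[(Q[:,1]>y0)&(Q[:,1]<y0+.02)]
    if len(q)>20: print(round(y0,2),len(q),"x at top %.4f z %.4f"%(np.median(q[q[:,2]>np.percentile(q[:,2],85)][:,0]),np.percentile(q[:,2],95)))
# gauge in hand
T=pose(); L=(P-T[:3,3])@T[:3,:3]
m=(abs(L[...,1])<.02)&(abs(L[...,2])<.03)&(abs(L[...,0])<.09)
q=L[m]; print(len(q)); 
for x in np.arange(-.09,.08,.01):
    k=q[(q[:,0]>x)&(q[:,0]<x+.01)]
    if len(k): print(round(x,2),len(k),"y %.4f..%.4f z %.4f..%.4f"%(k[:,1].min(),k[:,1].max(),k[:,2].min(),k[:,2].max()))
E
```

```text
t=6.75 pos=[ 0.4883 -0.0889  0.198 ] yawY=91.80 slide=[-0.17 -0.11 -0.2 ] rot=[ 0.0016 -0.0066 -0.0017] rows>=0.1,0.1 q6=-1.83 w=0.14 F=[ 0.3  0.7 -1.5]
-0.22 90 x at top 0.6584 z 0.0695
8501
-0.05 201 y -0.0117..0.0108 z -0.0105..0.0085
-0.04 418 y -0.0076..0.0068 z -0.0103..-0.0010
-0.03 423 y -0.0074..0.0065 z -0.0104..-0.0047
-0.02 451 y -0.0078..0.0074 z -0.0300..-0.0067
-0.01 562 y -0.0082..0.0073 z -0.0300..-0.0066
-0.0 1332 y -0.0200..0.0193 z -0.0300..0.0016
0.01 1611 y -0.0131..0.0123 z -0.0300..0.0045
0.02 688 y -0.0073..0.0066 z -0.0102..-0.0050
0.03 749 y -0.0075..0.0069 z -0.0102..0.0005
0.04 1049 y -0.0113..0.0106 z -0.0145..-0.0039
0.05 989 y -0.0111..0.0105 z -0.0145..0.0070
0.06 28 y -0.0032..0.0025 z -0.0061..0.0010
```

View pics/w3.png

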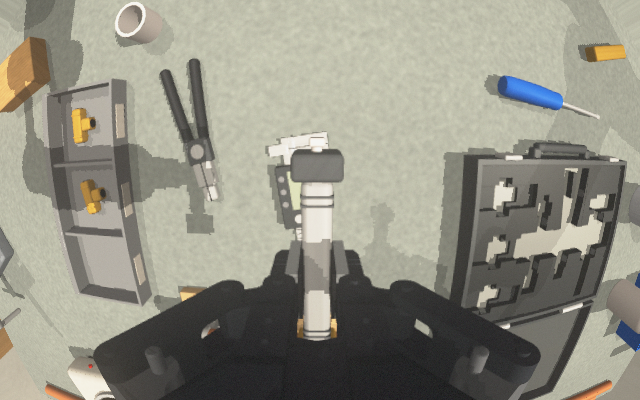

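```bash
python3 - <<'E'
from h import *
import pickle
p=pickle.load(open("w3.pkl","rb")); P=cloud(p)
def reg(x0,x1,y0,y1,z0,z1):
    return (P[...,0]>x0)&(P[...,0]<x1)&(P[...,1]>y0)&(P[...,1]<y1)&(P[...,2]>z0)&(P[...,2]<z1)
for r in [(.36,.42,-.12,-.05),(.36,.45,0,.05),(.42,.5,-.02,.04),(.36,.4,-.2,-.15),(.45,.55,.02,.07)]:
    Q=P[reg(*r,-.03,.03)]; print(r,len(Q),np.median(Q[:,2]),Q[:,2].std())
# case rim
Q=P[reg(.42,.72,.06,.40,.0,.06)]; h,e=np.histogram(Q[:,2],bins=60,range=(0,.06)); print([(round(a*1000),n) for a,n in zip(e,h) if n>100])
T=pose(); L=(P-T[:3,3])@T[:3,:3]
u=316
for v in range(150,345,4): print(v,L[v,u].round(4),end=' | ')
E
```

```text
(0.36, 0.42, -0.12, -0.05) 3610 -0.00014499320287061912 0.0007648856987078595
(0.36, 0.45, 0, 0.05) 3327 -0.0001132736877385021 0.0007598738454810342
(0.42, 0.5, -0.02, 0.04) 3574 -0.00014498094879342172 0.0007505901151109998
(0.36, 0.4, -0.2, -0.15) 1588 -0.00013709339381401398 0.0007694156948747653
(0.45, 0.55, 0.02, 0.07) 3209 -0.00017586362040084014 0.0007420671338392628
[(0, np.int64(1732)), (1, np.int64(322)), (14, np.int64(629)), (15, np.int64(2325)), (16, np.int64(2093)), (17, np.int64(615)), (18, np.int64(302)), (19, np.int64(486)), (20, np.int64(1085)), (21, np.int64(853)), (22, np.int64(421)), (23, np.int64(456)), (24, np.int64(549)), (25, np.int64(447)), (26, np.int64(474)), (27, np.int64(450)), (28, np.int64(1603)), (29, np.int64(5432)), (30, np.int64(3618)), (31, np.int64(587)), (32, np.int64(283)), (33, np.int64(304)), (34, np.int64(475)), (35, np.int64(1034)), (36, np.int64(685)), (37, np.int64(120))]
150 [ 0.0551 -0.0005 -0.0041] | 154 [ 0.0543 -0.0005 -0.0108] | 158 [ 0.0529 -0.0005 -0.0124] | 162 [ 0.0514 -0.0005 -0.0131] | 166 [ 0.0498 -0.0005 -0.0132] | 170 [ 0.0
[... 698 characters left out ...]
 [ 0.007  -0.0006 -0.009 ] | 262 [ 0.0046 -0.0006 -0.0085] | 266 [ 0.0028 -0.0006 -0.0089] | 270 [ 0.0006 -0.0006 -0.0088] | 274 [-0.0014 -0.0006 -0.009 ] | 278 [-0.0038 -0.0006 -0.0087] | 282 [-0.0058 -0.0006 -0.0091] | 286 [-0.0084 -0.0007 -0.0086] | 290 [-0.0101 -0.0007 -0.0094] | 294 [-0.0128 -0.0007 -0.0089] | 298 [-0.015  -0.0007 -0.0092] | 302 [-0.0176 -0.0007 -0.0088] | 306 [-0.02   -0.0007 -0.0089] | 310 [-0.0225 -0.0007 -0.0089] | 314 [-0.0245 -0.0007 -0.0096] | 318 [-0.0269 -0.0007 -0.0098] | 322 [-0.0308 -0.0007 -0.0082] | 326 [-0.033  -0.0007 -0.0088] | 330 [-0.0359 -0.0007 -0.0087] | 334 [-0.0383 -0.0007 -0.0092] | 338 [-0.0418 -0.0007 -0.0085] | 342 [ 0.0097 -0.0005 -0.0685] |
```

```bash
python3 -c "
from h import *
goto(0.5322,-0.1597,0.059,91.9)"
```

```text
t=6.80 pos=[ 0.488  -0.0886  0.1976] yawY=91.85 slide=[-4.29 -7.27 13.82] rot=[ 0.0017 -0.0074 -0.0009] rows>=3.9,0.1 q6=-1.83 w=0.14 F=[-0.2  0.4 -1.4]
```

>>> play_rows(slide=[[-1,-1.7,1],[-2.2,-3.7,3],[-3.4,-5.7,5.5],[-4.2,-7,8.5],[-4.3,-7.3,11.3],[-4.3,-7.3,13],[-4.3,-7.3,13.8],[-4.3,-7.3,13.8],[-4.3,-7.3,13.8],[-4.3,-7.3,13.8]], delta_rot=[[0,0,0],[0,0,0],[0,-0.003,0],[0,-0.007,0],[0,-0.007,0],[0,-0.007,0],[0,-0.007,0],[0,-0.007,0],[0,-0.007,0],[0,-0.007,0]])

```text
time: 7.63
tool_pos: [0.5332, -0.1597, 0.0602]
tcp_rot: [-0.052, 3.14, 0.002]
wrist_force: [-0.2, -0.1, -0.6]
width: 0.139
```

```bash
python3 - <<'E'
from h import *
import pickle
goto(0.5322,-0.1597,0.059,91.9)
p=shot("scene"); pt=shot("top"); w=shot("wrist","w4"); pickle.dump((p,pt,w),open("s4.pkl","wb"))
goto(0.5322,-0.1597,0.059,91.9)
for t in ("gauge_mouth","stem_tip"):
    a=lm(t,p); b=lm(t,pt); c=lm(t,w); print(t,a,b,c)
im=cv2.resize(p["image"][220:330,220:360],None,fx=5,fy=5,interpolation=cv2.INTER_CUBIC); cv2.imwrite("pics/s4.png",im[:,:,::-1])
E
```

```text
t=7.63 pos=[ 0.5332 -0.1597  0.0602] yawY=91.89 slide=[0.1  0.   0.12] rot=[ 0.0012  0.0012 -0.0001] rows>=0.0,0.0 q6=-1.94 w=0.14 F=[-0.2 -0.1 -0.6]
t=7.78 pos=[ 0.5337 -0.1602  0.061 ] yawY=91.87 slide=[0.15 0.05 0.19] rot=[ 0.0006  0.0027 -0.0005] rows>=0.1,0.0 q6=-1.94 w=0.14 F=[-0.1  0.7 -1.2]
gauge_mouth [([281.3, 268.0], 0.61)] [] []
stem_tip [([282.6, 266.7], 0.59)] [([379.4, 162.9], 0.82)] [([618.5, 257.1], 0.44)]
```

View pics/s4.png

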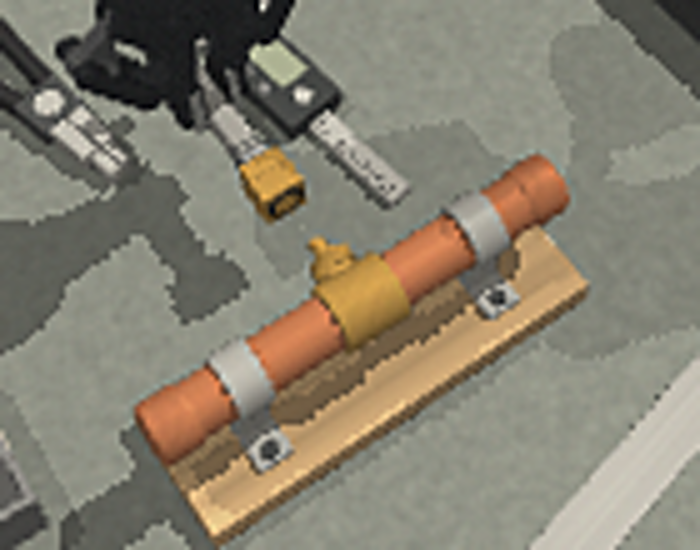

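View pics/w4.png

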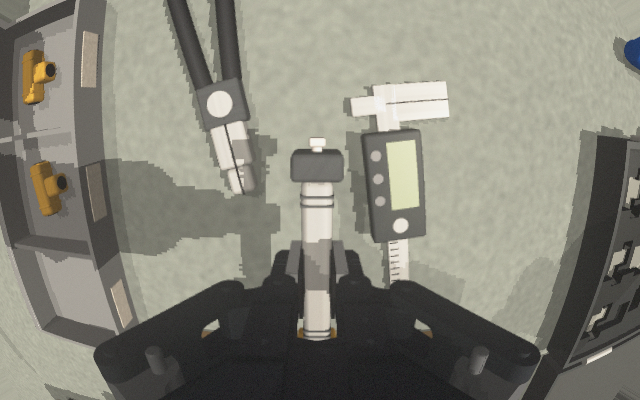

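```bash
python3 - <<'E'
from h import *
import pickle
p,pt,w=pickle.load(open("s4.pkl","rb"))
d=np.array([np.cos(np.radians(1.9)),np.sin(np.radians(1.9)),0])
m=np.array([.5337,-.1600,.0608+.0016])+.0727*d; s=np.array([.6298,-.1565,.0603])
print(proj(p,m),proj(p,s),proj(p,s)-proj(p,m))
for k in np.eye(3)*.002: print(proj(p,s+k)-proj(p,s))
im=cv2.resize(p["image"][245:290,260:310],None,fx=14,fy=14,interpolation=cv2.INTER_CUBIC); cv2.imwrite("pics/s4b.png",im[:,:,::-1])
E
```

```text
[277.138  261.1277] [282.607  268.5257] [5.469 7.398]
[0.433  0.6215]
[ 0.7279 -0.4227]
[-0.0627 -0.4175]
```

View pics/s4b.png

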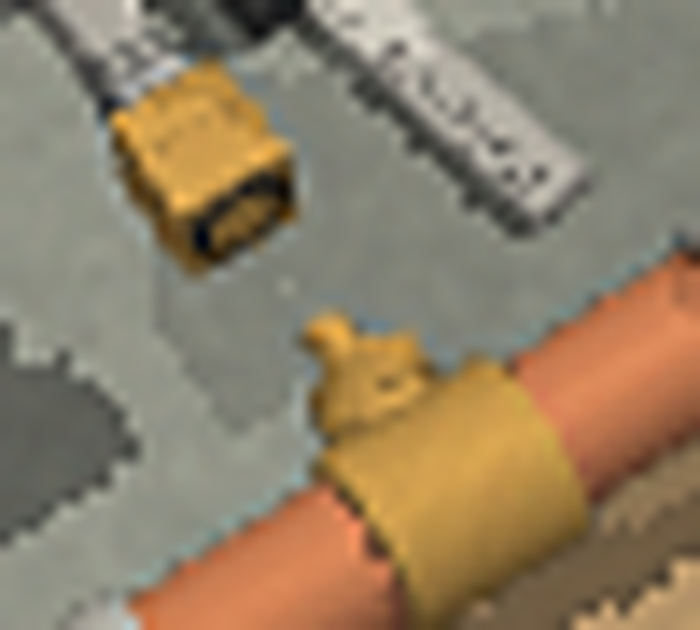

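>>> play_rows(slide=[[-0.4,0,0.1],[-0.9,0,0.15],[-1.4,0,0.17],[-1.8,0,0.17],[-2.1,0,0.17],[-2.4,0,0.17],[-2.6,0,0.17],[-2.8,0,0.17],[-2.8,0,0.17],[-2.8,0,0.17]], delta_rot=[[0,0,0],[0,0.002,0],[0,0.002,0],[0,0.002,0],[0,0.002,0],[0,0.002,0],[0,0.002,0],[0,0.002,0],[0,0.002,0],[0,0.002,0]])

```text
time: 8.92
tool_pos: [0.5605, -0.1592, 0.0579]
tcp_rot: [0.051, -3.139, -0.002]
wrist_force: [0.3, -0.5, -0.7]
width: 0.139
```

```bash
python3 - <<'E'
from h import *
p=shot("scene"); goto(0.5681,-0.1585,0.059,91.9)
im=cv2.resize(p["image"][235:290,250:310],None,fx=12,fy=12,interpolation=cv2.INTER_CUBIC); cv2.imwrite("pics/s5.png",im[:,:,::-1])
E
```

```text
t=8.97 pos=[ 0.5604 -0.1592  0.0579] yawY=91.85 slide=[-0.77  0.04 -0.12] rot=[ 0.0015 -0.002  -0.0009] rows>=0.2,0.0 q6=-1.92 w=0.14 F=[ 0.1  0.5 -1.4]
```

View pics/s5.png

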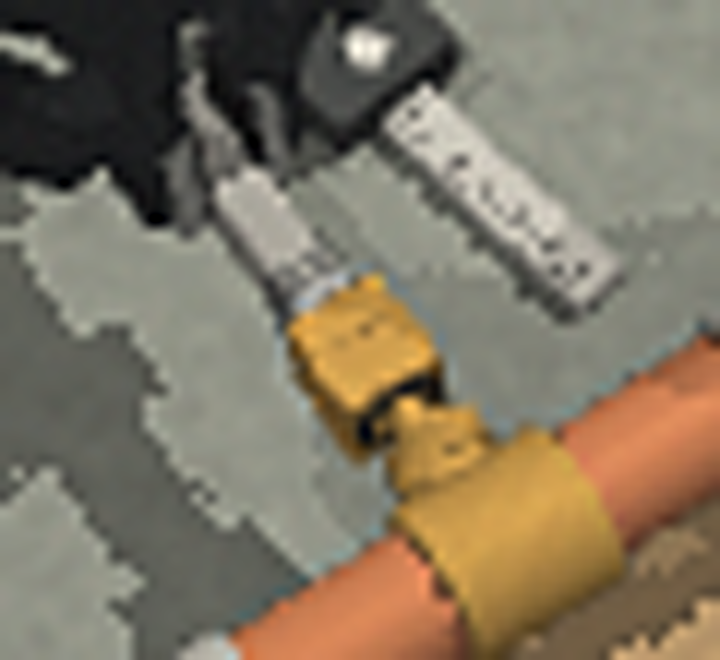

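>>> play_rows(slide=[[-0.2,0,-0.08],[-0.35,0,-0.08],[-0.5,0,-0.08],[-0.65,0,-0.08],[-0.77,0,-0.08],[-0.85,0,-0.08],[-0.9,0,-0.08],[-0.9,0,-0.08]], delta_rot=[[0,0,0],[0,0,0],[0,0,0],[0,0,0],[0,0,0],[0,0,0],[0,0,0],[0,0,0]])

```text
time: 9.63
tool_pos: [0.5689, -0.1588, 0.0584]
tcp_rot: [0.051, -3.138, -0.003]
wrist_force: [-3.3, -0.7, 0.1]
width: 0.141
```

```bash
python3 - <<'E'
from h import *
p=shot("wrist","w6"); goto(0.5681,-0.1585,0.059,91.9)
E
```

```text
t=9.68 pos=[ 0.5689 -0.1588  0.0585] yawY=91.85 slide=[ 0.08  0.04 -0.05] rot=[ 0.0017 -0.0029 -0.0009] rows>=0.0,0.0 q6=-1.92 w=0.14 F=[-4.5 -0.1  0.3]
```

View pics/w6.png

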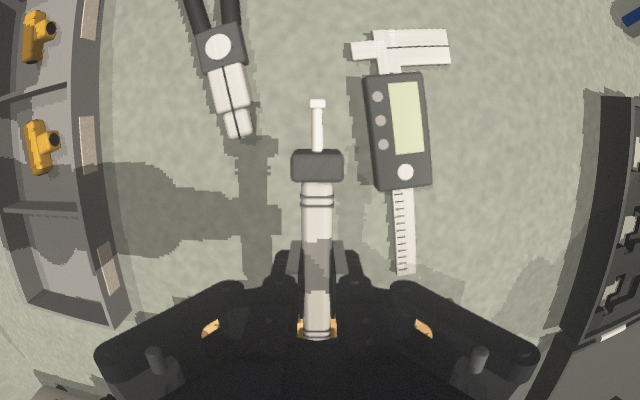

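```bash
python3 - <<'E'
from h import *
p=shot("wrist"); T=pose()
P=cloud(p)
for v in range(92,190,3):
    L=(P[v,317]-T[:3,3])@T[:3,:3]; print(v,L.round(4),((at_z(p,(317,v),T[2,3]+.0015)-T[:3,3])@T[:3,:3])[0].round(4))
print(read_state()["wrist_force"])
E
```

```text
92 [0.0852 0.0007 0.0586] 0.0808
95 [0.0833 0.0007 0.0583] 0.0796
98 [0.0814 0.0007 0.0585] 0.0783
101 [ 0.0769  0.0006 -0.0037] 0.077
104 [ 0.0756  0.0006 -0.0036] 0.0757
107 [ 0.0743  0.0006 -0.0027] 0.0744
110 [ 0.0731  0.0006 -0.0029] 0.0731
113 [ 0.0718  0.0006 -0.0017] 0.0718
116 [ 0.0705  0.0006 -0.0024] 0.0705
119 [ 0.0692  0.0006 -0.0028] 0.0692
122 [ 0.068   0.0006 -0.0034] 0.0679
125 [ 0.0667  0.0006 -0.0031] 0.0666
128 [ 0.0654  0.0006 -0.002 ] 0.0653
131 [ 0.0641  0.0006 -0.0022] 0.0641
134 [ 0.0628  0.0006 -0.0025] 0.0628
137 [ 0.0615  0.0006 -0.0016] 0.0615
140 [ 0.0602  0.0006 -0.002 ] 0.0602
143 [ 0.059   0.0006 -0.0027] 0.0589
146 [ 0.0577  0.0006 -0.0022] 0.0576
149 [ 0.0563  0.0006 -0.0019] 0.0563
152 [ 0.0557  0.0006 -0.0072] 0.055
155 [ 0.0549  0.0006 -0.0106] 0.0537
158 [ 0.0536  0.0006 -0.01  ] 0.0523
161 [ 0.0524  0.0006 -0.0108] 0.051
164 [ 0.0512  0.0006 -0.0108] 0.0497
167 [ 0.0501  0.0006 -0.0116] 0.0484
170 [ 0.0488  0.0006 -0.0109] 0.0471
173 [ 0.0476  0.0006 -0.0112] 0.0457
176 [ 0.0463  0.0006 -0.0109] 0.0444
179 [ 0.045   0.0006 -0.0108] 0.043
182 [ 0.0433  0.0006 -0.0087] 0.0417
185 [ 0.0414  0.0007 -0.0059] 0.0403
188 [ 0.0407  0.0006 -0.0087] 0.039
[-3.8752  0.1703  0.5138]
```

>>> play_rows(slide=[[-0.08,0,0],[-0.16,0,0],[-0.22,0,0],[-0.22,0,0],[-0.22,0,0],[-0.22,0,0],[-0.22,0,0],[-0.22,0,0],[-0.22,0,0],[-0.22,0,0],[-0.22,0,0],[-0.22,0,0]], delta_rot=[[0,0,0],[0,0,0],[0,0,0],[0,0,0],[0,0,0],[0,0,0],[0,0,0],[0,0,0],[0,0,0],[0,0,0],[0,0,0],[0,0,0]])

```text
time: 10.73
tool_pos: [0.5701, -0.1588, 0.0582]
tcp_rot: [0.051, -3.136, -0.003]
wrist_force: [-7.1, -0.3, 2.4]
width: 0.13
```

```bash
python3 - <<'E'
from h import *
p=shot("wrist","w7"); T=pose()
P=cloud(p); goto(.57,-.1585,.059,91.9)
for v in list(range(76,104,2))+list(range(145,157,2)):
    L=(P[v,317]-T[:3,3])@T[:3,:3]; print(v,L.round(4))
E
```

```text
t=10.78 pos=[ 0.5701 -0.1587  0.0582] yawY=91.85 slide=[ 0.01  0.02 -0.08] rot=[ 0.002  -0.0051 -0.0008] rows>=0.0,0.0 q6=-1.92 w=0.14 F=[-6.4 -1.   2.7]
76 [0.0952 0.0007 0.0587]
78 [0.0939 0.0007 0.0581]
80 [0.0927 0.0007 0.0583]
82 [0.0914 0.0007 0.0584]
84 [0.0902 0.0007 0.0587]
86 [0.089  0.0007 0.0592]
88 [0.0875 0.0007 0.0575]
90 [ 0.0815  0.0006 -0.0037]
92 [ 0.0807  0.0006 -0.0031]
94 [ 0.0798  0.0006 -0.0036]
96 [ 0.079   0.0006 -0.0021]
98 [ 0.0782  0.0006 -0.0015]
100 [ 0.0773  0.0006 -0.0014]
102 [ 0.0764  0.0006 -0.0025]
145 [ 0.058   0.0006 -0.0019]
147 [ 0.0573  0.0006 -0.0036]
149 [ 0.0563  0.0006 -0.0026]
151 [ 0.0555  0.0006 -0.003 ]
153 [ 0.0552  0.0006 -0.0069]
155 [ 0.0547  0.0006 -0.0098]
```

The rod stands 20.5 mm out and the force is 7 N, so the mouth is on the shoulder. I'll hold for a second, then back off.

>>> play_rows(slide=[[0,0,0],[0,0,0],[0,0,0],[0,0,0],[0,0,0],[0,0,0],[0,0,0],[0,0,0],[0,0,0],[0,0,0],[0,0,0],[0,0,0]], delta_rot=[[0,0,0],[0,0,0],[0,0,0],[0,0,0],[0,0,0],[0,0,0],[0,0,0],[0,0,0],[0,0,0],[0,0,0],[0,0,0],[0,0,0]])

```text
time: 11.78
tool_pos: [0.57, -0.1587, 0.0582]
tcp_rot: [0.051, -3.136, -0.003]
wrist_force: [-4.1, -0.5, -0.6]
width: 0.145
```

```bash
python3 - <<'E'
from h import *
import pickle
p=shot("wrist","w8"); T=pose(); P=cloud(p); 
k=[round(((P[v,317]-T[:3,3])@T[:3,:3])[0],4) for v in range(84,94)]; print(k)
goto(.50,-.159,.2,91.9)
# case from w3
p=pickle.load(open("w3.pkl","rb")); P=cloud(p)
def reg(x0,x1,y0,y1,z0,z1):
    return (P[...,0]>x0)&(P[...,0]<x1)&(P[...,1]>y0)&(P[...,1]<y1)&(P[...,2]>z0)&(P[...,2]<z1)
Q=P[reg(.38,.75,.05,.45,.028,.04)]; print(cv2.minAreaRect(Q[:,:2].astype(np.float32)*1000))
E
```

```text
[np.float64(0.0903), np.float64(0.0897), np.float64(0.0889), np.float64(0.0884), np.float64(0.0877), np.float64(0.0871), np.float64(0.0816), np.float64(0.0811), np.float64(0.0808), np.float64(0.0803)]
t=11.83 pos=[ 0.57   -0.1587  0.0582] yawY=91.86 slide=[  7.07   0.22 -14.14] rot=[ 0.002  -0.0051 -0.0007] rows>=3.8,0.0 q6=-1.92 w=0.14 F=[-4.2 -0.5 -0.4]
((596.578857421875, 240.52407836914062), (329.4017028808594, 295.76068115234375), 4.736135005950928)
```

>>> play_rows(slide=[[0.5,0,0],[1.3,0,0],[2.3,0,0],[3.3,0,0],[4.3,0,0],[5.2,0,-1],[5.8,0.1,-3.5],[6.3,0.2,-6.5],[6.6,0.2,-10],[6.8,0.2,-13],[7,0.2,-15],[7,0.2,-16]], delta_rot=[[0,0,0],[0,0,0],[0,0,0],[0,0,0],[0,0,0],[0,0,0],[0,0,0],[0,0,0],[0,0,0],[0,0,0],[0,0,0],[0,0,0]])

```text
time: 12.83
tool_pos: [0.5018, -0.16, 0.2227]
tcp_rot: [-0.05, 3.14, -0.001]
wrist_force: [0.6, -0.1, -0.6]
width: 0.145
```

```bash
python3 - <<'E'
from h import *
goto(.50,.10,.22,91.9)
E
```

```text
t=12.83 pos=[ 0.5018 -0.16    0.2227] yawY=91.84 slide=[-0.65 25.99  0.26] rot=[-0.0005  0.0012 -0.0011] rows>=6.2,0.0 q6=-1.96 w=0.15 F=[ 0.6 -0.1 -0.6]
```

>>> play_rows(slide=[[-0.1,2,0],[-0.2,5,0],[-0.3,8.5,0],[-0.4,12,0],[-0.5,15.5,0],[-0.6,19,0],[-0.6,22,0.2],[-0.6,24.5,0.2],[-0.6,26,0.2],[-0.6,26,0.2],[-0.6,26,0.2]], delta_rot=[[0,0,0],[0,0,0],[0,0,0],[0,0,0],[0,0,0],[0,0,0],[0,0,0],[0,0,0],[0,0,0],[0,0,0],[0,0,0]])

```text
time: 13.75
tool_pos: [0.4986, 0.1004, 0.2196]
tcp_rot: [0.054, -3.141, 0.002]
wrist_force: [-0.3, -0.7, -0.5]
width: 0.136
```

```bash
python3 - <<'E'
from h import *
import pickle
p=shot("wrist","w9"); pickle.dump((p,pose()),open("w9.pkl","wb"))
print(pose()[:3,3])
for t,z in (("slot_gauge",.027),("slot_pliers",.016),("slot_caliper",.016),("slot_tee_a",.016),("case",0)):
    for a,c in lm(t,p): print(t,a,c,at_z(p,a,z))
P=cloud(p)
np.save("P9.npy",P)
def reg(x0,x1,y0,y1,z0,z1):
    return (P[...,0]>x0)&(P[...,0]<x1)&(P[...,1]>y0)&(P[...,1]<y1)&(P[...,2]>z0)&(P[...,2]<z1)
# orthophoto height map of case
H=np.full((300,340),np.nan,np.float32); C=np.zeros((300,340,3),np.uint8)
m=reg(.40,.70,.06,.40,-.01,.06)
i=((.70-P[m][:,0])*1000).astype(int); j=((.40-P[m][:,1])*1000).astype(int)
H[i,j]=P[m][:,2]; C[i,j]=p["image"][m][:,::-1]
hm=np.clip((np.nan_to_num(H)*1000)*6,0,255).astype(np.uint8)
cv2.imwrite("pics/hm9.png",cv2.resize(np.hstack([cv2.cvtColor(hm,cv2.COLOR_GRAY2BGR),C]),(800,353)))
E
```

```text
[0.4988 0.0997 0.2197]
slot_gauge [406.7, 230.7] 0.77 [0.5536 0.2079 0.027 ]
slot_pliers [441.0, 228.6] 0.78 [0.5545 0.2567 0.016 ]
slot_caliper [488.6, 219.5] 0.91 [0.5415 0.325  0.016 ]
slot_caliper [349.7, 173.2] 0.28 [0.4909 0.1374 0.016 ]
slot_tee_a [352.3, 233.3] 0.76 [0.5626 0.1451 0.016 ]
slot_tee_a [349.2, 173.0] 0.75 [0.4907 0.1368 0.016 ]
case [419.4, 224.7] 0.82 [0.5556 0.2329 0.    ]
case [404.8, 231.7] 0.73 [0.5654 0.2145 0.    ]
case [151.2, 179.2] 0.37 [ 0.5071 -0.1126  0.    ]
```

View pics/w9.png

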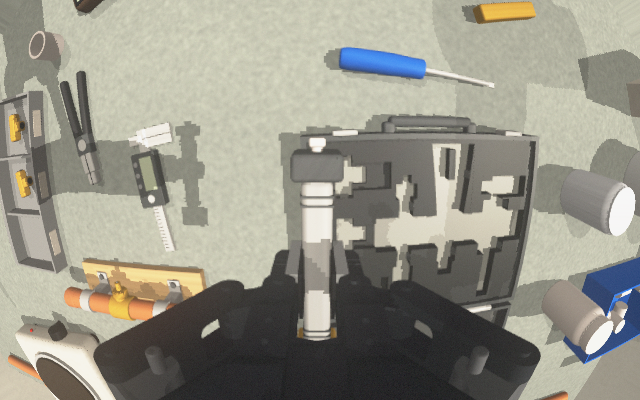

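View pics/hm9.png

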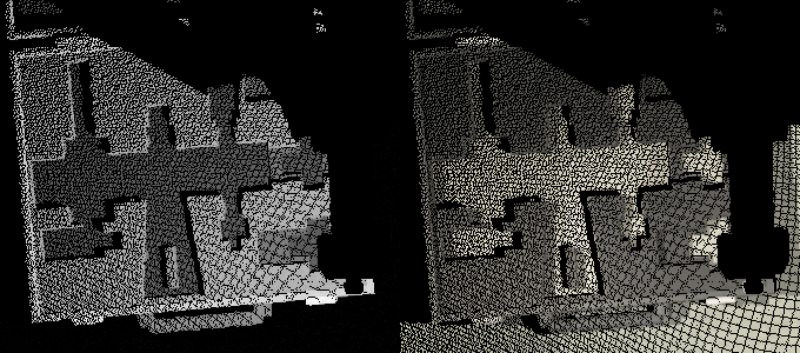

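```bash
cat >> h.py <<'E'
def shots(n=4,save=None):
    out=[]
    for i in range(n):
        p=shot("wrist",save if i==0 else None); p["T"]=pose(); out.append(p)
    return out
def reg(P,x0,x1,y0,y1,z0,z1):
    return (P[...,0]>x0)&(P[...,0]<x1)&(P[...,1]>y0)&(P[...,1]<y1)&(P[...,2]>z0)&(P[...,2]<z1)
E
python3 - <<'E'
from h import *
import pickle
ps=shots(5); pickle.dump(ps,open("c9.pkl","wb"))
for p in ps: print(p["T"][:3,3])
P=np.concatenate([cloud(p).reshape(-1,3) for p in ps])
np.save("pc9.npy",P)
Q=P[reg(P,.40,.72,.07,.45,.0335,.039)]
# left wall (+y): fit, near wall (-x)
a=np.radians(5.0)
for it in range(3):
    ex=np.array([np.cos(a),np.sin(a)]);ey=np.array([-np.sin(a),np.cos(a)])
    o=np.array([.5556,.2329]); X=(Q[:,:2]-o)@ex; Y=(Q[:,:2]-o)@ey
    near=(X<-.105)&(X>-.13)&(Y>-.05)&(Y<.14); left=(Y>.135)&(Y<.16)&(X<.1)&(X>-.1)
    pn=np.polyfit(Y[near],X[near],1); pl=np.polyfit(X[left],Y[left],1)
    print(near.sum(),left.sum(),pn,pl,np.percentile(X[near]-np.polyval(pn,Y[near]),[2,50,98]),np.percentile(Y[left]-np.polyval(pl,X[left]),[2,50,98]),np.degrees(a))
    a+= (pl[0]*1 - pn[0]*1)/2
E
```

```text
[0.4996 0.0992 0.2206]
[0.4996 0.0993 0.2206]
[0.4996 0.0994 0.2206]
[0.4996 0.0996 0.2206]
[0.4996 0.0997 0.2206]
3956 3009 [ 0.0015 -0.1146] [-0.0023  0.1463] [-0.0036 -0.      0.0032] [-0.0033 -0.0002  0.0041] 5.0
3956 3002 [-0.0004 -0.1146] [-0.0004  0.1463] [-0.0036 -0.      0.0032] [-0.0033 -0.0002  0.004 ] 4.889524464231865
3956 3001 [-0.0004 -0.1146] [-0.0004  0.1463] [-0.0036 -0.      0.0032] [-0.0033 -0.0002  0.004 ] 4.8885554386493855
```

```bash
cat >> h.py <<'E'
def casemap(P,o,deg,s=2):
    """top-of-insert occupancy (count) map in the case frame, s px per mm; rows: X from +.12 down, cols: Y from +.15 right"""
    a=np.radians(deg); ex=np.array([np.cos(a),np.sin(a)]);ey=np.array([-np.sin(a),np.cos(a)])
    X=(P[:,:2]-o)@ex*1000; Y=(P[:,:2]-o)@ey*1000
    m=(abs(X)<120)&(abs(Y)<150); X,Y,Z=X[m],Y[m],P[m][:,2]
    i=((120-X)*s).astype(int); j=((150-Y)*s).astype(int)
    n=np.zeros((240*s,300*s));z=np.zeros_like(n); np.add.at(n,(i,j),1); np.add.at(z,(i,j),Z)
    return n,z/np.maximum(n,1)
E
python3 - <<'E'
from h import *
P=np.load("pc9.npy"); P=P[np.isfinite(P[:,0])]
n,z=casemap(P,np.array([.5556,.2329]),4.88)
im=np.clip((z*1000-8)*10,0,255); im[n==0]=0
cv2.imwrite("pics/cm9.png",im.astype(np.uint8))
E
```

```text
(no output)
```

View pics/cm9.png

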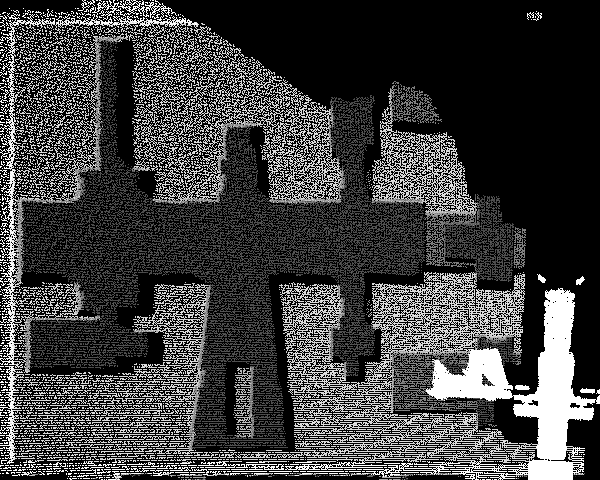

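```bash
python3 - <<'E'
from h import *
P=np.load("pc9.npy"); P=P[np.isfinite(P[:,0])]
o=np.array([.5556,.2329]); a=np.radians(4.88); ex=np.array([np.cos(a),np.sin(a)]);ey=np.array([-np.sin(a),np.cos(a)])
X=(P[:,:2]-o)@ex*1000; Y=(P[:,:2]-o)@ey*1000; Z=P[:,2]*1000
def prof(ax,lo,hi,blo,bhi,step=.5,zt=(27.5,32.5)):
    A,B=(X,Y) if ax=='x' else (Y,X)
    m=(B>blo)&(B<bhi)&(A>lo)&(A<hi)
    e=np.arange(lo,hi+step,step)
    t,_=np.histogram(A[m&(Z>zt[0])&(Z<zt[1])],e); f,_=np.histogram(A[m&(Z<20)],e); w,_=np.histogram(A[m&(Z>=20)&(Z<=27.5)],e)
    return e,t,f,w
def show(name,*k):
    e,t,f,w=prof(*k); print(name); print(' '.join(f"{x:.1f}:{a}/{c}/{b}" for x,a,b,c in zip(e,t,f,w)))
show("gauge barrel far y",'y',-45,-15,24,40)
show("gauge head y",'y',-48,-8,52,70)
show("gauge barrel near y",'y',-45,-15,-42,-24)
show("trough far edge x",'x',14,26,-20,20)
show("trough near edge x",'x',-32,-14,-16,-2)
show("trough near edge x2",'x',-32,-14,40,70)
E
```

```text
gauge barrel far y
-45.0:16/0/0 -44.5:33/0/0 -44.0:17/0/0 -43.5:27/0/0 -43.0:26/0/0 -42.5:15/0/0 -42.0:34/0/0 -41.5:22/0/0 -41.0:23/0/0 -40.5:26/0/0 -40.0:17/0/0 -39.5:32/0/0 -39.0:20/1/0 -38.5:25/0/0 -38.0:25/0/0 -37.5:20/0/0 -37.0:24/0/0 -36.5:9/0/0 -36.0:2/0/0 -35.5:1/3/0 -35.0:0/6/0 -34.5:0/5/0 -34.0:0/6/1 -33.5:0/3/1 -33.0:0/0/5 -32.5:0/0/9 -32.0:0/0/12 -31.5:0/0/17 -31.0:0/0/30 -30.5:0/0/18 -30.0:0/0/20 -29.5:0/0/27 -29.0:0/0/14 -28.5:0/0/25 -28.0:0/0/21 -27.5:0/0/21 -27.0:0/0/28 -26.5:0/0/12 -26.0:0/0/30 -25.5:0/0/22 -25.0:0/0/16 -24.5:0/0/28 -24.0:0/0/19 -23.5:0/0/27 -23.0:0/1/23 -22.5:0/14/20 -22.0:0/22/21 -21.5:0/33/23 -21.0:2/25/17 -20.5:13/15/6 -20.0:27/20/17 -19.5:29/20/12 -19.0:24/2/1 -18.5:17/0/0 -18.0:22/0/0 -17.5:26/0/0 -17.0:22/0/0 -16.5:21/0/0 -16.0:24/0/0 -15.5:22/0/0
gauge head y
-48.0:2/7/2 -47.5:5/15/1 -47.0:5/10/2 -46.5:2/17/1 -46.0:23/49/1 -45.5:32/8/1 -45.0:18/0/0 -44.5:22/0/0 -44.0:17/0/0 -43.5:17/0/0 -43.0:24/0/0 -42.5:14/0/0 -42.0:20/0/0 -41.5:13/0/0 -41.0:8/0/0 -40.5:16/0/0 -40.0:0/0/0 -39.5:0/0/0 -39.0:0/0/0 -38.5:0/0/0 -38.0:0/0/0 -37.5:0/0/2 -37.0:0/0
[... 2141 characters left out ...]
9/0/0 -22.0:0/0/0 -21.5:0/0/0 -21.0:0/0/0 -20.5:0/0/0 -20.0:0/0/0 -19.5:0/0/0 -19.0:0/0/0 -18.5:0/0/1 -18.0:0/0/0 -17.5:0/0/12 -17.0:0/0/27 -16.5:0/0/19 -16.0:0/0/24 -15.5:0/0/24 -15.0:0/0/20 -14.5:0/0/23
trough near edge x2
-32.0:29/7/7 -31.5:33/5/21 -31.0:36/5/7 -30.5:41/6/20 -30.0:38/6/7 -29.5:31/5/7 -29.0:33/5/21 -28.5:42/8/3 -28.0:27/8/15 -27.5:41/5/11 -27.0:28/6/12 -26.5:34/5/13 -26.0:38/8/6 -25.5:33/5/14 -25.0:36/4/11 -24.5:29/7/10 -24.0:44/6/15 -23.5:30/6/7 -23.0:35/5/14 -22.5:21/0/6 -22.0:3/0/3 -21.5:1/0/13 -21.0:0/0/12 -20.5:0/0/8 -20.0:0/0/20 -19.5:0/0/6 -19.0:0/0/13 -18.5:0/0/26 -18.0:0/0/6 -17.5:0/0/30 -17.0:0/0/30 -16.5:0/0/40 -16.0:0/0/52 -15.5:0/0/26 -15.0:0/0/44 -14.5:0/0/40
```

```bash
cat > prof.py <<'E'
from h import *
P=np.load("pc9.npy"); P=P[np.isfinite(P[:,0])]
o=np.array([.5556,.2329]); a=np.radians(4.88); ex=np.array([np.cos(a),np.sin(a)]);ey=np.array([-np.sin(a),np.cos(a)])
X=(P[:,:2]-o)@ex*1000; Y=(P[:,:2]-o)@ey*1000; Z=P[:,2]*1000
def show(name,ax,lo,hi,blo,bhi,step=.5,zt=(27.5,32.5)):
    A,B=(X,Y) if ax=='x' else (Y,X)
    m=(B>blo)&(B<bhi)&(A>lo)&(A<hi)
    e=np.arange(lo,hi+step,step)
    t,_=np.histogram(A[m&(Z>zt[0])&(Z<zt[1])],e); f,_=np.histogram(A[m&(Z<20)],e); w,_=np.histogram(A[m&(Z>=20)&(Z<=27.5)],e)
    print(name); print(' '.join(f"{x:.1f}:{a}/{c}/{b}" for x,a,b,c in zip(e,t,f,w)))
E
python3 - <<'E'
from prof import *
show("head far end",'x',62,76,-38,-18)
show("head step",'x',38,50,-39.5,-37.2)
show("head step l",'x',38,50,-18.7,-16.5)
show("collar step",'x',-52,-38,-39.5,-37.2)
show("collar step l",'x',-52,-38,-18.7,-16.5)
show("collar end",'x',-78,-50,-36,-20)
E
```

```text
head far end
62.0:0/0/25 62.5:0/0/20 63.0:0/0/23 63.5:0/0/20 64.0:0/0/17 64.5:0/0/25 65.0:0/0/24 65.5:0/0/22 66.0:0/0/23 66.5:0/0/20 67.0:0/0/28 67.5:0/0/26 68.0:0/0/15 68.5:0/0/25 69.0:0/0/31 69.5:0/0/10 70.0:0/0/20 70.5:0/0/19 71.0:0/0/15 71.5:0/0/3 72.0:0/0/2 72.5:0/0/0 73.0:0/0/0 73.5:0/0/0 74.0:0/0/0 74.5:0/0/0 75.0:0/0/0 75.5:0/0/0
head step
38.0:4/0/0 38.5:3/0/0 39.0:4/0/0 39.5:4/0/0 40.0:0/0/0 40.5:0/0/0 41.0:0/0/0 41.5:0/0/0 42.0:0/0/0 42.5:0/0/0 43.0:0/0/0 43.5:0/0/0 44.0:0/0/0 44.5:0/0/0 45.0:0/0/0 45.5:0/0/0 46.0:0/0/0 46.5:0/0/0 47.0:0/0/0 47.5:0/0/0 48.0:0/0/0 48.5:0/0/0 49.0:0/0/0 49.5:0/0/0
head step l
38.0:1/0/0 38.5:6/0/0 39.0:1/0/0 39.5:3/0/1 40.0:4/0/0 40.5:2/0/0 41.0:0/0/0 41.5:0/0/0 42.0:0/0/2 42.5:0/0/2 43.0:0/0/1 43.5:0/0/2 44.0:0/0/3 44.5:0/0/3 45.0:0/0/1 45.5:0/0/5 46.0:0/0/2 46.5:0/0/2 47.0:0/0/4 47.5:0/0/3 48.0:0/0/0 48.5:0/0/4 49.0:0/0/3 49.5:0/0/2
collar step
-52.0:0/0/0 -51.5:0/0/0 -51.0:0/0/0 -50.5:0/0/0 -50.0:0/0/0 -49.5:0/0/0 -49.0:0/0/0 -48.5:0/0/0 -48.0:0/0/0 -47.5:0/0/0 -47.0:0/0/0 -46.5:0/0/0 -46.0:0/0/0 -45.5:0/0/0 -45.0:1/0/0 -44.5:7/4/1 -44.0:
[... 524 characters left out ...]
0 -77.0:34/0/0 -76.5:18/0/0 -76.0:52/0/0 -75.5:8/0/0 -75.0:46/0/0 -74.5:15/0/0 -74.0:47/0/0 -73.5:20/0/0 -73.0:40/0/0 -72.5:27/0/0 -72.0:22/0/0 -71.5:45/0/0 -71.0:8/0/0 -70.5:18/0/0 -70.0:8/1/0 -69.5:13/3/0 -69.0:9/3/0 -68.5:15/7/1 -68.0:9/3/17 -67.5:9/7/12 -67.0:15/1/7 -66.5:10/7/23 -66.0:11/2/5 -65.5:12/3/16 -65.0:16/5/14 -64.5:7/2/16 -64.0:14/6/16 -63.5:10/3/4 -63.0:15/6/25 -62.5:7/2/6 -62.0:13/3/23 -61.5:7/3/8 -61.0:0/0/7 -60.5:0/0/24 -60.0:0/0/2 -59.5:0/0/31 -59.0:0/0/7 -58.5:0/0/16 -58.0:0/0/22 -57.5:0/0/24 -57.0:0/0/38 -56.5:0/0/16 -56.0:0/0/47 -55.5:0/0/11 -55.0:0/0/28 -54.5:0/0/37 -54.0:0/0/21 -53.5:0/0/40 -53.0:0/0/16 -52.5:0/0/40 -52.0:0/0/17 -51.5:0/0/30 -51.0:0/0/31 -50.5:0/0/20
```

```bash
cat > inhand.py <<'E'
from h import *
def inhand(ps):
    L=np.concatenate([((cloud(p).reshape(-1,3)-p["T"][:3,3])@p["T"][:3,:3]) for p in ps]); L=L[np.isfinite(L[:,0])]*1000
    q=L[(abs(L[:,1])<20)&(L[:,2]<8)&(L[:,2]>-22)]
    for n,(a,b) in dict(collar=(45,53),barrel1=(26,38),barrel2=(-36,-22)).items():
        k=q[(q[:,0]>a)&(q[:,0]<b)]; top=k[k[:,2]<np.percentile(k[:,2],50)+2]
        print(n,len(k),"y %.2f..%.2f mid %.2f"%(np.percentile(top[:,1],.5),np.percentile(top[:,1],99.5),(np.percentile(top[:,1],.5)+np.percentile(top[:,1],99.5))/2),"topz %.2f"%np.median(top[:,2]))
    k=q[abs(q[:,1])<6]
    e=np.arange(36,66,1); 
    print([(round(x),round(float(np.median(k[(k[:,0]>=x)&(k[:,0]<x+1)][:,2])),1)) for x in e if ((k[:,0]>=x)&(k[:,0]<x+1)).sum()>3])
E
python3 - <<'E'
from inhand import *
import pickle
inhand(pickle.load(open("c9.pkl","rb")))
o=np.array([.5556,.2329]); a=np.radians(4.88); ex=np.array([np.cos(a),np.sin(a)]);ey=np.array([-np.sin(a),np.cos(a)])
print(o+ex*-.0012+ey*-.02805)
E
```

```text
collar 5244 y -10.51..11.17 mid 0.33 topz -11.19
barrel1 4359 y -6.74..7.39 mid 0.32 topz -7.22
barrel2 3003 y -6.67..7.37 mid 0.35 topz -7.29
[(36, -7.6), (37, -7.4), (38, -7.0), (39, -7.1), (40, -7.0), (41, -6.7), (42, -6.7), (43, -10.1), (44, -10.6), (45, -11.2), (46, -11.3), (47, -11.2), (48, -11.4), (49, -11.2), (50, -11.3), (51, -11.2), (52, -11.3), (53, -11.3), (54, -10.8), (55, -6.1), (56, -2.5), (57, -3.1), (58, -3.6), (59, -3.7), (60, -3.7), (61, -2.3)]
[0.5568 0.2048]
```

```bash
sed -i 's/p\["T"\]=pose(); out/p["T"]=p["W"]@np.linalg.inv(p["hand_eye"]); out/' h.py
python3 - <<'E'
from inhand import *
import pickle
ps=pickle.load(open("c9.pkl","rb"))
for p in ps: p["T"]=p["W"]@np.linalg.inv(p["hand_eye"]); print(p["T"][:3,3])
inhand(ps)
print(pose()[:3,3])
E
```

```text
[0.4995 0.0991 0.2205]
[0.4996 0.0992 0.2206]
[0.4996 0.0993 0.2206]
[0.4996 0.0994 0.2206]
[0.4996 0.0996 0.2206]
collar 5253 y -10.40..11.29 mid 0.45 topz -11.23
barrel1 4362 y -6.62..7.51 mid 0.44 topz -7.25
barrel2 3004 y -6.54..7.49 mid 0.48 topz -7.32
[(36, -7.6), (37, -7.4), (38, -7.0), (39, -7.2), (40, -7.1), (41, -6.8), (42, -6.7), (43, -10.1), (44, -10.7), (45, -11.2), (46, -11.3), (47, -11.2), (48, -11.4), (49, -11.2), (50, -11.4), (51, -11.2), (52, -11.3), (53, -11.3), (54, -10.8), (55, -6.1), (56, -2.5), (57, -3.1), (58, -3.6), (59, -3.8), (60, -3.7), (61, -2.4)]
[0.4996 0.0997 0.2206]
```

```bash
python3 -c "
from h import *
goto(.5547,.2042,.055,94.88)"
```

```text
t=14.30 pos=[0.4996 0.0997 0.2206] yawY=91.80 slide=[-5.81 10.28 16.57] rot=[-0.0006  0.0013 -0.0538] rows>=4.9,0.4 q6=-1.45 w=0.14 F=[ 0.6 -0.2 -1.1]
```

>>> play_rows(slide=[[-1.3,2.3,1],[-2.7,4.8,3],[-4,7.2,5.5],[-5.2,9.2,8.5],[-5.8,10.3,11.5],[-5.8,10.3,14],[-5.8,10.3,15.8],[-5.8,10.3,16.6],[-5.8,10.3,16.6],[-5.8,10.3,16.6],[-5.8,10.3,16.6]], delta_rot=[[0,0,0],[0,0,-0.015],[0,0,-0.03],[0,0,-0.045],[0,0,-0.054],[0,0,-0.054],[0,0,-0.054],[0,0,-0.054],[0,0,-0.054],[0,0,-0.054],[0,0,-0.054]])

```text
time: 15.22
tool_pos: [0.556, 0.2047, 0.0564]
tcp_rot: [-0.133, 3.135, 0.0]
wrist_force: [0.9, -0.6, -0.6]
width: 0.137
```

```bash
python3 - <<'E'
from inhand import *
import pickle
goto(.5547,.2042,.055,94.88)
ps=shots(4,"w10"); pickle.dump(ps,open("c10.pkl","wb"))
goto(.5547,.2042,.055,94.88)
inhand(ps)
E
```

```text
t=15.22 pos=[0.556  0.2047 0.0564] yawY=94.87 slide=[ 0.13 -0.03  0.14] rot=[ 0.0001  0.0042 -0.0002] rows>=0.0,0.0 q6=-1.34 w=0.14 F=[ 0.9 -0.6 -0.6]
t=15.42 pos=[0.5557 0.2046 0.0564] yawY=94.88 slide=[ 0.11 -0.03  0.14] rot=[ 0.0001  0.0042 -0.0001] rows>=0.0,0.0 q6=-1.34 w=0.14 F=[-0.2 -0.7 -1.2]
collar 4193 y -10.38..11.32 mid 0.47 topz -11.21
barrel1 3486 y -6.58..7.52 mid 0.47 topz -7.23
barrel2 2425 y -6.52..7.52 mid 0.50 topz -7.28
[(36, -7.6), (37, -7.2), (38, -7.0), (39, -7.3), (40, -7.1), (41, -6.7), (42, -6.4), (43, -10.0), (44, -10.6), (45, -11.3), (46, -11.3), (47, -11.2), (48, -11.3), (49, -11.2), (50, -11.4), (51, -11.3), (52, -11.3), (53, -11.2), (54, -10.8), (55, -6.3), (56, -2.2), (57, -3.1), (58, -3.4), (59, -3.8), (60, -3.6), (61, -2.2)]
```

View pics/w10.png

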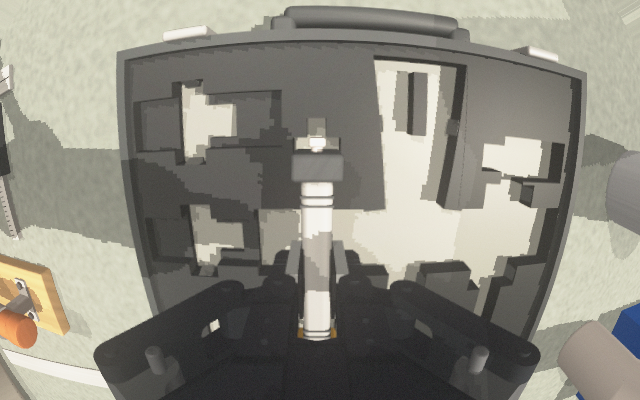

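```bash
sed -i 's/^P=np.load.*/import sys\nPP=None\ndef load(f):\n    global X,Y,Z\n    P=np.load(f) if f.endswith("npy") else np.concatenate([cloud(p).reshape(-1,3) for p in __import__("pickle").load(open(f,"rb"))]); P=P[np.isfinite(P[:,0])]\n    X=(P[:,:2]-o)@ex*1000; Y=(P[:,:2]-o)@ey*1000; Z=P[:,2]*1000/; /^X=(P/d' prof.py; head -12 prof.py
python3 - <<'E'
import prof
from prof import *
for f in ("c9.pkl","c10.pkl"):
    prof.load(f); print("=====",f)
    show("knob pocket y",'y',-42,-14,-69.5,-62.5)
    show("trough near edge x",'x',-28,-18,-16,-2)
    show("pliers near slot y",'y',-14,34,-60,-30)
    show("rim near",'x',-122,-105,-40,80,.5,(34,39))
E
```

```text
from h import *
import sys
PP=None
def load(f):
    global X,Y,Z
    P=np.load(f) if f.endswith("npy") else np.concatenate([cloud(p).reshape(-1,3) for p in __import__("pickle").load(open(f,"rb"))]); P=P[np.isfinite(P[:,0])]
    X=(P[:,:2]-o)@ex*1000; Y=(P[:,:2]-o)@ey*1000; Z=P[:,2]*1000
o=np.array([.5556,.2329]); a=np.radians(4.88); ex=np.array([np.cos(a),np.sin(a)]);ey=np.array([-np.sin(a),np.cos(a)])
def show(name,ax,lo,hi,blo,bhi,step=.5,zt=(27.5,32.5)):
    A,B=(X,Y) if ax=='x' else (Y,X)
    m=(B>blo)&(B<bhi)&(A>lo)&(A<hi)
    e=np.arange(lo,hi+step,step)
===== c9.pkl
knob pocket y
-42.0:15/0/0 -41.5:9/0/0 -41.0:18/0/0 -40.5:9/0/0 -40.0:18/0/0 -39.5:9/0/0 -39.0:15/0/0 -38.5:14/0/0 -38.0:13/0/0 -37.5:15/0/0 -37.0:7/0/0 -36.5:20/0/0 -36.0:8/0/0 -35.5:21/0/0 -35.0:11/0/0 -34.5:12/0/0 -34.0:19/0/0 -33.5:7/0/0 -33.0:8/0/0 -32.5:0/0/0 -32.0:0/0/0 -31.5:0/0/0 -31.0:0/0/0 -30.5:0/0/0 -30.0:0/0/0 -29.5:0/0/3 -29.0:0/0/8 -28.5:0/0/5 -28.0:0/0/16 -27.5:0/0/5 -27.0:0/0/14 -26.5:0/0/6 -26.0:0/0/8 -25.5:0/0/18 -25.0:0/0/4 -24.5:0/0/13 -24.0:0/0/12 -23.5:1/0/10 -23.0:12/35/12 -22.5:16/23/19 -2
[... 4197 characters left out ...]
 26.0:0/0/153 26.5:0/0/151 27.0:0/0/173 27.5:0/0/159 28.0:0/0/152 28.5:0/0/156 29.0:0/0/158 29.5:0/0/158 30.0:0/0/175 30.5:0/0/139 31.0:0/0/157 31.5:0/0/154 32.0:0/0/159 32.5:0/0/170 33.0:0/0/146 33.5:0/0/168
rim near
-122.0:0/83/1 -121.5:0/72/0 -121.0:0/50/0 -120.5:0/18/0 -120.0:0/0/0 -119.5:0/0/0 -119.0:0/0/0 -118.5:0/0/0 -118.0:52/0/0 -117.5:423/0/0 -117.0:760/0/0 -116.5:755/0/0 -116.0:781/0/0 -115.5:779/0/0 -115.0:774/0/0 -114.5:778/0/0 -114.0:788/0/0 -113.5:774/0/0 -113.0:785/0/0 -112.5:775/0/0 -112.0:854/0/0 -111.5:912/0/0 -111.0:110/0/0 -110.5:0/0/0 -110.0:0/0/0 -109.5:0/0/0 -109.0:0/1/0 -108.5:0/0/0 -108.0:0/2/0 -107.5:0/0/0 -107.0:0/0/0 -106.5:0/1/0 -106.0:0/167/100 -105.5:0/635/475
```

>>> play_rows(slide=[[0.05,-0.02,0.3],[0.11,-0.03,0.8],[0.11,-0.03,1.3],[0.11,-0.03,1.7],[0.11,-0.03,2.0],[0.11,-0.03,2.2],[0.11,-0.03,2.2]], delta_rot=[[0,0.002,0],[0,0.004,0],[0,0.004,0],[0,0.004,0],[0,0.004,0],[0,0.004,0],[0,0.004,0]])

```text
time: 16.0
tool_pos: [0.554, 0.204, 0.0334]
tcp_rot: [0.134, -3.137, 0.001]
wrist_force: [1.0, -0.6, -1.1]
width: 0.139
```

>>> play_rows(slide=[[0,0,0.2],[0,0,0.4],[0,0,0.6],[0,0,0.75],[0,0,0.8],[0,0,0.8]], delta_rot=[[0,0,0],[0,0,0],[0,0,0],[0,0,0],[0,0,0],[0,0,0]])

```text
time: 16.5
tool_pos: [0.5555, 0.2044, 0.0268]
tcp_rot: [-0.134, 3.137, 0.0]
wrist_force: [0.1, 0.9, 3.7]
width: 0.139
```

```bash
python3 - <<'E'
from inhand import *
goto(.5547,.2042,.0268,94.88)
ps=shots(3,"w11"); inhand(ps); goto(.5547,.2042,.0268,94.88)
E
```

```text
t=16.50 pos=[0.5555 0.2044 0.0268] yawY=94.89 slide=[ 0.08 -0.02  0.  ] rot=[0.0003 0.0015 0.0001] rows>=0.0,0.0 q6=-1.35 w=0.14 F=[0.1 0.9 3.7]
collar 5229 y -10.41..11.35 mid 0.47 topz -11.20
barrel1 6977 y -19.84..19.78 mid -0.03 topz -3.71
barrel2 2006 y -6.52..7.52 mid 0.50 topz -7.28
[(36, -7.6), (37, -7.3), (38, -7.1), (39, -7.2), (40, -7.1), (41, -6.6), (42, -6.6), (43, -10.1), (44, -10.7), (45, -11.3), (46, -11.4), (47, -11.1), (48, -11.3), (49, -11.1), (50, -11.4), (51, -11.1), (52, -11.3), (53, -11.2), (54, -10.8), (55, -6.2), (56, -2.3), (57, -3.0), (58, -3.4), (59, -3.7), (60, -3.4), (61, -2.5), (62, -2.8), (63, -2.3), (64, -2.7), (65, -3.1)]
t=16.65 pos=[0.5555 0.2044 0.0266] yawY=94.88 slide=[ 0.08 -0.01 -0.02] rot=[0.0003 0.0014 0.    ] rows>=0.0,0.0 q6=-1.35 w=0.13 F=[0.5 0.5 5.1]
```

View pics/w11.png

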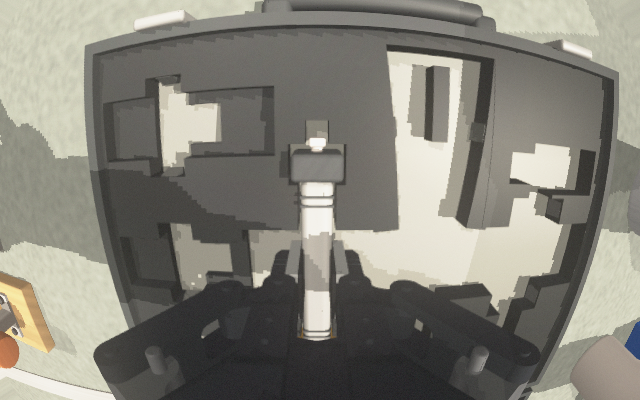

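>>> play_rows(slide=[[0,0,0.1],[0,0,0.2],[0,0,0.25],[0,0,0.25],[0,0,0.25]], delta_rot=[[0,0,0],[0,0,0],[0,0,0],[0,0,0],[0,0,0]])

```text
time: 17.07
tool_pos: [0.5557, 0.2045, 0.0264]
tcp_rot: [-0.134, 3.137, 0.0]
wrist_force: [-5.6, -1.9, 15.6]
width: 0.134
```

```bash
python3 - <<'E'
from inhand import *
goto(.5547,.2042,.0268,94.88)
ps=shots(2,"w12"); inhand(ps)
P=np.concatenate([cloud(p).reshape(-1,3) for p in ps]); 
o=np.array([.5556,.2329]); a=np.radians(4.88); ex=np.array([np.cos(a),np.sin(a)]);ey=np.array([-np.sin(a),np.cos(a)])
X=(P[:,:2]-o)@ex*1000; Y=(P[:,:2]-o)@ey*1000; Z=P[:,2]*1000
m=(X>-57)&(X<-47)&(abs(Y+28)<9); print("collar top z",np.median(Z[m]))
m=(X>-38)&(X<-24)&(abs(Y+28)<4); print("barrel top z",np.median(Z[m]))
m=(X>-55)&(X<-30)&(Y>-12)&(Y<0); print("insert top z",np.median(Z[m]))
E
```

```text
t=17.07 pos=[0.5557 0.2045 0.0264] yawY=94.88 slide=[ 0.1  -0.02 -0.04] rot=[0.0003 0.0013 0.0001] rows>=0.0,0.0 q6=-1.35 w=0.13 F=[-5.6 -1.9 15.6]
collar 3502 y -10.40..11.29 mid 0.45 topz -11.41
barrel1 4667 y -19.80..19.80 mid 0.00 topz -4.11
barrel2 1350 y -6.51..7.53 mid 0.51 topz -7.18
[(36, -7.7), (37, -7.5), (38, -7.4), (39, -7.4), (40, -7.3), (41, -6.9), (42, -6.8), (43, -10.5), (44, -10.8), (45, -11.3), (46, -11.5), (47, -11.2), (48, -11.5), (49, -11.6), (50, -11.6), (51, -11.5), (52, -11.5), (53, -11.5), (54, -11.0), (55, -6.3), (56, -2.6), (57, -3.4), (58, -3.8), (59, -3.8), (60, -3.7), (61, -2.8), (62, -3.3), (63, -3.2), (64, -3.0), (65, -3.4)]
collar top z 37.73764723968179
barrel top z 33.78626655246919
insert top z 29.85982189278974
```

>>> play_rows(slide=[[0,0,-0.05],[0,0,-0.1],[0,0,-0.1],[0,0,-0.1],[0,0,-0.1]], delta_rot=[[0,0,0],[0,0,0],[0,0,0],[0,0,0],[0,0,0]], hand=0.3)

```text
time: 17.58
tool_pos: [0.5554, 0.2044, 0.0268]
tcp_rot: [-0.134, 3.138, 0.0]
wrist_force: [1.2, -0.1, -1.2]
width: 0.299
```

>>> play_rows(slide=[[0,0,-0.5],[0,0,-2],[0,0,-4.5],[0,0,-8],[0,0,-12],[0,0,-16],[0,0,-19],[0,0,-20],[0,0,-20],[0,0,-20]], delta_rot=[[0,0,0],[0,0,0],[0,0,0],[0,0,0],[0,0,0],[0,0,0],[0,0,0],[0,0,0],[0,0,0],[0,0,0]])

```text
time: 18.42
tool_pos: [0.5552, 0.2043, 0.2268]
tcp_rot: [-0.134, 3.138, 0.0]
wrist_force: [-0.9, -0.1, -1.3]
width: 0.298
```

```bash
python3 - <<'E'
from h import *
import pickle
ps=shots(5,"w13"); pickle.dump(ps,open("c13.pkl","wb")); goto(.55,.2,.2,94.88)
P=np.concatenate([cloud(p).reshape(-1,3) for p in ps]); P=P[np.isfinite(P[:,0])]
n,z=casemap(P,np.array([.5556,.2329]),4.88)
im=np.clip((z*1000-8)*8,0,255); im[n==0]=0
cv2.imwrite("pics/cm13.png",im.astype(np.uint8))
E
```

```text
t=18.67 pos=[0.5539 0.2039 0.2241] yawY=94.88 slide=[ 0.41 -0.36  2.42] rot=[-0.0009 -0.0038  0.    ] rows>=0.6,0.0 q6=-1.35 w=0.30 F=[0.4 0.1 0.8]
```

View pics/w13.png

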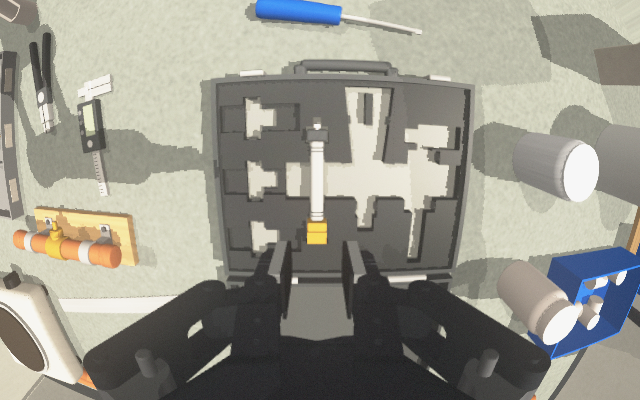

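View pics/cm13.png

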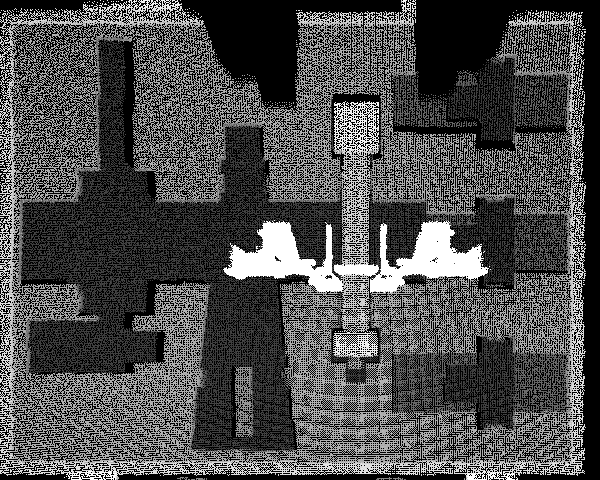

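```bash
python3 -c "
from h import *
goto(.47,-.15,.24,90)"
```

```text
t=18.67 pos=[0.5539 0.2039 0.2241] yawY=94.88 slide=[ 11.38 -34.55  -1.51] rot=[-0.0011 -0.0038  0.0852] rows>=8.7,0.7 q6=-1.35 w=0.30 F=[0.4 0.1 0.8]
```

>>> play_rows(slide=[[0.8,-2.4,-0.2],[2,-5.9,-0.5],[3.2,-9.5,-0.8],[4.4,-13.2,-1],[5.6,-17,-1.2],[6.8,-20.6,-1.4],[8,-24.2,-1.5],[9.2,-27.8,-1.5],[10.3,-31.3,-1.5],[11.2,-34,-1.5],[11.4,-34.5,-1.5],[11.4,-34.5,-1.5]], delta_rot=[[0,0,0],[0,0,0],[0,0,0.02],[0,0,0.04],[0,0,0.06],[0,0,0.085],[0,0,0.085],[0,0,0.085],[0,0,0.085],[0,0,0.085],[0,0,0.085],[0,0,0.085]], hand=0.6)

```text
time: 19.67
tool_pos: [0.4687, -0.151, 0.2387]
tcp_rot: [-0.005, -3.136, 0.001]
wrist_force: [0.6, 0.4, -0.5]
width: 0.606
```

>>> play_rows(slide=[[0,0,0],[0,0,0],[0,0,0]], delta_rot=[[0,0,0],[0,0,0],[0,0,0]])

```text
time: 19.92
tool_pos: [0.4687, -0.1497, 0.2382]
tcp_rot: [-0.003, -3.135, -0.0]
wrist_force: [1.1, -0.5, 0.6]
width: 0.602
```

```bash
cat > om.py <<'E'
from h import *
def om(P,x0,x1,y0,y1,s=3):
    """height map, world; rows from x1 down, cols from y1 (left) to y0"""
    m=reg(P,x0,x1,y0,y1,-.02,.12); Q=P[m]
    i=((x1-Q[:,0])*1000*s).astype(int); j=((y1-Q[:,1])*1000*s).astype(int)
    n=np.zeros((int((x1-x0)*1000*s)+1,int((y1-y0)*1000*s)+1)); z=np.zeros_like(n)
    np.add.at(n,(i,j),1); np.add.at(z,(i,j),Q[:,2]); return n,z/np.maximum(n,1)
E
python3 - <<'E'
from om import *
import pickle
ps=shots(5,"w14"); pickle.dump(ps,open("c14.pkl","wb"))
P=np.concatenate([cloud(p).reshape(-1,3) for p in ps]); P=P[np.isfinite(P[:,0])]
n,z=om(P,.34,.62,-.29,-.05); im=np.clip(z*1000*10,0,255); im[n==0]=60; cv2.imwrite("pics/om14.png",cv2.resize(im.astype(np.uint8),None,fx=.7,fy=.7))
for t in ("pliers","caliper"): 
    for a,c in lm(t,ps[-1]): print(t,a,c,at_z(ps[-1],a,0))
# caliper housing
Q=P[reg(P,.40,.60,-.17,-.04,.0115,.03)]; r=cv2.minAreaRect(Q[:,:2].astype(np.float32)*1000); print("housing?",len(Q),r)
Q=P[reg(P,.34,.56,-.29,-.17,.005,.03)]; r=cv2.minAreaRect(Q[:,:2].astype(np.float32)*1000); print("pliers",len(Q),r)
E
```

```text
pliers [258.0, 165.9] 0.91 [ 0.4584 -0.222   0.    ]
pliers [552.1, 237.3] 0.55 [0.5657 0.2375 0.    ]
caliper [348.5, 203.4] 0.88 [ 0.5066 -0.1095  0.    ]
housing? 8063 ((504.4088439941406, -110.88029479980469), (71.306640625, 37.235652923583984), 10.328268051147461)
pliers 12801 ((434.687744140625, -224.53854370117188), (159.64967346191406, 47.904781341552734), 15.309698104858398)
```

View pics/w14.png

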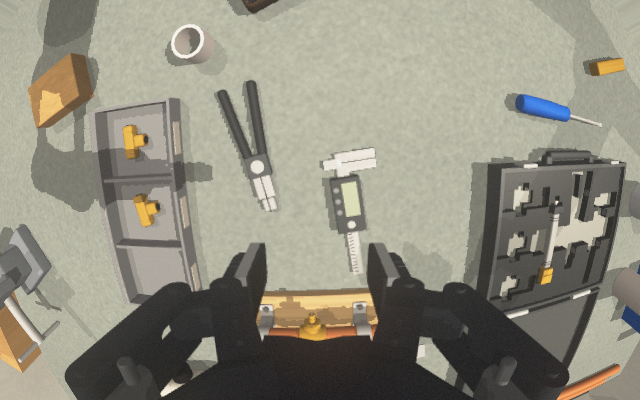

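View pics/om14.png

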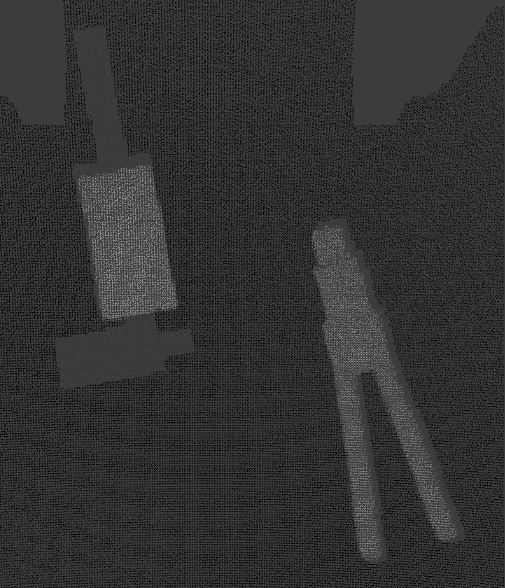

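```bash
python3 -c "
from h import *
goto(.5044,-.1109,.009,100.3)"
```

```text
t=20.27 pos=[ 0.4688 -0.1506  0.2388] yawY=89.85 slide=[-3.67  3.99 22.96] rot=[-0.0001 -0.0056 -0.1824] rows>=5.7,1.5 q6=-1.93 w=0.60 F=[-0.   0.3  0.4]
```

>>> play_rows(slide=[[-0.9,1,2],[-2,2.2,5],[-3,3.3,8.5],[-3.6,3.9,12],[-3.67,4,15.5],[-3.67,4,18.5],[-3.67,4,20.5],[-3.67,4,21.8],[-3.67,4,22.5],[-3.67,4,22.9],[-3.67,4,22.9],[-3.67,4,22.9]], delta_rot=[[0,0,-0.04],[0,0,-0.09],[0,0,-0.14],[0,0,-0.18],[0,-0.003,-0.182],[0,-0.005,-0.182],[0,-0.005,-0.182],[0,-0.005,-0.182],[0,-0.005,-0.182],[0,-0.005,-0.182],[0,-0.005,-0.182],[0,-0.005,-0.182]])

```text
time: 21.27
tool_pos: [0.5053, -0.1111, 0.0104]
tcp_rot: [-0.281, 3.128, -0.001]
wrist_force: [0.9, 0.0, 0.1]
width: 0.603
```

```bash
python3 -c "
from h import *
goto(.5044,-.1109,.009,100.3)
shot('wrist','w15')"
```

```text
t=21.27 pos=[ 0.5053 -0.1111  0.0104] yawY=100.28 slide=[0.08 0.03 0.14] rot=[-0.0008  0.0008 -0.0004] rows>=0.0,0.0 q6=-2.01 w=0.60 F=[0.9 0.  0.1]
```

View pics/w15.png

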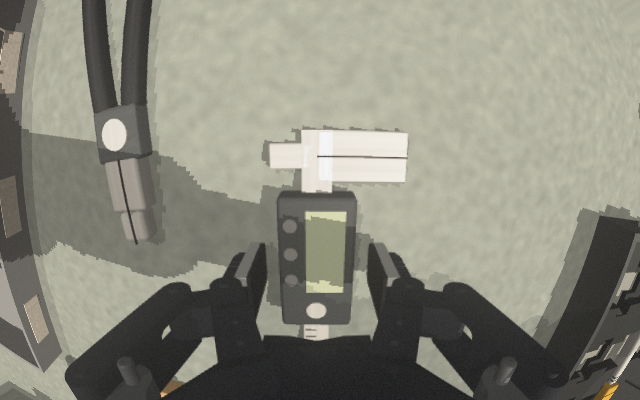

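>>> play_rows(slide=[[0.08,0.03,0.1],[0.08,0.03,0.1],[0.08,0.03,0.1],[0.08,0.03,0.1],[0.08,0.03,0.1],[0.08,0.03,0.1]], delta_rot=[[0,0,0],[0,0,0],[0,0,0],[0,0,0],[0,0,0],[0,0,0]], hand=0.1, force=70)

```text
time: 21.82
tool_pos: [0.5062, -0.1114, 0.0115]
tcp_rot: [-0.281, 3.124, -0.003]
wrist_force: [-1.4, 0.2, 6.5]
width: 0.4
```

```bash
python3 - <<'E'
from h import *
C=np.array([.5544,.2328]); a=np.radians(4.88); ex=np.array([np.cos(a),np.sin(a)]);ey=np.array([-np.sin(a),np.cos(a)])
print("caliper slot",C+.092*ey,"pliers",C+.028*ey,"tee b",C-.090*ey,"tee c",C-.070*ex-.09*ey,"tee a",C+.070*ex-.09*ey)
goto(.50,.10,.22,94.88); goto(.50,-.11,.2,94.88)
E
```

```text
caliper slot [0.5466 0.3245] pliers [0.552  0.2607] tee b [0.5621 0.1431] tee c [0.4923 0.1372] tee a [0.6318 0.1491]
t=21.82 pos=[ 0.5062 -0.1114  0.0115] yawY=100.27 slide=[ -3.25  20.86 -20.89] rot=[-0.0023  0.0044  0.0941] rows>=7.1,0.8 q6=-2.01 w=0.40 F=[-1.4  0.2  6.5]
t=21.82 pos=[ 0.5062 -0.1114  0.0115] yawY=100.27 slide=[  0.5    0.21 -18.85] rot=[-0.0023  0.0044  0.0941] rows>=4.5,0.8 q6=-2.01 w=0.40 F=[-1.4  0.2  6.5]
```

>>> play_rows(slide=[[0,0,-1],[0,0,-3],[0,0,-6],[0,0.1,-9.5],[0.2,0.1,-13],[0.3,0.2,-16],[0.4,0.2,-18],[0.5,0.2,-19],[0.5,0.2,-19]], delta_rot=[[0,0,0],[0,0,0],[0,0,0],[0,0,0.03],[0,0,0.06],[0,0,0.08],[0,0,0.094],[0,0,0.094],[0,0,0.094]])

```text
time: 22.57
tool_pos: [0.5016, -0.1105, 0.2049]
tcp_rot: [-0.134, 3.128, -0.006]
wrist_force: [0.7, -0.3, -1.2]
width: 0.403
```

```bash
python3 - <<'E'
from h import *
goto(.54,.26,.2,94.88)
E
```

```text
t=22.57 pos=[ 0.5016 -0.1105  0.2049] yawY=94.91 slide=[-6.99 36.59  0.41] rot=[-0.0041  0.0101  0.0005] rows>=8.9,0.1 q6=-1.92 w=0.40 F=[ 0.7 -0.3 -1.2]
```

>>> play_rows(slide=[[-0.4,2.2,0],[-1.1,5.5,0.1],[-1.7,9,0.2],[-2.4,12.6,0.3],[-3.1,16.2,0.4],[-3.8,19.8,0.4],[-4.5,23.4,0.4],[-5.2,27,0.4],[-5.9,30.6,0.4],[-6.5,34,0.4],[-7,36.4,0.4],[-7,36.6,0.4]], delta_rot=[[0,0,0],[-0.002,0.005,0],[-0.004,0.01,0],[-0.004,0.01,0],[-0.004,0.01,0],[-0.004,0.01,0],[-0.004,0.01,0],[-0.004,0.01,0],[-0.004,0.01,0],[-0.004,0.01,0],[-0.004,0.01,0],[-0.004,0.01,0]])

```text
time: 23.57
tool_pos: [0.5389, 0.264, 0.1974]
tcp_rot: [0.141, -3.135, -0.001]
wrist_force: [0.4, -0.4, -0.6]
width: 0.395
```

>>> play_rows(slide=[[0,0,0],[0,0,0],[0,0,0]], delta_rot=[[0,0,0],[0,0,0],[0,0,0]])

```text
time: 23.82
tool_pos: [0.5379, 0.2628, 0.1957]
tcp_rot: [0.14, -3.133, 0.001]
wrist_force: [-0.9, -0.5, -1.8]
width: 0.398
```

```bash
cat > cal.py <<'E'
from h import *
def toolcloud(ps):
    L=np.concatenate([((cloud(p).reshape(-1,3)-p["T"][:3,3])@p["T"][:3,:3]) for p in ps]); return L[np.isfinite(L[:,0])]*1000
E
python3 - <<'E'
from cal import *
import pickle
ps=shots(4,"w16"); pickle.dump(ps,open("c16.pkl","wb"))
goto(.54,.26,.2,94.88)
L=toolcloud(ps)
# housing top & jaws in tool frame
q=L[(abs(L[:,0])<60)&(abs(L[:,1])<45)&(abs(L[:,2])<25)]
h,e=np.histogram(q[:,2],bins=50,range=(-25,25)); print([(e[i],int(n)) for i,n in enumerate(h) if n>60])
n=np.zeros((390,300));z=np.zeros_like(n)
i=((L[:,0]+110)*2).astype(int); j=((L[:,1]+75)*2).astype(int); m=(i>=0)&(i<390)&(j>=0)&(j<300)&(abs(L[:,2])<25)
np.add.at(n,(i[m],j[m]),1); np.add.at(z,(i[m],j[m]),L[m,2]); im=np.clip(127-8*z/np.maximum(n,1),0,255); im[n==0]=0; cv2.imwrite("pics/cal16.png",im.astype(np.uint8))
E
```

```text
t=24.02 pos=[0.539  0.2629 0.1974] yawY=95.05 slide=[-0.07 -0.3  -0.26] rot=[ 0.0006 -0.003   0.003 ] rows>=0.1,0.0 q6=-1.25 w=0.40 F=[-0.4  0.5 -0.4]
[(np.float64(-25.0), 248), (np.float64(-24.0), 290), (np.float64(-23.0), 347), (np.float64(-22.0), 364), (np.float64(-21.0), 386), (np.float64(-20.0), 359), (np.float64(-19.0), 333), (np.float64(-18.0), 281), (np.float64(-17.0), 338), (np.float64(-16.0), 377), (np.float64(-15.0), 318), (np.float64(-14.0), 336), (np.float64(-13.0), 278), (np.float64(-12.0), 302), (np.float64(-11.0), 343), (np.float64(-10.0), 289), (np.float64(-9.0), 264), (np.float64(-8.0), 316), (np.float64(-7.0), 331), (np.float64(-6.0), 1096), (np.float64(-5.0), 9433), (np.float64(-4.0), 18463), (np.float64(-3.0), 8146), (np.float64(-2.0), 1004), (np.float64(-1.0), 417), (np.float64(0.0), 312), (np.float64(1.0), 330), (np.float64(2.0), 300), (np.float64(3.0), 369), (np.float64(4.0), 4640), (np.float64(5.0), 13238), (np.float64(6.0), 5083), (np.float64(7.0), 282), (np.float64(8.0), 166), (np.float64(9.0), 77)]
```

View pics/w16.png

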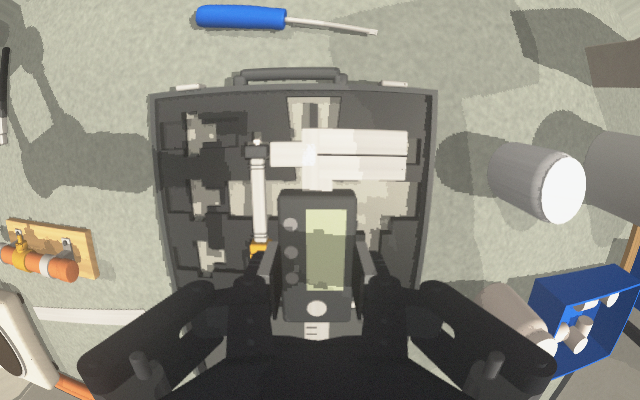

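View pics/cal16.png

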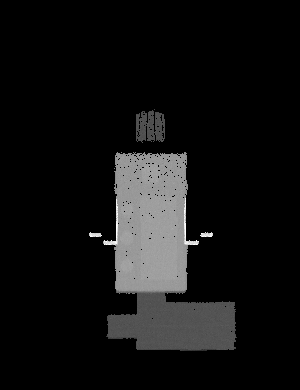

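```bash
cat >> cal.py <<'E'
def calfit(ps):
    L=toolcloud(ps)
    q=L[(L[:,0]>-38)&(L[:,0]<44)&(abs(L[:,1])<17.2)&(L[:,2]<0)&(L[:,2]>-8)]
    # ends
    near=np.percentile(q[abs(q[:,1])<12][:,0],99.8); far=np.percentile(q[abs(q[:,1])<12][:,0],.2)
    # sides at near part (no pads): x 16..32
    s=L[(L[:,0]>18)&(L[:,0]<33)&(abs(L[:,1])<30)&(L[:,2]<-1)&(L[:,2]>-7)]
    ylo,yhi=np.percentile(s[:,1],[.3,99.7])
    b=L[(L[:,0]>37.5)&(L[:,0]<66)&(abs(L[:,1])<50)&(L[:,2]>2)&(L[:,2]<9)]
    pl=np.polyfit(q[:,0],q[:,2],1); py=np.polyfit(q[:,1],q[:,2],1)
    c,(w,h),an=cv2.minAreaRect(b[b[:,0]>41][:,:2].astype(np.float32))
    # edges angle: side edges vs x
    xs=np.arange(12,34,2.); e=[[np.percentile(k[:,1],[1,99])] for k in [L[(L[:,0]>x)&(L[:,0]<x+2)&(abs(L[:,1])<22)&(L[:,2]<-1)&(L[:,2]>-7)] for x in xs]]
    e=np.array(e)[:,0]; a1=np.polyfit(xs,e[:,0],1)[0];a2=np.polyfit(xs,e[:,1],1)[0]
    print("x ends %.2f..%.2f mid %.2f  y %.2f..%.2f mid %.2f  jaws rect"%(far,near,(far+near)/2,ylo,yhi,(ylo+yhi)/2),c,w,h,an,"topz %.2f slope x %.4f y %.4f"%(np.median(q[:,2]),pl[0],py[0]),"yaw",a1,a2)
E
python3 - <<'E'
from cal import *
import pickle
calfit(pickle.load(open("c16.pkl","rb")))
E
```

```text
x ends -32.84..36.06 mid 1.61  y -17.23..18.25 mid 0.51  jaws rect (53.11347579956055, 10.733551025390625) 64.54370880126953 24.206134796142578 89.955810546875 topz -3.56 slope x -0.0023 y -0.0070 yaw 0.01494493492777617 -0.014188625309354257
```

```bash
cat >> prof.py <<'E'
def edges(ax,lo,hi,blo,bhi,zmin=28.3,step=.25):
    """boundaries between insert top and cut-out along an axis"""
    A,B=(X,Y) if ax=='x' else (Y,X)
    m=(B>blo)&(B<bhi)&(A>lo)&(A<hi); e=np.arange(lo,hi+step,step)
    t,_=np.histogram(A[m&(Z>zmin)&(Z<33)],e); a,_=np.histogram(A[m],e)
    ref=np.percentile(t,90); on=np.convolve(t,np.ones(3)/3,'same')>ref*.5
    ch=[round(float(e[i+1]),2) for i in range(1,len(on)-2) if on[i]!=on[i+1]]
    return ch
E
python3 - <<'E'
import prof
from prof import *
for f in ("c9.pkl","c13.pkl"):
    prof.load(f); print(f)
    print("cal beam y",edges('y',70,115,50,95)); print("cal housing y",edges('y',62,120,22,33)); print("cal far x",edges('x',60,112,87,97)); print("cal housing far x",edges('x',20,45,102,109))
    print("pl jaw y",edges('y',8,48,40,53)); print("pl jaw mid y",edges('y',8,48,24,34)); print("pl far x",edges('x',30,70,22,34)); print("pl near x",edges('x',-115,-60,12,20),edges('x',-115,-60,38,44))
    print("gauge barrel",edges('y',-48,-8,24,38))
    for n,xc in (("a",69),("b",-1),("c",-71)):
        print("tee",n,"x",edges('x',xc-40,xc+40,-104,-94),"y end",edges('y',-115,-80,xc-22,xc-16),edges('y',-115,-80,xc+16,xc+22))
E
```

```text
c9.pkl
cal beam y [83.0, 100.25]
cal housing y [72.5, 111.0, 117.75, 118.0]
cal far x [100.0, 109.75]
cal housing far x [34.5, 38.5, 38.75, 40.0, 40.25, 42.75, 43.0]
pl jaw y [18.0, 37.5]
pl jaw mid y [15.25, 39.5, 45.75, 46.0]
pl far x [56.75, 65.25, 65.75]
pl near x [-111.5, -109.25, -109.0, -107.0, -106.75, -104.75] [-111.25, -110.5, -110.25, -107.0, -106.75, -104.75]
gauge barrel [-42.5, -42.25, -36.25, -19.75]
tee a x [] y end [] []
tee b x [-25.25] y end [-112.5, -111.75, -111.25, -110.5, -110.25, -109.5, -109.0, -108.5, -108.0, -107.25, -87.75, -87.0, -86.5, -86.0, -85.5, -84.75, -84.25, -83.75, -83.0, -82.25, -82.0, -81.25, -80.75] [-88.0, -87.25, -87.0]
tee c x [-110.5, -110.25, -109.5, -109.25, -108.5, -108.0, -107.25, -107.0, -106.25, -106.0, -105.25, -105.0, -104.0, -103.75, -103.0, -102.75, -102.0, -101.75, -101.0, -100.75, -100.0, -99.5, -98.75, -98.5, -97.75, -97.25, -96.75, -96.25, -95.75, -48.25, -46.25, -45.75, -45.0, -44.75, -42.75, -42.5, -41.5, -41.25, -39.25, -39.0, -38.25, -37.75, -37.0, -36.75, -36.0, -35.75, -34.75, -34.5, -33.5, -33.25] y end [-88.5, -85.5, 
[... 2214 characters left out ...]
5, -99.25, -97.25, -97.0, -95.0, -48.25, -48.0, -47.25, -46.5, -46.25, -45.5, -45.25, -44.25, -44.0, -43.25, -43.0, -42.25, -41.75, -41.0, -40.75, -40.0, -39.75, -38.75, -38.5, -37.75, -37.5, -36.75, -36.5, -35.75, -35.25, -34.5, -34.25, -33.5, -33.25, -32.5, -32.0] y end [-114.0, -113.5, -113.0, -112.5, -112.0, -111.5, -110.75, -110.25, -109.75, -109.25, -108.5, -108.25, -107.5, -87.25, -86.75, -86.25, -85.75, -85.25, -84.5, -84.25, -83.5, -83.0, -82.5, -82.0, -81.25, -81.0] [-114.0, -113.5, -113.0, -112.5, -111.75, -111.25, -110.5, -110.25, -109.5, -109.0, -108.5, -108.0, -107.5, -88.0, -87.5, -87.0, -86.25, -86.0, -85.25, -84.75, -84.25, -83.75, -83.0, -82.75, -82.0, -81.5, -80.75, -80.5]
```

```bash
python3 -c "
from h import *
goto(.5475,.3237,.052,94.88)"
```

```text
t=24.02 pos=[0.539  0.2629 0.1974] yawY=95.05 slide=[-1.43  5.97 14.54] rot=[ 0.0006 -0.003   0.003 ] rows>=3.8,0.0 q6=-1.25 w=0.40 F=[-0.4  0.5 -0.4]
```

>>> play_rows(slide=[[-0.4,1.5,1.5],[-0.9,3.5,4],[-1.3,5.3,7],[-1.4,6,10],[-1.4,6,12.5],[-1.4,6,14],[-1.4,6,14.5],[-1.4,6,14.5],[-1.4,6,14.5],[-1.4,6,14.5],[-1.4,6,14.5]], delta_rot=[[0,0,0],[0,-0.002,0.003],[0,-0.003,0.003],[0,-0.003,0.003],[0,-0.003,0.003],[0,-0.003,0.003],[0,-0.003,0.003],[0,-0.003,0.003],[0,-0.003,0.003],[0,-0.003,0.003],[0,-0.003,0.003]])

```text
time: 24.93
tool_pos: [0.5488, 0.3245, 0.0547]
tcp_rot: [-0.133, 3.135, 0.003]
wrist_force: [0.8, -0.9, -0.9]
width: 0.399
```

```bash
python3 - <<'E'
from cal import *
import pickle
ps=shots(3,"w17"); pickle.dump(ps,open("c17.pkl","wb"))
goto(.5475,.3237,.052,94.88); calfit(ps)
import prof
prof.load("c17.pkl"); print("gauge/trough near",prof.edges('x',-45,-15,-16,-2),"pliers slot near y (taper)",prof.edges('y',0,60,-75,-65))
prof.load("c13.pkl"); print("gauge/trough near",prof.edges('x',-45,-15,-16,-2),"pliers slot near y",prof.edges('y',0,60,-75,-65))
E
```

```text
t=25.08 pos=[0.5481 0.3243 0.0538] yawY=94.87 slide=[ 0.06 -0.06  0.18] rot=[ 0.0015  0.0022 -0.0001] rows>=0.0,0.0 q6=-1.16 w=0.39 F=[-0.4 -0.4 -0.9]
x ends -32.81..36.09 mid 1.64  y -17.24..18.25 mid 0.51  jaws rect (53.13612365722656, 10.755308151245117) 64.37670135498047 24.270959854125977 89.9997329711914 topz -3.54 slope x -0.0025 y -0.0068 yaw 0.012035708312849601 -0.02076408948035895
gauge/trough near [-22.5] pliers slot near y (taper) [6.0, 51.0]
gauge/trough near [-44.25, -43.5, -43.25, -42.5, -42.0, -41.5, -41.0, -40.5, -40.0, -39.25, -39.0, -38.25, -37.75, -37.25, -36.75, -36.25, -35.75, -35.0, -34.5, -34.0, -33.5, -33.0, -32.5, -31.75, -31.25, -30.75, -30.25, -29.75, -29.25, -28.5, -28.0, -27.5, -27.0, -26.5, -26.0, -25.25, -24.75, -24.25, -23.75, -23.25, -22.5, -22.25] pliers slot near y [5.0, 50.25]
```

View pics/w17.png

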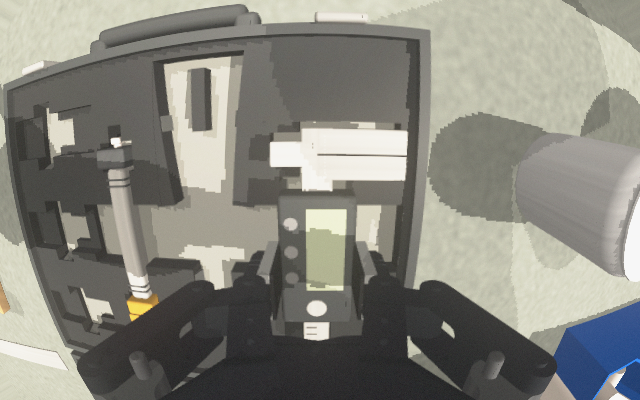

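```bash
python3 - <<'E'
import prof
from prof import *
for f in ("c9.pkl","c10.pkl","c13.pkl","c17.pkl"):
    prof.load(f); print(f, "pl",edges('y',2,30,-75,-65)[-3:],edges('y',40,60,-75,-65)[:3],"trough x",edges('x',-30,-18,50,70), "jaw left", edges('y',128,139,-58,-44),"rim inner", [round(float(np.percentile(prof.Y[(prof.X>-90)&(prof.X<-20)&(prof.Z>34.5)&(prof.Z<38)&(prof.Y>135)&(prof.Y<155)],q)),2) for q in (1,50,99)])
E
```

```text
c9.pkl pl [6.0] [50.75] trough x [-22.25] jaw left [134.75] rim inner [142.88, 146.45, 150.66]
c10.pkl pl [5.75] [50.25] trough x [-22.0] jaw left [135.25] rim inner [142.71, 146.26, 150.78]
c13.pkl pl [6.0] [51.0, 57.25, 57.5] trough x [-29.5, -29.25, -28.5, -28.25, -27.5, -27.0, -26.25, -26.0, -25.25, -24.75, -24.0, -23.75, -23.0] jaw left [135.5] rim inner [143.27, 146.72, 150.53]
c17.pkl pl [6.0] [51.25] trough x [-22.0] jaw left [] rim inner [143.68, 146.79, 150.17]
```

>>> play_rows(slide=[[0.03,-0.03,0.3],[0.06,-0.05,0.7],[0.06,-0.05,1.1],[0.06,-0.05,1.4],[0.06,-0.05,1.7],[0.06,-0.05,1.9],[0.06,-0.05,1.9]], delta_rot=[[0.001,0.001,0],[0.0015,0.002,0],[0.0015,0.002,0],[0.0015,0.002,0],[0.0015,0.002,0],[0.0015,0.002,0],[0.0015,0.002,0]])

```text
time: 25.67
tool_pos: [0.5475, 0.324, 0.0346]
tcp_rot: [0.134, -3.139, -0.0]
wrist_force: [0.1, 0.3, -1.2]
width: 0.398
```

```bash
python3 - <<'E'
from cal import *
ps=shots(2,"w18"); calfit(ps)
goto(.5475,.3237,.0272,94.88)
E
```

```text
x ends -32.84..36.05 mid 1.61  y -17.20..18.22 mid 0.51  jaws rect (53.50311279296875, 3.088348388671875) 93.80645751953125 24.992311477661133 89.99903106689453 topz -3.54 slope x -0.0028 y -0.0069 yaw 0.013434002263878189 -0.00921226850261626
t=25.77 pos=[0.5475 0.3239 0.0346] yawY=94.87 slide=[ 0.01 -0.02  0.74] rot=[ 0.0002  0.0002 -0.0001] rows>=0.2,0.0 q6=-1.16 w=0.40 F=[-0.7  1.4 -1.1]
```

View pics/w18.png

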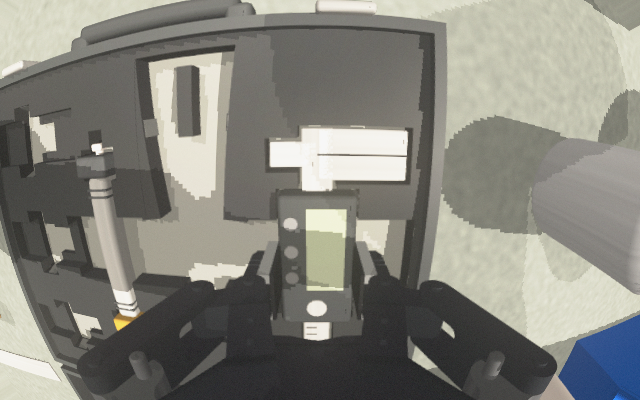

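>>> play_rows(slide=[[0,-0.02,0.2],[0,-0.02,0.4],[0,-0.02,0.6],[0,-0.02,0.8],[0,-0.02,0.9],[0,-0.02,0.9],[0,-0.02,0.9]], delta_rot=[[0,0,0],[0,0,0],[0,0,0],[0,0,0],[0,0,0],[0,0,0],[0,0,0]])

```text
time: 26.35
tool_pos: [0.5489, 0.3242, 0.0275]
tcp_rot: [-0.134, 3.136, 0.002]
wrist_force: [-2.0, -0.3, 8.1]
width: 0.396
```

```bash
cat > casez.py <<'E'
from h import *
o=np.array([.5556,.2329]); a=np.radians(4.88); ex=np.array([np.cos(a),np.sin(a)]);ey=np.array([-np.sin(a),np.cos(a)])
def zs(ps,**boxes):
    P=np.concatenate([cloud(p).reshape(-1,3) for p in ps]); P=P[np.isfinite(P[:,0])]
    X=(P[:,:2]-o)@ex*1000; Y=(P[:,:2]-o)@ey*1000; Z=P[:,2]*1000
    for n,(x0,x1,y0,y1) in boxes.items():
        m=(X>x0)&(X<x1)&(Y>y0)&(Y<y1); print(n,int(m.sum()),"z pct",np.percentile(Z[m],[10,50,90]).round(1))
E
python3 - <<'E'
from cal import *; from casez import zs
goto(.5475,.3237,.0272,94.88)
ps=shots(2,"w19"); calfit(ps)
zs(ps,jawbig=(-62,-44,105,130),jawsmall=(-62,-44,72,84),housing=(-34,-18,80,104),insert=(-58,-30,54,64),beamroot=(-41,-38,87,97))
E
```

```text
t=26.35 pos=[0.5489 0.3242 0.0275] yawY=94.89 slide=[ 0.14 -0.04  0.03] rot=[0.0008 0.0028 0.0001] rows>=0.0,0.0 q6=-1.16 w=0.40 F=[-2.  -0.3  8.1]
x ends -37.16..43.28 mid 3.06  y -29.77..29.68 mid -0.04  jaws rect (53.47233963012695, 10.754436492919922) 69.18367767333984 24.961862564086914 89.97003173828125 topz -3.51 slope x -0.0006 y -0.0066 yaw -0.30994409130516826 0.22215091241272758
jawbig 4108 z pct [21.1 21.9 22.7]
jawsmall 2146 z pct [16.2 21.8 29.1]
housing 6910 z pct [ 30.5  32.3 121.4]
insert 2652 z pct [29.  29.8 30.6]
beamroot 284 z pct [21.1 21.8 22.5]
```

>>> play_rows(slide=[[0.05,0,0.1],[0.1,0,0.15],[0.1,0,0.15],[0.1,0,0.15]], delta_rot=[[0,0,0],[0,0,0],[0,0,0],[0,0,0]])

```text
time: 26.78
tool_pos: [0.5489, 0.3242, 0.0275]
tcp_rot: [-0.134, 3.134, 0.002]
wrist_force: [-1.4, -1.5, 6.9]
width: 0.398
```

>>> play_rows(slide=[[0,0,-0.1],[0,0,-0.1],[0,0,-0.1],[0,0,-0.1],[0,0,-0.1]], delta_rot=[[0,0,0],[0,0,0],[0,0,0],[0,0,0],[0,0,0]], hand=0.6)

```text
time: 27.2
tool_pos: [0.5486, 0.3241, 0.0281]
tcp_rot: [-0.134, 3.135, 0.001]
wrist_force: [0.3, -0.8, -0.5]
width: 0.596
```

>>> play_rows(slide=[[0,0,-0.5],[0,0,-2],[0,0,-4.5],[0,0,-8],[0,0,-12],[0,0,-16],[0,0,-18.5],[0,0,-19.5],[0,0,-19.5],[0,0,-19.5]], delta_rot=[[0,0,0],[0,0,0],[0,0,0],[0,0,0],[0,0,0],[0,0,0],[0,0,0],[0,0,0],[0,0,0],[0,0,0]])

```text
time: 28.03
tool_pos: [0.5476, 0.3237, 0.2227]
tcp_rot: [-0.134, 3.135, 0.001]
wrist_force: [0.7, -0.9, -1.0]
width: 0.603
```

```bash
python3 - <<'E'
from casez import *
import pickle
ps=shots(3,"w20"); pickle.dump(ps,open("c20.pkl","wb"))
zs(ps,jawbig=(-62,-44,105,130),housing=(-30,30,80,104),beam=(40,95,88,96),insert=(-58,-30,54,64),collar=(-57,-47,-36,-20),head=(46,66,-36,-20),barrel=(-36,36,-32,-24))
goto(.45,-.20,.24,90)
E
```

```text
jawbig 1180 z pct [21.5 22.4 23.4]
housing 23530 z pct [ 32.3 299.8 312.7]
beam 879 z pct [21.9 22.9 23.8]
insert 742 z pct [28.8 29.8 30.8]
collar 386 z pct [36.8 37.8 38.8]
head 630 z pct [37.5 38.4 39.4]
barrel 1259 z pct [33.2 34.1 35.1]
t=28.18 pos=[0.5462 0.323  0.2198] yawY=94.90 slide=[ 14.05 -51.29  -1.94] rot=[-0.0014 -0.0008  0.0855] rows>=12.8,0.7 q6=-1.16 w=0.60 F=[ 0.1  0.5 -0.6]
```

View pics/w20.png

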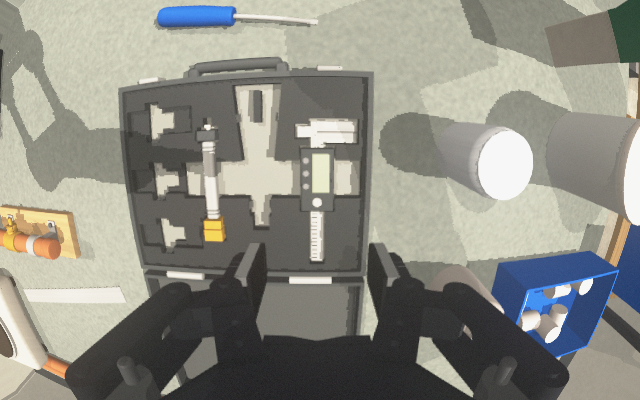

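>>> play_rows(slide=[[0.6,-2,-0.3],[1.5,-5.4,-0.7],[2.5,-9.2,-1.2],[3.6,-13.1,-1.6],[4.7,-17,-1.9],[5.8,-21,-1.9],[6.8,-24.9,-1.9],[7.9,-28.8,-1.9],[9,-32.7,-1.9],[10,-36.6,-1.9],[11.1,-40.5,-1.9],[12.2,-44.4,-1.9]], delta_rot=[[0,0,0],[0,0,0],[0,0,0.02],[0,0,0.04],[0,0,0.06],[0,0,0.085],[0,0,0.085],[0,0,0.085],[0,0,0.085],[0,0,0.085],[0,0,0.085],[0,0,0.085]])

```text
time: 29.18
tool_pos: [0.4607, -0.1311, 0.2373]
tcp_rot: [0.001, -3.137, 0.0]
wrist_force: [1.0, -0.3, 0.5]
width: 0.603
```

```bash
python3 - <<'E'
from h import *
goto(.45,-.20,.22,102)
E
```

```text
t=29.18 pos=[ 0.4607 -0.1311  0.2373] yawY=90.04 slide=[ 1.07 -6.89  1.74] rot=[ 0.0002 -0.0042 -0.2088] rows>=1.7,1.7 q6=-1.90 w=0.60 F=[ 1.  -0.3  0.5]
```

>>> play_rows(slide=[[0.3,-2.2,0.5],[0.6,-4.4,1],[0.9,-6,1.5],[1.1,-6.9,1.7],[1.1,-6.9,1.7],[1.1,-6.9,1.7],[1.1,-6.9,1.7]], delta_rot=[[0,0,-0.06],[0,0,-0.12],[0,0,-0.18],[0,-0.004,-0.209],[0,-0.004,-0.209],[0,-0.004,-0.209],[0,-0.004,-0.209]])

```text
time: 29.77
tool_pos: [0.4493, -0.1994, 0.2193]
tcp_rot: [0.327, -3.123, -0.003]
wrist_force: [0.2, -0.6, -0.6]
width: 0.601
```

```bash
python3 - <<'E'
from om import *
import pickle
ps=shots(4,"w21"); pickle.dump(ps,open("c21.pkl","wb"))
goto(.45,-.20,.22,102)
P=np.concatenate([cloud(p).reshape(-1,3) for p in ps]); P=P[np.isfinite(P[:,0])]
for a,c in lm("pliers",ps[-1]): print(a,c,at_z(ps[-1],a,0),at_z(ps[-1],a,.014))
Q=P[reg(P,.33,.56,-.30,-.15,.005,.03)]; print(cv2.minAreaRect(Q[:,:2].astype(np.float32)*1000))
an=np.radians(15.3); u=np.array([np.cos(an),np.sin(an)]); v=np.array([-np.sin(an),np.cos(an)])
c=np.array([.4347,-.2245]); x=(Q[:,:2]-c)@u*1000; y=(Q[:,:2]-c)@v*1000
for a in np.arange(-84,84,4):
    k=(x>a)&(x<a+4)
    if k.sum()>10: print(int(a),int(k.sum()),"y %.1f..%.1f mid %.1f w %.1f z %.1f"%(*np.percentile(y[k],[1,99]),np.percentile(y[k],[1,99]).mean(),np.diff(np.percentile(y[k],[1,99]))[0],np.percentile(Q[k,2],80)*1000))
E
```

```text
t=29.97 pos=[ 0.45   -0.1994  0.2204] yawY=102.07 slide=[ 0.01 -0.06  0.04] rot=[0.0001 0.0001 0.0012] rows>=0.0,0.0 q6=-2.25 w=0.60 F=[-0.2 -1.4  0.2]
[267.5, 168.3] 0.93 [ 0.4529 -0.2567  0.    ] [ 0.45  -0.255  0.014]
((429.00579833984375, -259.5228576660156), (159.61436462402344, 48.959228515625), 7.074596881866455)
-84 303 y -45.3..2.2 mid -21.5 w 47.5 z 14.1
-80 310 y -45.3..1.1 mid -22.1 w 46.4 z 14.0
-76 288 y -44.8..-0.7 mid -22.8 w 44.1 z 14.0
-72 290 y -45.5..-1.7 mid -23.6 w 43.7 z 14.0
-68 310 y -45.4..-2.6 mid -24.0 w 42.8 z 14.0
-64 309 y -46.0..-3.4 mid -24.7 w 42.6 z 13.8
-60 311 y -46.0..-4.4 mid -25.2 w 41.6 z 14.0
-56 314 y -46.5..-5.0 mid -25.7 w 41.5 z 14.0
-52 296 y -46.7..-7.3 mid -27.0 w 39.4 z 13.9
-48 294 y -45.9..-7.6 mid -26.7 w 38.2 z 14.0
-44 301 y -46.0..-8.8 mid -27.4 w 37.2 z 13.8
-40 300 y -46.6..-9.5 mid -28.1 w 37.2 z 14.0
-36 295 y -46.7..-10.6 mid -28.6 w 36.1 z 14.0
-32 282 y -46.2..-11.2 mid -28.7 w 35.1 z 14.1
-28 287 y -46.3..-13.3 mid -29.8 w 33.0 z 13.9
-24 279 y -46.9..-13.9 mid -30.4 w 33.0 z 14.0
-20 295 y -47.5..-15.1 mid -31.3 w 32.3 
[... 225 characters left out ...]
 28.7 z 14.8
4 354 y -49.0..-21.2 mid -35.1 w 27.9 z 15.1
8 345 y -49.4..-21.7 mid -35.5 w 27.7 z 15.1
12 349 y -49.9..-22.2 mid -36.1 w 27.6 z 14.9
16 330 y -49.9..-22.7 mid -36.3 w 27.2 z 14.4
20 288 y -48.2..-23.4 mid -35.8 w 24.9 z 14.3
24 277 y -48.7..-26.4 mid -37.6 w 22.3 z 14.2
28 264 y -49.2..-26.8 mid -38.0 w 22.4 z 14.3
32 271 y -49.8..-27.2 mid -38.5 w 22.6 z 14.3
36 274 y -51.0..-27.7 mid -39.4 w 23.3 z 14.4
40 268 y -51.6..-28.4 mid -40.0 w 23.2 z 14.5
44 202 y -49.4..-28.9 mid -39.1 w 20.5 z 14.0
48 192 y -48.9..-33.4 mid -41.2 w 15.5 z 14.2
52 182 y -49.8..-33.7 mid -41.7 w 16.0 z 14.2
56 174 y -50.1..-34.2 mid -42.2 w 15.9 z 14.3
60 146 y -49.5..-34.8 mid -42.1 w 14.7 z 14.1
```

View pics/w21.png

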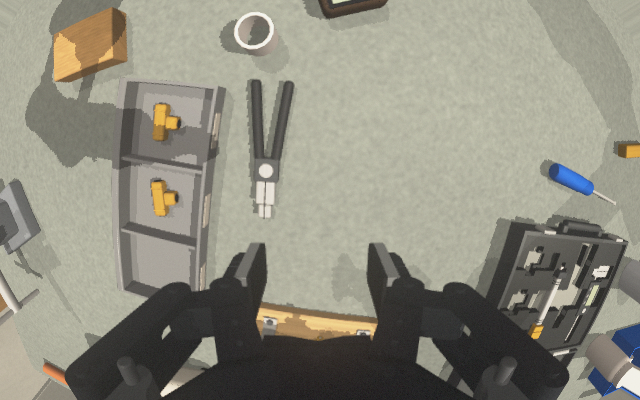

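```bash
cat > pl.py <<'E'
from h import *
def plfit(Q,c,deg,zmin=5,zmax=30):
    """Q in mm; returns origin + angle by width profile"""
    for it in range(4):
        an=np.radians(deg); u=np.array([np.cos(an),np.sin(an)]); v=np.array([-np.sin(an),np.cos(an)])
        x=(Q[:,:2]-c)@u; y=(Q[:,:2]-c)@v
        xs=[];ms=[]
        for a in list(np.arange(-100,-20,4))+list(np.arange(-10,10,4))+list(np.arange(18,36,4))+list(np.arange(44,54,4)):
            k=(x>a)&(x<a+4)
            if k.sum()>25:
                p=np.percentile(y[k],[1.5,98.5]); xs.append(a+2); ms.append(p.mean())
        f=np.polyfit(xs,ms,1); 
        tip=np.percentile(x,99.7); tail=np.percentile(x,.3); xo=(tip-57+tail+102)/2
        c=c+u*xo+v*np.polyval(f,xo); deg+=np.degrees(np.arctan(f[0]))
    print("origin",c,"deg %.2f"%deg,"tip %.1f tail %.1f"%(tip,tail),"resid",np.round(np.array(ms)-np.polyval(f,xs),1))
    return c,deg
E
python3 - <<'E'
from pl import *
import pickle
ps=pickle.load(open("c21.pkl","rb"))
P=np.concatenate([cloud(p).reshape(-1,3) for p in ps]); P=P[np.isfinite(P[:,0])]
Q=P[reg(P,.33,.56,-.30,-.15,.009,.03)]*1000
c,d=plfit(Q,np.array([451.3,-256.7]),7.1)
goto(c[0]/1000,c[1]/1000,.010,90+d)
E
```

```text
origin [ 451.085  -256.3597] deg 7.08 tip 55.7 tail -100.7 resid [ 0.3  0.2  0.1 -0.3  0.1 -0.   0.1  0.2  0.3 -0.4 -0.4 -0.3  0.3  0.2
  0.1 -0.3  0.1  0.1  0.3 -0.1 -0.6 -0.4 -0.2 -0.1  0.1  0.3  0.3  0.5
 -0.  -0.7  0.1  0.2  0.2]
t=30.02 pos=[ 0.45   -0.1995  0.2205] yawY=102.06 slide=[ 1.09 -5.58 21.05] rot=[0.     0.0002 0.087 ] rows>=5.2,0.7 q6=-2.25 w=0.60 F=[-0.8  0.  -0.2]
```

>>> play_rows(slide=[[0.3,-1.5,2],[0.6,-3.2,5],[0.9,-4.8,8.5],[1.1,-5.5,12],[1.1,-5.6,15],[1.1,-5.6,17.5],[1.1,-5.6,19.3],[1.1,-5.6,20.3],[1.1,-5.6,20.8],[1.1,-5.6,20.9],[1.1,-5.6,20.9],[1.1,-5.6,20.9]], delta_rot=[[0,0,0.02],[0,0,0.05],[0,0,0.08],[0,0,0.087],[0,0,0.087],[0,0,0.087],[0,0,0.087],[0,0,0.087],[0,0,0.087],[0,0,0.087],[0,0,0.087],[0,0,0.087]], hand=0.52)

```text
time: 31.02
tool_pos: [0.4523, -0.2572, 0.013]
tcp_rot: [-0.194, 3.133, -0.003]
wrist_force: [0.6, -0.5, -0.2]
width: 0.517
```

```bash
python3 -c "
from h import *
goto(.4511,-.2564,.0115,97.08)
shot('wrist','w22')"
```

```text
t=31.02 pos=[ 0.4523 -0.2572  0.013 ] yawY=97.10 slide=[0.11 0.1  0.15] rot=[-0.0018  0.0024  0.0003] rows>=0.1,0.0 q6=-2.26 w=0.52 F=[ 0.6 -0.5 -0.2]
```

View pics/w22.png

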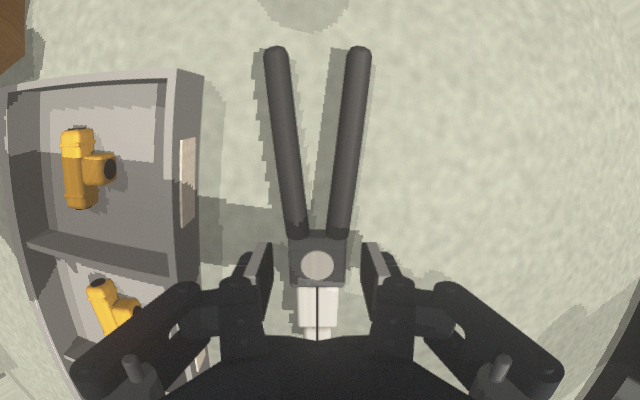

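>>> play_rows(slide=[[0.1,0.1,0.1],[0.1,0.1,0.1],[0.1,0.1,0.1],[0.1,0.1,0.1],[0.1,0.1,0.1],[0.1,0.1,0.1]], delta_rot=[[0,0,0],[0,0,0],[0,0,0],[0,0,0],[0,0,0],[0,0,0]], hand=0.1, force=70)

```text
time: 31.57
tool_pos: [0.4523, -0.257, 0.0137]
tcp_rot: [-0.194, 3.131, -0.005]
wrist_force: [-0.9, 0.8, 5.8]
width: 0.306
```

>>> play_rows(slide=[[0,0,-1],[0,0,-3],[0,0,-6],[0,0,-9.5],[0,0,-13],[0,0,-16],[0,0,-18],[0,0,-19],[0,0,-19]], delta_rot=[[0,0,0],[0,0,0],[0,0,0],[0,0,0],[0,0,0],[0,0,0],[0,0,0],[0,0,0],[0,0,0]])

```text
time: 32.32
tool_pos: [0.4527, -0.2574, 0.2071]
tcp_rot: [-0.194, 3.126, -0.01]
wrist_force: [0.3, -0.1, -1.8]
width: 0.301
```

```bash
python3 -c "
from h import *
goto(.50,.05,.21,94.88)
shot('wrist','w23')"
```

```text
t=32.32 pos=[ 0.4527 -0.2574  0.2071] yawY=97.09 slide=[-8.49 29.92 -0.43] rot=[-0.0071  0.0093  0.0386] rows>=7.5,0.3 q6=-2.26 w=0.30 F=[ 0.3 -0.1 -1.8]
```

View pics/w23.png

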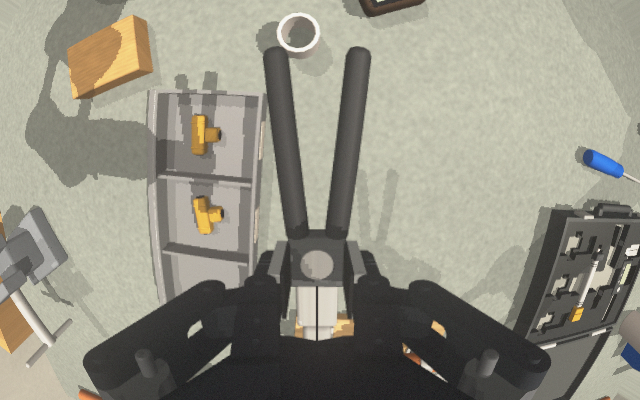

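```bash
python3 -c "
from h import *
goto(.54,.23,.19,94.88)"
```

```text
t=32.37 pos=[ 0.4517 -0.2567  0.2047] yawY=97.09 slide=[-14.77  47.22   1.33] rot=[-0.0048  0.0064  0.0386] rows>=11.9,0.3 q6=-2.26 w=0.30 F=[-1.4  0.  -2. ]
```

>>> play_rows(slide=[[-0.5,1.6,0],[-1.5,4.8,0],[-2.7,8.5,0],[-3.9,12.3,0],[-5,16,0],[-6.2,19.8,0.2],[-7.4,23.6,0.4],[-8.6,27.4,0.6],[-9.8,31.2,0.8],[-11,35,1],[-12.1,38.7,1.2],[-13.2,42.2,1.3]], delta_rot=[[0,0,0],[0,0,0],[-0.002,0.003,0.01],[-0.005,0.006,0.02],[-0.005,0.006,0.03],[-0.005,0.006,0.038],[-0.005,0.006,0.038],[-0.005,0.006,0.038],[-0.005,0.006,0.038],[-0.005,0.006,0.038],[-0.005,0.006,0.038],[-0.005,0.006,0.038]])

```text
time: 33.37
tool_pos: [0.5285, 0.18, 0.1869]
tcp_rot: [0.135, -3.134, 0.002]
wrist_force: [0.6, -0.8, -2.6]
width: 0.302
```

```bash
python3 -c "
from h import *
goto(.545,.25,.11,94.88)"
```

```text
t=33.37 pos=[0.5285 0.18   0.1869] yawY=94.95 slide=[-2.29  6.84  7.67] rot=[-0.0009 -0.0051  0.0012] rows>=2.5,0.0 q6=-1.37 w=0.30 F=[ 0.6 -0.8 -2.6]
```

>>> play_rows(slide=[[-0.9,2.8,1],[-1.7,5,2.8],[-2.2,6.5,5],[-2.3,6.8,6.8],[-2.3,6.8,7.6],[-2.3,6.8,7.7],[-2.3,6.8,7.7],[-2.3,6.8,7.7]], delta_rot=[[0,-0.002,0],[0,-0.004,0],[0,-0.005,0],[0,-0.005,0],[0,-0.005,0],[0,-0.005,0],[0,-0.005,0],[0,-0.005,0]])

```text
time: 34.03
tool_pos: [0.5454, 0.249, 0.11]
tcp_rot: [-0.134, 3.139, -0.001]
wrist_force: [0.3, -0.7, -1.9]
width: 0.302
```

```bash
cat > pl2.py <<'E'
from cal import *; from pl import *
def plhand(ps):
    L=toolcloud(ps); top=L[(abs(L[:,0])<140)&(abs(L[:,1])<40)&(L[:,2]<2)&(L[:,2]>-7)]
    # flip: pliers x = -tool x, y = tool y mirrored -> use (-x, y)
    # handles (tool x>18) and visible jaws
    A=np.c_[-top[:,0],top[:,1]]
    res=[]
    for a in list(np.arange(-104,-22,4)):
        k=A[(A[:,0]>a)&(A[:,0]<a+4)]
        if len(k)>25: p=np.percentile(k[:,1],[1.5,98.5]); res.append((a+2,p.mean(),p[1]-p[0]))
    r=np.array(res); f=np.polyfit(r[:,0],r[:,1],1); tail=np.percentile(A[A[:,0]<-60][:,0],.3)
    z=np.polyfit(A[:,0],top[:,2],1); 
    print("tail %.1f -> origin tool x %.2f ; y at origin %.2f ; yaw slope %.4f"%(tail,-(tail+101.3),np.polyval(f,tail+101.3),f[0]),"topz@0 %.2f slope %.4f"%(z[1],z[0]))
    blk=A[(abs(A[:,0])<40)]; 
    e=np.arange(-30,30,2); print([(int(x),round(float(np.ptp(np.percentile(k[:,1],[2,98]))),1)) for x in e for k in [A[(A[:,0]>x)&(A[:,0]<x+2)]] if len(k)>15])
E
python3 - <<'E'
from pl2 import *
import pickle
ps=shots(4,"w24"); pickle.dump(ps,open("c24.pkl","wb")); goto(.545,.25,.11,94.88)
plhand(ps)
E
```

```text
t=34.23 pos=[0.5461 0.2494 0.1113] yawY=94.90 slide=[0.11 0.06 0.13] rot=[-0.0001  0.0024  0.0004] rows>=0.0,0.0 q6=-1.27 w=0.30 F=[ 1.  -0.5 -2.3]
tail -101.4 -> origin tool x 0.15 ; y at origin 0.49 ; yaw slope 0.0001 topz@0 -0.11 slope -0.0056
[(-30, 30.0), (-28, 29.9), (-26, 29.3), (-24, 29.3), (-22, 28.6), (-20, 28.6), (-18, 27.8), (-16, 26.9), (-14, 29.2), (-12, 37.6), (-10, 26.0), (-8, 51.1), (-6, 25.9), (-4, 25.9), (-2, 26.0), (0, 26.1), (2, 26.2), (4, 26.2), (6, 25.5), (8, 25.5), (10, 24.8), (12, 23.6), (14, 20.5), (16, 20.6), (18, 20.2), (20, 20.3), (22, 20.5), (24, 20.6), (26, 20.6), (28, 20.5)]
```

View pics/w24.png

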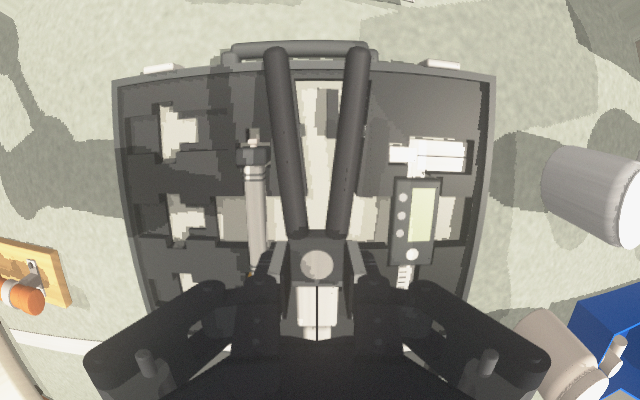

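```bash
python3 -c "
from h import *
goto(.5519,.2599,.054,94.88)"
```

```text
t=34.23 pos=[0.5461 0.2494 0.1113] yawY=94.90 slide=[-0.65  0.99  5.73] rot=[-0.0001  0.0024  0.0004] rows>=1.4,0.0 q6=-1.27 w=0.30 F=[ 1.  -0.5 -2.3]
```

>>> play_rows(slide=[[-0.2,0.4,1],[-0.5,0.8,2.5],[-0.65,1,4],[-0.65,1,5.1],[-0.65,1,5.7],[-0.65,1,5.7],[-0.65,1,5.7],[-0.65,1,5.7]], delta_rot=[[0,0.001,0],[0,0.0024,0],[0,0.0024,0],[0,0.0024,0],[0,0.0024,0],[0,0.0024,0],[0,0.0024,0],[0,0.0024,0]])

```text
time: 34.9
tool_pos: [0.5524, 0.2602, 0.055]
tcp_rot: [-0.134, 3.138, 0.001]
wrist_force: [0.6, -0.4, -3.3]
width: 0.303
```

```bash
python3 - <<'E'
from pl2 import *
import pickle
ps=shots(3,"w25"); pickle.dump(ps,open("c25.pkl","wb")); goto(.5519,.2599,.054,94.88)
plhand(ps)
import prof
for f in ("c24.pkl","c25.pkl"):
    prof.load(f)
    print(f,"trough near",prof.edges('x',-32,-15,-14,0),prof.edges('x',-32,-15,56,66),"knob pocket y",prof.edges('y',-42,-14,-69,-62.5),"jaw",prof.edges('y',128,139,-58,-44),"rim L",np.median(prof.Y[(prof.X>-90)&(prof.X<-20)&(prof.Z>34.5)&(prof.Z<38)&(prof.Y>135)&(prof.Y<155)]))
E
```

```text
t=35.05 pos=[0.5526 0.2603 0.0554] yawY=94.90 slide=[ 0.08 -0.03  0.14] rot=[0.0005 0.0018 0.0003] rows>=0.0,0.0 q6=-1.26 w=0.30 F=[ 0.4  0.2 -2. ]
tail -101.5 -> origin tool x 0.18 ; y at origin 0.50 ; yaw slope 0.0002 topz@0 -0.10 slope -0.0055
[(-30, 30.3), (-28, 29.9), (-26, 29.3), (-24, 29.3), (-22, 28.9), (-20, 28.6), (-18, 27.4), (-16, 26.8), (-14, 27.2), (-12, 37.8), (-10, 26.0), (-8, 51.0), (-6, 25.9), (-4, 25.9), (-2, 26.0), (0, 26.1), (2, 26.1), (4, 25.7), (6, 25.5), (8, 25.5), (10, 24.8), (12, 23.4), (14, 20.0), (16, 20.7), (18, 20.2), (20, 20.4), (22, 20.7), (24, 20.6), (26, 20.5), (28, 20.7)]
c24.pkl trough near [-22.25] [-22.5] knob pocket y [-32.5, -22.25, -14.5] jaw [135.5] rim L 146.6937850500292
c25.pkl trough near [-22.5] [-22.25] knob pocket y [-32.5, -22.75] jaw [135.5] rim L 146.51501117844128
```

View pics/w25.png

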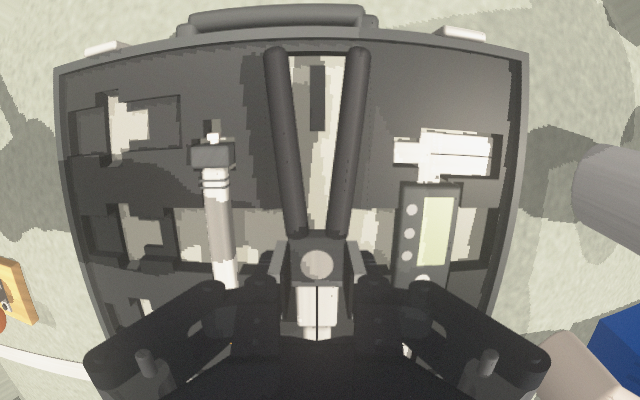

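>>> play_rows(slide=[[0.04,-0.02,0.3],[0.08,-0.03,0.7],[0.08,-0.03,1.1],[0.08,-0.03,1.4],[0.08,-0.03,1.6],[0.08,-0.03,1.6]], delta_rot=[[0,0.001,0],[0,0.002,0],[0,0.002,0],[0,0.002,0],[0,0.002,0],[0,0.002,0]])

```text
time: 35.55
tool_pos: [0.5515, 0.2599, 0.0386]
tcp_rot: [0.134, -3.138, -0.001]
wrist_force: [-0.4, 1.1, -1.6]
width: 0.302
```

```bash
python3 - <<'E'
from pl2 import *
ps=shots(2,"w26"); goto(.5519,.2599,.0298,94.88)
plhand(ps)
E
```

```text
t=35.65 pos=[0.5517 0.2598 0.0391] yawY=94.90 slide=[-0.02  0.    0.93] rot=[ 0.0003 -0.0007  0.0004] rows>=0.2,0.0 q6=-1.26 w=0.30 F=[ 0.2  0.4 -1.8]
tail -114.5 -> origin tool x 13.15 ; y at origin 0.49 ; yaw slope 0.0000 topz@0 -0.11 slope -0.0062
[(-30, 30.1), (-28, 29.4), (-26, 29.5), (-24, 29.0), (-22, 28.9), (-20, 28.8), (-18, 27.1), (-16, 26.5), (-14, 27.2), (-12, 37.7), (-10, 26.0), (-8, 51.2), (-6, 25.9), (-4, 25.8), (-2, 26.0), (0, 26.1), (2, 26.2), (4, 25.5), (6, 25.5), (8, 25.5), (10, 24.8), (12, 22.8), (14, 20.0), (16, 20.1), (18, 20.2), (20, 20.6), (22, 20.9), (24, 20.5), (26, 20.6), (28, 20.3)]
```

View pics/w26.png

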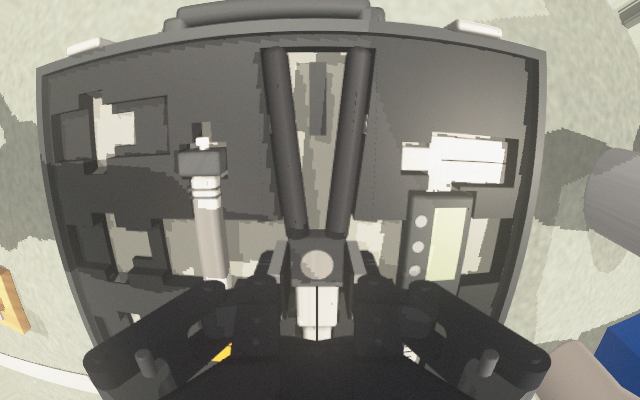

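Well centred: the handles at columns 263–290 and 335–372 line up with their pockets. Now I'll press.

>>> play_rows(slide=[[0,0,0.25],[0,0,0.5],[0,0,0.75],[0,0,0.95],[0,0,1.1],[0,0,1.15],[0,0,1.15]], delta_rot=[[0,0,0],[0,0,0],[0,0,0],[0,0,0],[0,0,0],[0,0,0],[0,0,0]])

```text
time: 36.23
tool_pos: [0.553, 0.2604, 0.0298]
tcp_rot: [-0.134, 3.137, 0.002]
wrist_force: [-2.1, 0.0, 8.5]
width: 0.3
```

```bash
python3 - <<'E'
from pl2 import *; from casez import *
ps=shots(2,"w27"); goto(.5519,.2599,.0298,94.88)
plhand(ps)
zs(ps,hR=(-98,-85,5,12),hL=(-98,-85,43,50),hmid=(-60,-40,10,17),insert=(-58,-30,56,64))
E
```

```text
t=36.33 pos=[0.553  0.2604 0.0298] yawY=94.91 slide=[ 0.12 -0.04 -0.  ] rot=[0.001  0.0018 0.0005] rows>=0.0,0.0 q6=-1.26 w=0.30 F=[-2.9  0.1  8. ]
tail -116.9 -> origin tool x 15.60 ; y at origin -0.03 ; yaw slope -0.0008 topz@0 0.29 slope 0.0139
[(-30, 77.2), (-28, 77.4), (-26, 77.3), (-24, 76.9), (-22, 58.5), (-20, 28.0), (-18, 27.8), (-16, 26.9), (-14, 27.2), (-12, 37.6), (-10, 26.1), (-8, 50.8), (-6, 25.7), (-4, 25.8), (-2, 26.0), (0, 26.1), (2, 26.1), (4, 25.9), (6, 25.5), (8, 25.4), (10, 25.0), (12, 23.3), (14, 20.1), (16, 20.1), (18, 26.4), (20, 27.6), (22, 28.6), (24, 28.8), (26, 29.6), (28, 29.7)]
hR 861 z pct [28.2 29.4 30.6]
hL 917 z pct [28.7 29.7 30.6]
hmid 1341 z pct [28.4 29.5 30.4]
insert 2068 z pct [29.1 29.9 30.6]
```

View pics/w27.png

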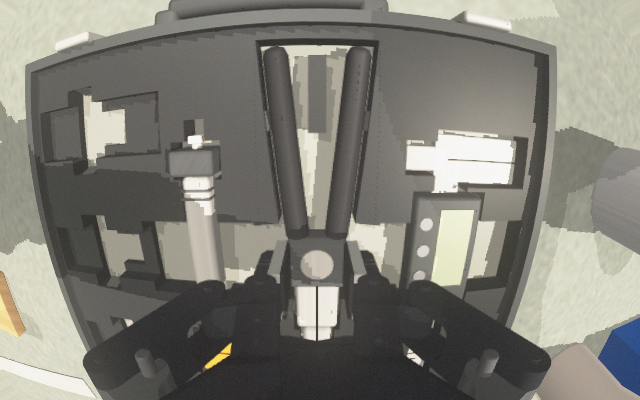

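>>> play_rows(slide=[[0.05,0,0.15],[0.1,0,0.2],[0.1,0,0.2],[0.1,0,0.2]], delta_rot=[[0,0,0],[0,0,0],[0,0,0],[0,0,0]])

```text
time: 36.67
tool_pos: [0.553, 0.2604, 0.0298]
tcp_rot: [-0.135, 3.135, 0.002]
wrist_force: [-2.7, -0.7, 8.5]
width: 0.3
```

>>> play_rows(slide=[[0,0,-0.1],[0,0,-0.1],[0,0,-0.1],[0,0,-0.1],[0,0,-0.1]], delta_rot=[[0,0,0],[0,0,0],[0,0,0],[0,0,0],[0,0,0]], hand=0.5)

```text
time: 37.08
tool_pos: [0.553, 0.2604, 0.0306]
tcp_rot: [-0.135, 3.135, 0.002]
wrist_force: [-0.2, 0.1, -0.1]
width: 0.5
```

>>> play_rows(slide=[[0,0,-0.5],[0,0,-2],[0,0,-4.5],[0,0,-8],[0,0,-12],[0,0,-16],[0,0,-18.5],[0,0,-19],[0,0,-19],[0,0,-19]], delta_rot=[[0,0,0],[0,0,0],[0,0,0],[0,0,0],[0,0,0],[0,0,0],[0,0,0],[0,0,0],[0,0,0],[0,0,0]])

```text
time: 37.92
tool_pos: [0.5519, 0.26, 0.2201]
tcp_rot: [-0.135, 3.136, 0.001]
wrist_force: [-0.7, -0.2, -0.7]
width: 0.502
```

```bash
python3 - <<'E'
from casez import *
import pickle
ps=shots(3,"w28"); pickle.dump(ps,open("c28.pkl","wb"))
zs(ps,hR=(-98,-85,5,12),hL=(-98,-85,43,50),blk=(-12,10,18,38),jaws=(20,40,20,36),tip=(44,54,21,35),insert=(-58,-30,56,64),jawbig=(-62,-44,105,130),beam=(40,95,88,96),collar=(-57,-47,-36,-20),head=(46,66,-36,-20))
goto(.46,-.34,.24,90)
E
```

```text
hR 243 z pct [27.9 29.4 30.6]
hL 253 z pct [28.8 29.7 30.8]
blk 1512 z pct [ 30.   31.4 287.3]
jaws 744 z pct [29.7 30.6 31.6]
tip 314 z pct [29.8 30.6 31.7]
insert 600 z pct [28.9 29.9 30.8]
jawbig 1079 z pct [21.4 22.5 23.4]
beam 509 z pct [21.9 22.9 23.8]
collar 450 z pct [36.8 37.8 38.7]
head 670 z pct [37.6 38.5 39.5]
t=38.07 pos=[0.5508 0.2595 0.2177] yawY=94.92 slide=[ 14.2  -58.95  -2.18] rot=[-0.0006 -0.0011  0.0859] rows>=14.6,0.7 q6=-1.26 w=0.50 F=[-0.4 -0.   0.4]
```

View pics/w28.png

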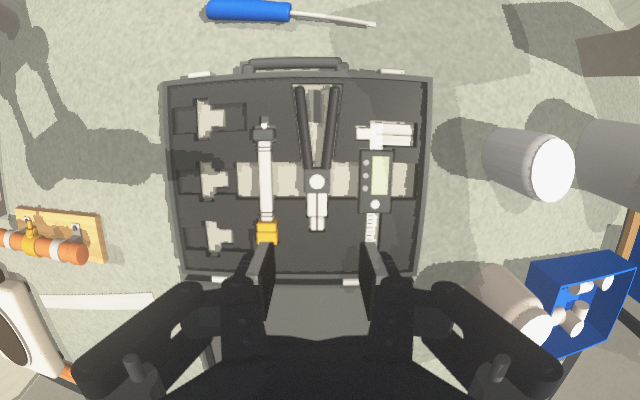

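```bash
python3 - <<'E'
from cal import *
import pickle
for f in ("c28.pkl","c24.pkl","c20.pkl"):
    L=toolcloud(pickle.load(open(f,"rb")))
    m=(abs(L[:,0])<14)&(abs(L[:,1])>12)&(abs(L[:,1])<45)&(L[:,2]<40)&(L[:,2]>-40)
    q=L[m]; print(f,len(q),"z max pct",np.percentile(q[:,2],[50,90,98,99.8]),"y",np.percentile(abs(q[:,1]),[2,50,98]), "x",np.percentile(q[:,0],[2,50,98]))
E
```

```text
c28.pkl 11768 z max pct [-22.27    -2.9321   2.9273   6.1435] y [20.642  23.4391 40.5934] x [-8.8247  7.7811 13.4013]
c24.pkl 16334 z max pct [-24.2189  -2.1543   0.9973   3.3516] y [12.2097 16.029  36.0009] x [-9.1892  8.1059 13.5836]
c20.pkl 11417 z max pct [-21.3732  -3.7476   1.7238   4.5931] y [24.8679 26.9369 41.3276] x [-8.9042  7.6858 12.7505]
```

>>> play_rows(slide=[[0.5,-2,-0.3],[1.3,-5.2,-0.8],[2.2,-9,-1.3],[3.1,-12.9,-1.7],[4,-16.8,-2.2],[5,-20.8,-2.2],[6,-24.8,-2.2],[6.9,-28.7,-2.2],[7.9,-32.6,-2.2],[8.8,-36.5,-2.2],[9.8,-40.5,-2.2],[10.7,-44.4,-2.2]], delta_rot=[[0,0,0],[0,0,0],[0,0,0.02],[0,0,0.04],[0,0,0.06],[0,0,0.086],[0,0,0.086],[0,0,0.086],[0,0,0.086],[0,0,0.086],[0,0,0.086],[0,0,0.086]])

```text
time: 39.07
tool_pos: [0.4806, -0.1935, 0.2381]
tcp_rot: [-0.0, -3.137, -0.001]
wrist_force: [0.7, 0.4, 0.1]
width: 0.498
```

```bash
python3 - <<'E'
from h import *
goto(.47,-.33,.22,90)
E
```

```text
t=39.07 pos=[ 0.4806 -0.1935  0.2381] yawY=89.99 slide=[  1.05 -13.65   1.81] rot=[ 0.0006 -0.0041 -0.0002] rows>=3.3,0.0 q6=-2.00 w=0.50 F=[0.7 0.4 0.1]
```

>>> play_rows(slide=[[0.2,-2.5,0.3],[0.5,-5.5,0.7],[0.7,-8.5,1.1],[0.9,-11.3,1.5],[1,-13.2,1.8],[1,-13.6,1.8],[1,-13.6,1.8],[1,-13.6,1.8],[1,-13.6,1.8]], delta_rot=[[0,0,0],[0,-0.002,0],[0,-0.004,0],[0,-0.004,0],[0,-0.004,0],[0,-0.004,0],[0,-0.004,0],[0,-0.004,0],[0,-0.004,0]])

```text
time: 39.82
tool_pos: [0.4704, -0.3282, 0.2195]
tcp_rot: [0.001, -3.141, -0.003]
wrist_force: [-0.3, -0.2, -0.3]
width: 0.501
```

```bash
python3 - <<'E'
from om import *
import pickle
ps=shots(4,"w29"); pickle.dump(ps,open("c29.pkl","wb"))
goto(.47,-.33,.22,90)
P=np.concatenate([cloud(p).reshape(-1,3) for p in ps]); P=P[np.isfinite(P[:,0])]
n,z=om(P,.36,.66,-.46,-.30,2.5); im=np.clip(z*1000*7,0,255); im[n==0]=0; cv2.imwrite("pics/om29.png",im.astype(np.uint8))
for a,c in lm("tee_a",ps[-1]): print(a,c,at_z(ps[-1],a,.004),at_z(ps[-1],a,.02))
E
```

```text
t=40.02 pos=[ 0.4708 -0.3285  0.2203] yawY=90.07 slide=[ 0.08 -0.15  0.03] rot=[0.0006 0.0002 0.0011] rows>=0.0,0.0 q6=-2.23 w=0.50 F=[-0.4 -0.7  0.6]
[273.1, 208.0] 0.92 [ 0.5091 -0.3796  0.004 ] [ 0.5041 -0.3772  0.02  ]
[263.5, 129.5] 0.84 [ 0.416 -0.388  0.004] [ 0.4153 -0.3853  0.02  ]
```

View pics/w29.png

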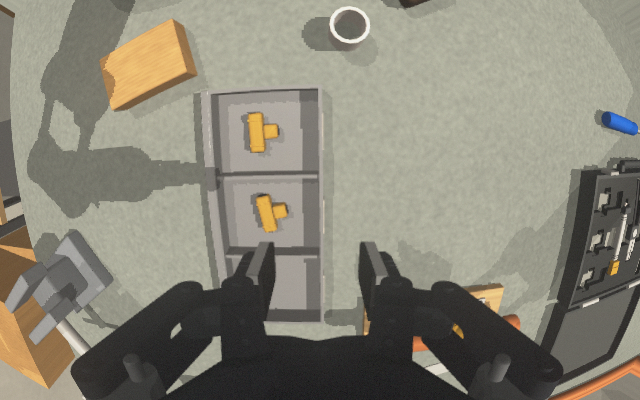

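View pics/om29.png

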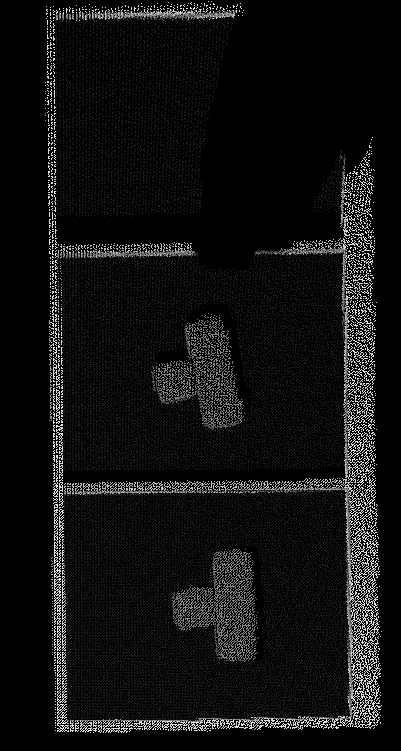

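```bash
cat > tee.py <<'E'
from h import *
from scipy.optimize import minimize
from scipy.ndimage import gaussian_filter, binary_closing
def teefit(Q,c0,deg0,verbose=True):
    """Q: xy mm of the tee's top; model x +-22, y -16..0 and |x|<8,y 0..16"""
    lo=c0-45; s=2; n=180
    g=np.zeros((n,n)); i=((Q-lo)*s).astype(int); ok=(i>=0).all(1)&(i<n).all(1); g[i[ok,0],i[ok,1]]=1
    g=binary_closing(g,iterations=2).astype(float); g=gaussian_filter(g,1.5)
    gx,gy=np.meshgrid(lo[0]+(np.arange(n)+.5)/s,lo[1]+(np.arange(n)+.5)/s,indexing='ij')
    def model(p):
        a=np.radians(p[2]); x=(gx-p[0])*np.cos(a)+(gy-p[1])*np.sin(a); y=-(gx-p[0])*np.sin(a)+(gy-p[1])*np.cos(a)
        sg=lambda t:1/(1+np.exp(-np.clip(t,-30,30)*2.5))
        run=sg(22-abs(x))*sg(y+16)*sg(-y); br=sg(8-abs(x))*sg(16-y)*sg(y+2)
        return np.maximum(run,br)
    f=lambda p:((model(p)-g)**2).sum()
    best=None
    for d in (0,8,-8):
        r=minimize(f,[*c0,deg0+d],method="Nelder-Mead",options=dict(initial_simplex=[[c0[0],c0[1],deg0+d],[c0[0]+4,c0[1],deg0+d],[c0[0],c0[1]+4,deg0+d],[c0[0],c0[1],deg0+d+8]],xatol=.02,fatol=.1,maxiter=400))
        if best is None or r.fun<best.fun: best=r
    if verbose: print("tee",best.x,"resid",best.fun/g.sum())
    return best.x
E
python3 - <<'E'
from tee import *
import pickle
ps=pickle.load(open("c29.pkl","rb"))
P=np.concatenate([cloud(p).reshape(-1,3) for p in ps]); P=P[np.isfinite(P[:,0])]
for (x0,x1,y0,y1) in ((.38,.46,-.43,-.35),(.475,.555,-.43,-.34)):
    Q=P[reg(P,x0,x1,y0,y1,.013,.03)]; print(len(Q),np.percentile(Q[:,2],[10,50,90])); Q=Q[:,:2]*1000
    r=teefit(Q,Q.mean(0),0.)
E
```

```text
3200 [0.0175 0.0195 0.0206]
tee [ 417.2085 -385.7621    3.0893] resid 0.01246667363887913
2842 [0.0172 0.0194 0.0206]
tee [ 509.2064 -377.7537   12.1833] resid 0.013364874757400814
```

```bash
python3 -c "
from h import *
goto(.5092,-.3778,.017,102.2)"
```

```text
t=40.07 pos=[ 0.4708 -0.3287  0.2205] yawY=90.06 slide=[-3.82 -4.92 20.34] rot=[ 0.0004  0.0004 -0.2119] rows>=5.1,1.7 q6=-2.23 w=0.50 F=[ 0.  -0.5  0.7]
```

>>> play_rows(slide=[[-0.9,-1.2,2],[-2,-2.6,5],[-3,-3.9,8.5],[-3.7,-4.8,11.5],[-3.8,-4.9,14],[-3.8,-4.9,15.5],[-3.8,-4.9,16],[-3.8,-4.9,16]], delta_rot=[[0,0,-0.05],[0,0,-0.1],[0,0,-0.16],[0,0,-0.2],[0,0,-0.212],[0,0,-0.212],[0,0,-0.212],[0,0,-0.212]])

```text
time: 40.73
tool_pos: [0.5079, -0.3764, 0.0586]
tcp_rot: [0.334, -3.121, -0.005]
wrist_force: [0.4, 0.1, -0.3]
width: 0.503
```

```bash
python3 -c "
from h import *
goto(.5092,-.3778,.017,102.2)
shot('wrist','w30')"
```

```text
t=40.73 pos=[ 0.5079 -0.3764  0.0586] yawY=102.23 slide=[-0.1  -0.18  4.16] rot=[ 0.0032 -0.0019  0.0006] rows>=1.0,0.0 q6=-2.46 w=0.50 F=[ 0.4  0.1 -0.3]
```

View pics/w30.png

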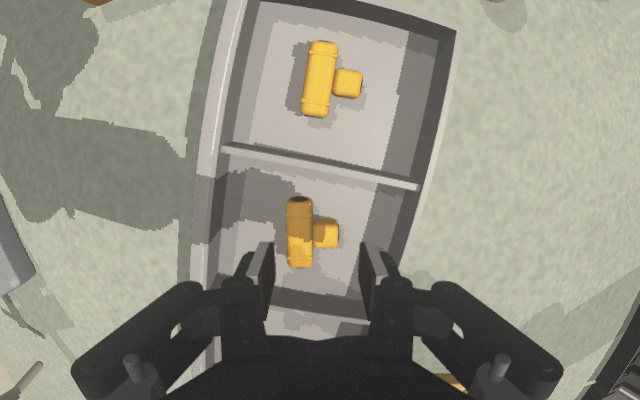

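>>> play_rows(slide=[[-0.1,-0.15,1],[-0.1,-0.15,2.3],[-0.1,-0.15,3.4],[-0.1,-0.15,4],[-0.1,-0.15,4.15],[-0.1,-0.15,4.15],[-0.1,-0.15,4.15]], delta_rot=[[0.001,0,0],[0.003,-0.002,0],[0.003,-0.002,0],[0.003,-0.002,0],[0.003,-0.002,0],[0.003,-0.002,0],[0.003,-0.002,0]])

```text
time: 41.37
tool_pos: [0.5105, -0.3787, 0.0193]
tcp_rot: [-0.334, 3.121, -0.004]
wrist_force: [0.6, -0.3, 0.1]
width: 0.503
```

```bash
python3 -c "
from h import *
goto(.5092,-.3778,.017,102.2)
shot('wrist','w31')"
```

```text
t=41.37 pos=[ 0.5105 -0.3787  0.0193] yawY=102.23 slide=[0.11 0.11 0.23] rot=[-0.0026  0.0024  0.0005] rows>=0.1,0.0 q6=-2.46 w=0.50 F=[ 0.6 -0.3  0.1]
```

View pics/w31.png

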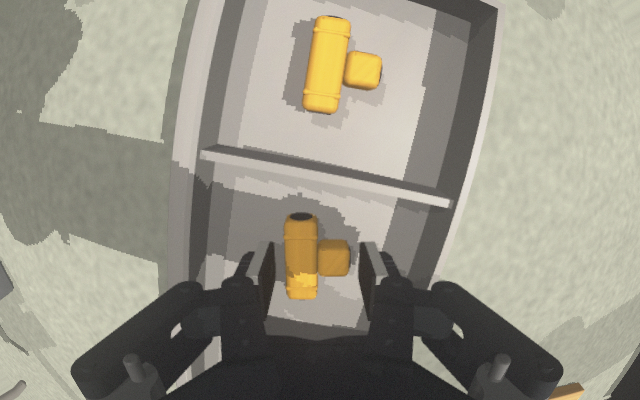

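>>> play_rows(slide=[[0.08,0.05,0.15],[0.1,0.08,0.2],[0.1,0.08,0.2]], delta_rot=[[-0.002,0.002,0],[-0.002,0.002,0],[-0.002,0.002,0]])

```text
time: 41.67
tool_pos: [0.5097, -0.3784, 0.0178]
tcp_rot: [-0.334, 3.123, -0.002]
wrist_force: [-0.0, -1.3, 0.1]
width: 0.498
```

>>> play_rows(slide=[[0,0,0],[0,0,0],[0,0,0],[0,0,0],[0,0,0],[0,0,0]], delta_rot=[[0,0,0],[0,0,0],[0,0,0],[0,0,0],[0,0,0],[0,0,0]], hand=0.1, force=70)

```text
time: 42.17
tool_pos: [0.51, -0.3786, 0.0183]
tcp_rot: [-0.334, 3.122, -0.003]
wrist_force: [-0.4, -0.1, 4.0]
width: 0.348
```

>>> play_rows(slide=[[0,0,-1],[0,0,-3],[0,0,-6],[0,0,-9.5],[0,0,-13],[0,0,-16],[0,0,-18],[0,0,-18.5],[0,0,-18.5]], delta_rot=[[0,0,0],[0,0,0],[0,0,0],[0,0,0.03],[0,0,0.06],[0,0,0.09],[0,0,0.12],[0,0,0.128],[0,0,0.128]])

```text
time: 42.92
tool_pos: [0.5105, -0.379, 0.2057]
tcp_rot: [-0.134, 3.134, -0.007]
wrist_force: [-0.3, 0.4, -0.7]
width: 0.35
```

```bash
python3 -c "
from h import *
shot('wrist','w32')
goto(.54,.13,.19,94.88)"
```

```text
t=42.97 pos=[ 0.5095 -0.3782  0.2033] yawY=94.93 slide=[-7.41 50.37  1.24] rot=[-0.002   0.0019  0.0009] rows>=12.2,0.0 q6=-2.33 w=0.35 F=[-1.1  0.6 -0.9]
```

View pics/w32.png

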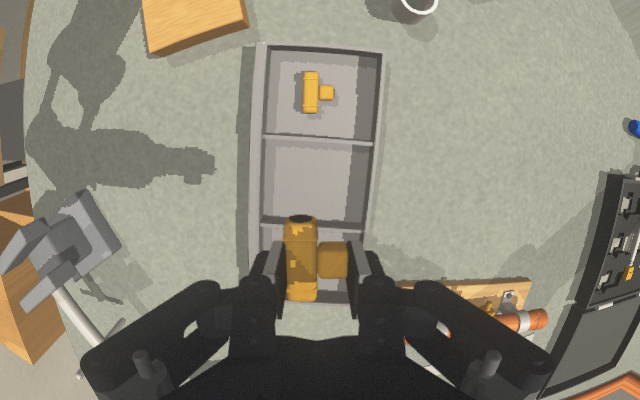

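>>> play_rows(slide=[[-0.2,1.6,0],[-0.7,4.8,0],[-1.3,8.6,0],[-1.8,12.5,0],[-2.4,16.4,0],[-3,20.3,0.2],[-3.6,24.2,0.4],[-4.1,28.1,0.6],[-4.7,32,0.8],[-5.3,36,1],[-5.9,40,1.2],[-6.5,44,1.2]], delta_rot=[[0,0,0],[0,0,0],[-0.002,0.002,0],[-0.002,0.002,0],[-0.002,0.002,0],[-0.002,0.002,0],[-0.002,0.002,0],[-0.002,0.002,0],[-0.002,0.002,0],[-0.002,0.002,0],[-0.002,0.002,0],[-0.002,0.002,0]])

```text
time: 43.97
tool_pos: [0.5334, 0.068, 0.187]
tcp_rot: [0.136, -3.133, -0.0]
wrist_force: [0.5, -0.4, -0.8]
width: 0.35
```

```bash
python3 -c "
from h import *
goto(.555,.135,.11,94.88)"
```

```text
t=43.97 pos=[0.5334 0.068  0.187 ] yawY=94.96 slide=[-2.78  6.48  7.68] rot=[ 0.0003 -0.0061  0.0015] rows>=2.5,0.1 q6=-1.58 w=0.35 F=[ 0.5 -0.4 -0.8]
```

>>> play_rows(slide=[[-1.1,2.6,1],[-2,4.8,2.8],[-2.7,6.2,5],[-2.8,6.5,6.8],[-2.8,6.5,7.6],[-2.8,6.5,7.7],[-2.8,6.5,7.7],[-2.8,6.5,7.7]], delta_rot=[[0,-0.003,0],[0,-0.006,0.001],[0,-0.006,0.001],[0,-0.006,0.001],[0,-0.006,0.001],[0,-0.006,0.001],[0,-0.006,0.001],[0,-0.006,0.001]])

```text
time: 44.63
tool_pos: [0.5552, 0.1347, 0.1101]
tcp_rot: [0.134, -3.139, -0.0]
wrist_force: [1.1, -0.3, -1.0]
width: 0.349
```

```bash
cat > tee2.py <<'E'
from cal import *; from tee import *
def teehand(ps):
    L=toolcloud(ps); q=L[(abs(L[:,0])<26)&(abs(L[:,1])<20)&(L[:,2]<5)&(L[:,2]>-12)]
    h,e=np.histogram(q[:,2],bins=34,range=(-12,5)); zt=e[np.argmax(h)]
    # top of cylinders: take points above mid height
    t=q[(q[:,2]<np.percentile(q[:,2],3)+5)]
    zr=np.percentile(q[(q[:,0]>14)][:,2],2)
    Q=np.c_[-t[:,0],t[:,1]]; print(len(Q),"z 2pct %.2f mode %.2f"%(np.percentile(q[:,2],2),zt))
    k=Q[(Q[:,0]<-14)]; print("run near end x %.2f  y %.2f..%.2f"%(np.percentile(Q[abs(Q[:,1]+8)<6][:,0],.5),*np.percentile(k[:,1],[1,99])))
    b=Q[(Q[:,1]>4)&(Q[:,1]<14)]; print("branch x %.2f..%.2f"%tuple(np.percentile(b[:,0],[1,99])),"branch end y %.2f"%np.percentile(b[:,1],99.5))
    return teefit(Q,np.array([0.,0.]),0.)
E
python3 - <<'E'
from tee2 import *
import pickle
ps=shots(4,"w33"); pickle.dump(ps,open("c33.pkl","wb")); goto(.555,.135,.11,94.88)
teehand(ps)
E
```

```text
t=44.83 pos=[0.5561 0.1349 0.1112] yawY=94.86 slide=[0.11 0.02 0.12] rot=[ 0.0006  0.0023 -0.0004] rows>=0.0,0.0 q6=-1.46 w=0.35 F=[-0.4 -0.1 -1.4]
1329 z 2pct -9.99 mode -1.50Traceback (most recent call last):
  File "<stdin>", line 4, in <module>
  File "tee2.py", line 9, in teehand
    k=Q[(Q[:,0]<-14)]; print("run near end x %.2f  y %.2f..%.2f"%(np.percentile(Q[abs(Q[:,1]+8)<6][:,0],.5),*np.percentile(k[:,1],[1,99])))
                                                                                                             ~~~~~~~~~~~~~^^^^^^^^^^^^^^^
    return _quantile_unchecked(
        a, q, axis, out, overwrite_input, method, keepdims, weights)
    return _ureduce(a,
                    func=_quantile_ureduce_func,
    ...<5 lines>...
                    overwrite_input=overwrite_input,
                    method=method)
    r = func(a, **kwargs)
    result = _quantile(arr,
                       quantiles=q,
    ...<2 lines>...
                       out=out,
                       weights=wgt)
    slices_having_nans = np.isnan(arr[-1, ...])
                                  ~~~^^^^^^^^^
IndexError: index -1 is out of bounds for axis 0 with size 0
```

View pics/w33.png

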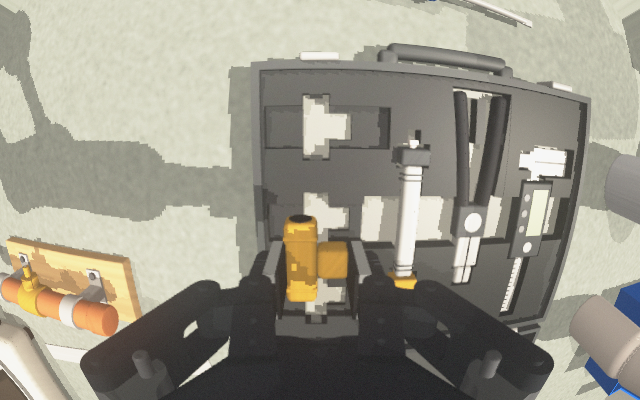

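```bash
cat > tee2.py <<'E'
from cal import *; from tee import *
def teehand(ps):
    q=[]
    for p in ps:
        L=((cloud(p)-p["T"][:3,3])@p["T"][:3,:3])*1000; I=p["image"].astype(int)
        m=(I[...,0]>I[...,2]*1.6+20)&(abs(L[...,0])<30)&(abs(L[...,1])<24)&(L[...,2]<14)&(L[...,2]>-12); q.append(L[m])
    q=np.concatenate(q); print(len(q),"z",np.percentile(q[:,2],[1,10,50,90]))
    t=q[q[:,2]<np.percentile(q[:,2],5)+8]
    Q=np.c_[-t[:,0],t[:,1]]
    k=Q[(Q[:,0]<-12)]; print("run near end x %.2f  y %.2f..%.2f"%(np.percentile(Q[abs(Q[:,1]+8)<6][:,0],.5),*np.percentile(k[:,1],[1,99])))
    b=Q[(Q[:,1]>4)&(Q[:,1]<14)]; print("branch x %.2f..%.2f"%tuple(np.percentile(b[:,0],[1,99])),"branch end y %.2f"%np.percentile(b[:,1],99.5))
    r=t[(t[:,1]>-12)&(t[:,1]<-4)]; print("run slope z/x",np.polyfit(r[:,0],r[:,2],1))
    return teefit(Q,np.array([0.,0.]),0.)
E
python3 - <<'E'
from tee2 import *
import pickle
teehand(pickle.load(open("c33.pkl","rb")))
E
```

```text
14357 z [-2.6459 -2.0055 -1.1261  1.1746]
run near end x -21.89  y -15.12..0.25
branch x -8.42..7.17 branch end y 13.93
run slope z/x [ 0.0089 -1.3508]
tee [-0.5216  0.6644  0.2782] resid 0.021344289444803394
```

```bash
python3 - <<'E'
import prof
from prof import *
for f in ("c33.pkl","c28.pkl"):
    prof.load(f); print(f)
    print("trough near",edges('x',-32,-15,0,14),"trough right end",edges('y',-72,-40,-15,-5))
    print("c: run y",edges('y',-115,-80,-92,-86),edges('y',-115,-80,-58,-52)," x",edges('x',-103,-40,-103,-93),"branch x",edges('x',-90,-55,-60,-50))
    print("b: run y",edges('y',-115,-80,-22,-17),edges('y',-115,-80,12,18)," x",edges('x',-35,30,-103,-93))
    show("b y",'y',-115,-80,-22,-17); show("c y",'y',-115,-80,-92,-86); show("c x",'x',-100,-44,-103,-93)
E
```

```text
c33.pkl
trough near [-22.0] trough right end []
c: run y [-114.5, -114.25, -113.75, -113.5, -112.5, -112.25, -111.75, -111.5, -111.0, -110.75, -109.75, -109.5, -109.0, -108.75, -108.25, -108.0, -87.75, -87.5, -86.5, -86.25, -85.75, -85.5, -85.0, -84.75, -84.5, -84.25, -83.75, -83.5, -83.0, -82.75, -82.25, -82.0, -81.75, -81.25, -81.0, -80.75] [-113.5, -113.25, -112.75, -112.5, -112.0, -111.75, -109.25, -109.0, -86.25, -86.0, -85.5, -85.25, -83.5, -83.25, -82.75, -82.5, -82.0, -81.75, -81.25, -81.0]  x [-94.5, -48.5] branch x [-86.5, -56.75]
b: run y [-113.75, -113.25, -113.0, -112.5, -112.25, -111.0, -109.0, -108.25, -106.75, -88.5, -85.5, -85.0, -84.75, -84.5, -82.75, -82.25, -82.0, -81.5, -81.25, -80.75, -80.5] [-88.25, -86.75, -86.5, -85.25, -85.0]  x [-24.75]
b y
-115.0:20/0/0 -114.5:26/0/0 -114.0:15/0/0 -113.5:10/0/0 -113.0:25/0/0 -112.5:25/0/0 -112.0:0/0/0 -111.5:24/0/0 -111.0:26/0/0 -110.5:0/0/0 -110.0:28/0/0 -109.5:27/0/0 -109.0:3/0/0 -108.5:23/0/0 -108.0:27/0/0 -107.5:17/0/0 -107.0:10/0/22 -106.5:0/0/21 -106.0:0/0/1 -105.5:0/0/22 -105.0:0/0/20 -104.5:0/0/3 -104.0:0/0/21 -103
[... 6528 characters left out ...]
/11 -71.5:0/0/11 -71.0:0/0/12 -70.5:0/0/8 -70.0:0/0/12 -69.5:0/0/8 -69.0:0/0/12 -68.5:0/0/10 -68.0:0/0/11 -67.5:0/0/14 -67.0:0/0/8 -66.5:0/0/13 -66.0:0/0/7 -65.5:0/0/13 -65.0:0/0/8 -64.5:0/0/12 -64.0:0/0/14 -63.5:0/0/9 -63.0:0/0/12 -62.5:0/0/8 -62.0:0/0/13 -61.5:0/0/10 -61.0:0/0/11 -60.5:0/0/11 -60.0:0/0/11 -59.5:0/0/13 -59.0:0/0/6 -58.5:0/0/15 -58.0:0/0/7 -57.5:0/0/14 -57.0:0/0/9 -56.5:0/0/11 -56.0:0/0/13 -55.5:0/0/6 -55.0:0/0/11 -54.5:0/0/6 -54.0:0/0/14 -53.5:0/0/6 -53.0:0/0/11 -52.5:0/0/10 -52.0:0/0/8 -51.5:0/1/16 -51.0:0/5/4 -50.5:0/6/11 -50.0:0/13/1 -49.5:0/10/1 -49.0:0/18/3 -48.5:10/6/1 -48.0:11/4/3 -47.5:11/0/0 -47.0:12/0/0 -46.5:7/0/0 -46.0:17/0/0 -45.5:6/0/0 -45.0:15/0/0 -44.5:4/0/0
```

```bash
python3 -c "
from h import *
goto(.5621,.1428,.054,94.7)"
```

```text
t=44.83 pos=[0.5561 0.1349 0.1112] yawY=94.86 slide=[-0.65  0.74  5.72] rot=[0.0006 0.0023 0.0028] rows>=1.4,0.0 q6=-1.46 w=0.35 F=[-0.4 -0.1 -1.4]
```

>>> play_rows(slide=[[-0.2,0.3,1],[-0.5,0.6,2.5],[-0.65,0.74,4],[-0.65,0.74,5.1],[-0.65,0.74,5.7],[-0.65,0.74,5.8],[-0.65,0.74,5.8],[-0.65,0.74,5.8],[-0.65,0.74,5.8]], delta_rot=[[0,0.001,0.001],[0,0.0023,0.003],[0,0.0023,0.003],[0,0.0023,0.003],[0,0.0023,0.003],[0,0.0023,0.003],[0,0.0023,0.003],[0,0.0023,0.003],[0,0.0023,0.003]])

```text
time: 45.58
tool_pos: [0.5629, 0.143, 0.0542]
tcp_rot: [-0.128, 3.137, 0.001]
wrist_force: [-0.1, 1.2, 0.1]
width: 0.343
```

```bash
python3 - <<'E'
from tee2 import *
import pickle
ps=shots(3,"w34"); pickle.dump(ps,open("c34.pkl","wb")); goto(.5621,.1428,.030,94.7)
teehand(ps)
E
```

```text
t=45.73 pos=[0.5627 0.1429 0.0541] yawY=94.68 slide=[ 0.06 -0.01  2.41] rot=[ 0.0008  0.0014 -0.0003] rows>=0.6,0.0 q6=-1.45 w=0.35 F=[ 1.7 -0.9 -1.3]
10865 z [-2.6481 -2.0062 -1.1175  1.1768]
run near end x -21.98  y -14.98..0.25
branch x -8.42..7.01 branch end y 13.92
run slope z/x [ 0.0096 -1.3497]
tee [-0.5051  0.6768  0.3274] resid 0.020122471030739546
```

View pics/w34.png

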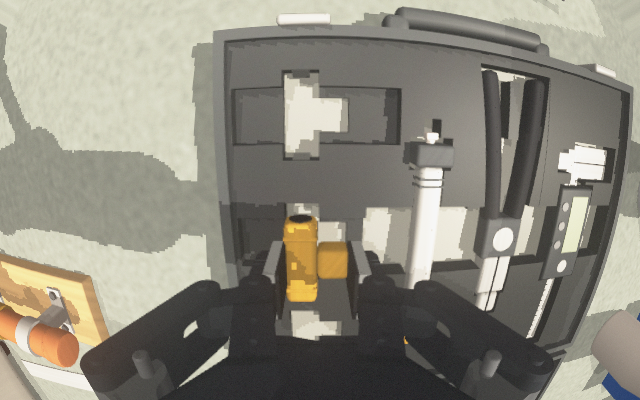

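>>> play_rows(slide=[[0.03,-0.01,0.4],[0.06,-0.01,0.8],[0.06,-0.01,1.2],[0.06,-0.01,1.4],[0.06,-0.01,1.5],[0.06,-0.01,1.5]], delta_rot=[[0,0.001,0],[0,0.0014,0],[0,0.0014,0],[0,0.0014,0],[0,0.0014,0],[0,0.0014,0]])

```text
time: 46.23
tool_pos: [0.5618, 0.1427, 0.0386]
tcp_rot: [0.128, -3.138, -0.001]
wrist_force: [0.1, 0.4, -1.9]
width: 0.349
```

```bash
python3 - <<'E'
from h import *
shot("wrist","w35"); goto(.5621,.1428,.030,94.7)
E
```

```text
t=46.28 pos=[0.5619 0.1427 0.0387] yawY=94.68 slide=[-0.02  0.    0.87] rot=[ 0.0007 -0.0007 -0.0003] rows>=0.2,0.0 q6=-1.45 w=0.35 F=[ 0.2  0.1 -0.1]
```

View pics/w35.png

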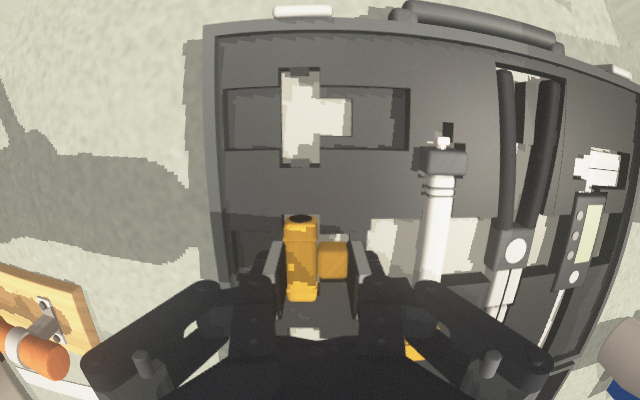

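>>> play_rows(slide=[[0,0,0.25],[0,0,0.5],[0,0,0.75],[0,0,0.95],[0,0,1.05],[0,0,1.05],[0,0,1.05]], delta_rot=[[0,0,0],[0,0,0],[0,0,0],[0,0,0],[0,0,0],[0,0,0],[0,0,0]])

```text
time: 46.87
tool_pos: [0.5623, 0.1429, 0.0303]
tcp_rot: [0.128, -3.139, -0.001]
wrist_force: [-5.5, -1.1, 14.1]
width: 0.35
```

```bash
python3 - <<'E'
from tee2 import *
from casez import *
ps=shots(2,"w36"); goto(.5621,.1428,.030,94.7)
teehand(ps); zs(ps,run=(-20,-14,-101,-95),branch=(-6,4,-84,-78),insert=(-40,-28,-110,-90))
E
```

```text
t=46.97 pos=[0.5622 0.1429 0.0303] yawY=94.68 slide=[ 0.01 -0.01  0.03] rot=[ 0.0008 -0.0003 -0.0003] rows>=0.0,0.0 q6=-1.45 w=0.35 F=[-6.   0.1 14.7]
7239 z [-2.7565 -2.0838 -1.1723  0.9513]
run near end x -22.01  y -14.97..0.25
branch x -8.46..7.15 branch end y 13.91
run slope z/x [ 0.0092 -1.434 ]
tee [-0.5913  0.7026  0.3279] resid 0.023087798242625333
run 676 z pct [ 31.4 103.8 118.3]
branch 440 z pct [31.1 31.8 32.5]
insert 2208 z pct [29.1 29.8 30.6]
```

View pics/w36.png

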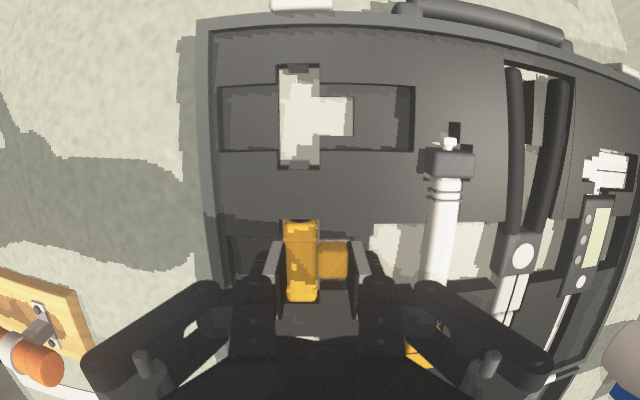

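>>> play_rows(slide=[[0,0,-0.05],[0,0,-0.1],[0,0,-0.1],[0,0,-0.1],[0,0,-0.1]], delta_rot=[[0,0,0],[0,0,0],[0,0,0],[0,0,0],[0,0,0]], hand=0.5)

```text
time: 47.38
tool_pos: [0.5621, 0.1428, 0.0309]
tcp_rot: [0.128, -3.138, -0.001]
wrist_force: [-0.1, -0.4, -0.2]
width: 0.501
```

>>> play_rows(slide=[[0,0,-0.5],[0,0,-2],[0,0,-4.5],[0,0,-8],[0,0,-12],[0,0,-16],[0,0,-18.5],[0,0,-19],[0,0,-19],[0,0,-19]], delta_rot=[[0,0,0],[0,0,0],[0,0,0],[0,0,0],[0,0,0],[0,0,0],[0,0,0],[0,0,0],[0,0,0],[0,0,0]])

```text
time: 48.22
tool_pos: [0.5618, 0.1426, 0.2204]
tcp_rot: [0.128, -3.138, -0.001]
wrist_force: [0.1, -0.1, 0.2]
width: 0.5
```

```bash
python3 - <<'E'
from casez import *
import pickle
ps=shots(3,"w37"); pickle.dump(ps,open("c37.pkl","wb"))
zs(ps,run=(-20,16,-100,-96),branch=(-6,4,-84,-78),insert=(-40,-28,-110,-90))
goto(.42,-.36,.2,93.1)
E
```

```text
run 2971 z pct [ 33.4 295.7 305.4]
branch 145 z pct [31.2 32.4 33.1]
insert 648 z pct [28.9 29.9 30.9]
t=48.37 pos=[0.5607 0.1424 0.2181] yawY=94.68 slide=[ 18.11 -48.92   1.9 ] rot=[ 0.0001 -0.0054  0.0277] rows>=12.5,0.2 q6=-1.45 w=0.50 F=[-0.   0.2 -0.5]
```

View pics/w37.png

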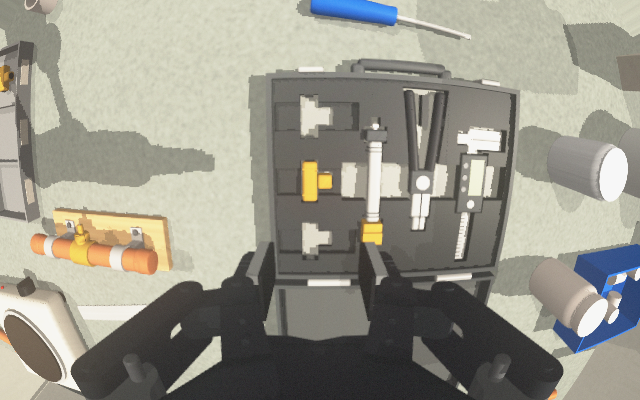

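>>> play_rows(slide=[[0.6,-1.6,0],[1.8,-4.8,0],[3.2,-8.6,0],[4.6,-12.4,0],[6,-16.2,0],[7.4,-20,0],[8.8,-23.8,0],[10.2,-27.6,0],[11.6,-31.4,0],[13,-35.2,0.3],[14.5,-39,0.6],[15.9,-42.9,1]], delta_rot=[[0,0,0],[0,0,0],[0,-0.005,0.01],[0,-0.005,0.02],[0,-0.005,0.028],[0,-0.005,0.028],[0,-0.005,0.028],[0,-0.005,0.028],[0,-0.005,0.028],[0,-0.005,0.028],[0,-0.005,0.028],[0,-0.005,0.028]])

```text
time: 49.37
tool_pos: [0.4354, -0.2993, 0.2071]
tcp_rot: [0.084, -3.138, -0.003]
wrist_force: [1.7, 0.3, 0.4]
width: 0.495
```

```bash
python3 - <<'E'
from h import *
goto(.42,-.36,.2,93.1)
E
```

```text
t=49.37 pos=[ 0.4354 -0.2993  0.2071] yawY=93.08 slide=[ 1.86 -5.98  0.71] rot=[ 0.0019 -0.0024 -0.0004] rows>=1.5,0.0 q6=-2.27 w=0.50 F=[1.7 0.3 0.4]
```

>>> play_rows(slide=[[0.8,-2.5,0.3],[1.5,-4.7,0.6],[1.9,-5.9,0.7],[1.9,-6,0.7],[1.9,-6,0.7],[1.9,-6,0.7]], delta_rot=[[0,0,0],[0.002,-0.002,0],[0.002,-0.002,0],[0.002,-0.002,0],[0.002,-0.002,0],[0.002,-0.002,0]])

```text
time: 49.87
tool_pos: [0.4198, -0.3589, 0.1995]
tcp_rot: [0.085, -3.139, -0.002]
wrist_force: [-0.5, 0.8, 0.8]
width: 0.501
```

```bash
python3 - <<'E'
from tee import *
import pickle
ps=shots(3,"w38"); pickle.dump(ps,open("c38.pkl","wb"))
P=np.concatenate([cloud(p).reshape(-1,3) for p in ps]); P=P[np.isfinite(P[:,0])]
Q=P[reg(P,.38,.46,-.43,-.35,.013,.03)][:,:2]*1000
r=teefit(Q,Q.mean(0),3.)
goto(r[0]/1000,r[1]/1000,.017,90+r[2])
E
```

```text
tee [ 416.6582 -385.8258    3.5459] resid 0.020919988900381374
t=50.02 pos=[ 0.4202 -0.3589  0.2002] yawY=93.18 slide=[ 0.5  -2.67 18.32] rot=[ 0.0001 -0.0001 -0.0064] rows>=4.4,0.1 q6=-2.38 w=0.50 F=[ 0.7 -0.4 -0. ]
```

View pics/w38.png

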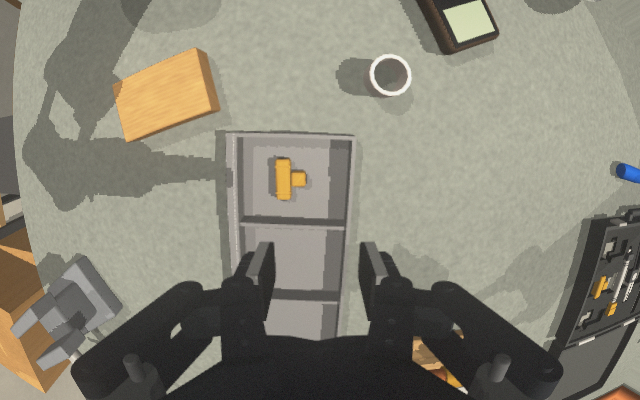

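>>> play_rows(slide=[[0.1,-0.6,2],[0.3,-1.5,5],[0.5,-2.4,8.5],[0.5,-2.7,11.8],[0.5,-2.7,14.5],[0.5,-2.7,16.5],[0.5,-2.7,17.7],[0.5,-2.7,18.2],[0.5,-2.7,18.2],[0.5,-2.7,18.2]], delta_rot=[[0,0,0],[0,0,-0.006],[0,0,-0.006],[0,0,-0.006],[0,0,-0.006],[0,0,-0.006],[0,0,-0.006],[0,0,-0.006],[0,0,-0.006],[0,0,-0.006]])

```text
time: 50.85
tool_pos: [0.4177, -0.3865, 0.0194]
tcp_rot: [-0.098, 3.139, -0.002]
wrist_force: [0.7, -0.6, -0.2]
width: 0.498
```

```bash
python3 -c "
from h import *
shot('wrist','w39')
goto(.4169,-.3858,.0172,93.4)"
```

```text
t=50.90 pos=[ 0.418  -0.387   0.0199] yawY=93.56 slide=[0.1  0.12 0.27] rot=[-0.0021  0.0018  0.0027] rows>=0.1,0.0 q6=-2.42 w=0.50 F=[-0.5 -0.3  0.9]
```

View pics/w39.png

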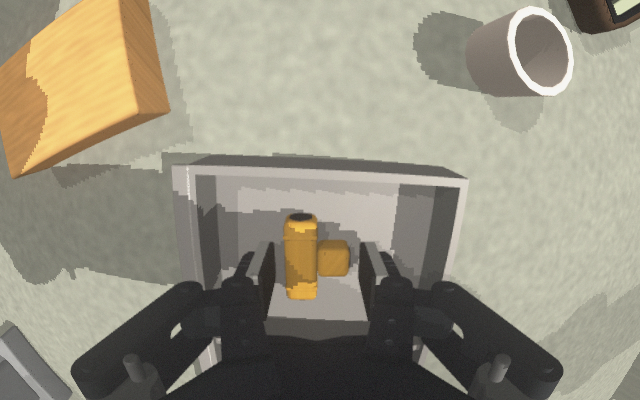

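>>> play_rows(slide=[[0.08,0.07,0.15],[0.1,0.1,0.23],[0.1,0.1,0.23]], delta_rot=[[-0.002,0.002,0.002],[-0.002,0.002,0.002],[-0.002,0.002,0.002]])

```text
time: 51.15
tool_pos: [0.4175, -0.3866, 0.0187]
tcp_rot: [-0.094, 3.139, -0.002]
wrist_force: [-0.1, 0.8, 0.1]
width: 0.498
```

>>> play_rows(slide=[[0,0,0],[0,0,0],[0,0,0],[0,0,0],[0,0,0],[0,0,0]], delta_rot=[[0,0,0],[0,0,0],[0,0,0],[0,0,0],[0,0,0],[0,0,0]], hand=0.1, force=70)

```text
time: 51.65
tool_pos: [0.4178, -0.3871, 0.0196]
tcp_rot: [-0.094, 3.138, -0.004]
wrist_force: [-1.2, 1.9, 6.1]
width: 0.348
```

>>> play_rows(slide=[[0,0,-1],[0,0,-3],[0,0,-6],[0,0,-9.5],[0,0,-13],[0,0,-16],[0,0,-18],[0,0,-18.5],[0,0,-18.5]], delta_rot=[[0,0,0],[0,0,0],[0,0,0],[0,0,-0.01],[0,0,-0.02],[0,0,-0.023],[0,0,-0.023],[0,0,-0.023],[0,0,-0.023]])

```text
time: 52.4
tool_pos: [0.4184, -0.3876, 0.2069]
tcp_rot: [-0.13, 3.134, -0.009]
wrist_force: [-1.2, -0.1, -1.0]
width: 0.346
```

```bash
python3 -c "
from h import *
shot('wrist','w40')
goto(.48,.06,.19,94.7)"
```

```text
t=52.45 pos=[ 0.4175 -0.3866  0.2047] yawY=94.75 slide=[-9.93 43.99  1.36] rot=[-0.0029  0.0021  0.0009] rows>=10.8,0.0 q6=-2.44 w=0.35 F=[ 0.2  0.4 -1. ]
```

View pics/w40.png

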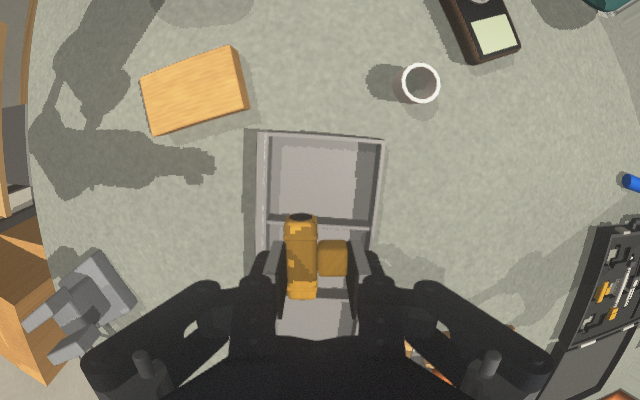

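>>> play_rows(slide=[[-0.3,1.6,0],[-1,4.8,0],[-1.9,8.5,0],[-2.8,12.4,0],[-3.7,16.3,0],[-4.5,20.2,0.2],[-5.4,24.1,0.4],[-6.3,28,0.6],[-7.2,31.9,0.8],[-8,35.8,1],[-8.9,39.7,1.2],[-9.7,43.2,1.3]], delta_rot=[[0,0,0],[0,0,0],[-0.003,0.002,0],[-0.003,0.002,0],[-0.003,0.002,0],[-0.003,0.002,0],[-0.003,0.002,0],[-0.003,0.002,0],[-0.003,0.002,0],[-0.003,0.002,0],[-0.003,0.002,0],[-0.003,0.002,0]])

```text
time: 53.45
tool_pos: [0.4756, 0.0548, 0.1876]
tcp_rot: [0.131, -3.134, -0.001]
wrist_force: [0.2, 0.4, -0.8]
width: 0.343
```

```bash
python3 -c "
from h import *
goto(.488,.13,.11,94.7)"
```

```text
t=53.45 pos=[0.4756 0.0548 0.1876] yawY=94.78 slide=[-1.9   7.39  7.75] rot=[ 0.0009 -0.0051  0.0015] rows>=2.6,0.0 q6=-1.59 w=0.34 F=[ 0.2  0.4 -0.8]
```

>>> play_rows(slide=[[-0.7,2.7,1],[-1.4,5.2,2.8],[-1.8,7,5],[-1.9,7.4,6.8],[-1.9,7.4,7.6],[-1.9,7.4,7.7],[-1.9,7.4,7.7],[-1.9,7.4,7.7]], delta_rot=[[0,-0.003,0],[0,-0.005,0.001],[0,-0.005,0.001],[0,-0.005,0.001],[0,-0.005,0.001],[0,-0.005,0.001],[0,-0.005,0.001],[0,-0.005,0.001]])

```text
time: 54.12
tool_pos: [0.488, 0.1296, 0.1108]
tcp_rot: [0.128, -3.139, -0.001]
wrist_force: [-0.1, 0.3, 0.2]
width: 0.347
```

```bash
python3 - <<'E'
from tee2 import *
import pickle
ps=shots(3,"w41"); pickle.dump(ps,open("c41.pkl","wb"))
r=teehand(ps)
o=np.array([.5556,.2329]); a=np.radians(4.88); ex=np.array([np.cos(a),np.sin(a)]);ey=np.array([-np.sin(a),np.cos(a)])
t=o+ex*(-71.4+.1-r[0]*.7-.1)/1000+ey*(-89.75-r[1])/1000; print("TCP target",t)
goto(t[0],t[1],.0545,94.88-r[2])
import prof; prof.load("c41.pkl"); print("trough near",prof.edges('x',-32,-15,56,66),"rim near",np.median(prof.X[(prof.Y>-40)&(prof.Y<80)&(prof.Z>34.5)&(prof.Z<38)&(prof.X<-108)&(prof.X>-120)]))
E
```

```text
10723 z [-1.5107 -0.7945  0.1137  2.3993]
run near end x -22.40  y -14.93..0.24
branch x -8.73..6.54 branch end y 13.95
run slope z/x [ 0.0103 -0.0965]
tee [-1.0149  0.7304  0.3238] resid 0.021997376166332235
TCP target [0.4929 0.1367]
t=54.27 pos=[0.489  0.1297 0.1118] yawY=94.66 slide=[-0.43  0.66  5.74] rot=[0.0012 0.0022 0.0017] rows>=1.4,0.0 q6=-1.44 w=0.35 F=[ 0.6  0.2 -0.4]
trough near [-22.75] rim near -114.50459604148297
```

View pics/w41.png

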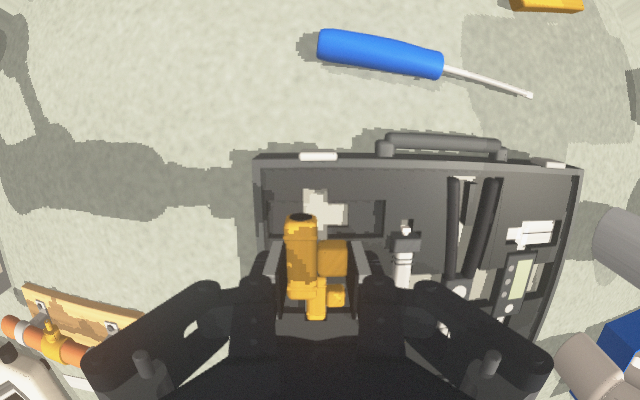

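>>> play_rows(slide=[[-0.15,0.25,1],[-0.35,0.5,2.5],[-0.43,0.66,4],[-0.43,0.66,5.1],[-0.43,0.66,5.7],[-0.43,0.66,5.75],[-0.43,0.66,5.75],[-0.43,0.66,5.75],[-0.43,0.66,5.75]], delta_rot=[[0,0.001,0.001],[0.001,0.002,0.002],[0.001,0.002,0.002],[0.001,0.002,0.002],[0.001,0.002,0.002],[0.001,0.002,0.002],[0.001,0.002,0.002],[0.001,0.002,0.002],[0.001,0.002,0.002]])

```text
time: 55.02
tool_pos: [0.4937, 0.1368, 0.0552]
tcp_rot: [-0.124, 3.137, 0.001]
wrist_force: [0.1, -0.6, -0.9]
width: 0.347
```

```bash
python3 - <<'E'
from tee2 import *
ps=shots(2,"w42"); teehand(ps); goto(.4929,.1367,.0312,94.56)
E
```

```text
7153 z [-1.4995 -0.7885  0.1237  2.5403]
run near end x -22.43  y -14.95..0.24
branch x -8.84..6.51 branch end y 13.95
run slope z/x [ 0.0116 -0.0984]
tee [-1.1122  0.7158  0.2426] resid 0.024315842305335674
t=55.12 pos=[0.4936 0.1368 0.0552] yawY=94.54 slide=[ 0.07 -0.01  2.4 ] rot=[ 0.0004  0.0019 -0.0003] rows>=0.6,0.0 q6=-1.43 w=0.34 F=[ 1.   0.3 -1.3]
```

View pics/w42.png

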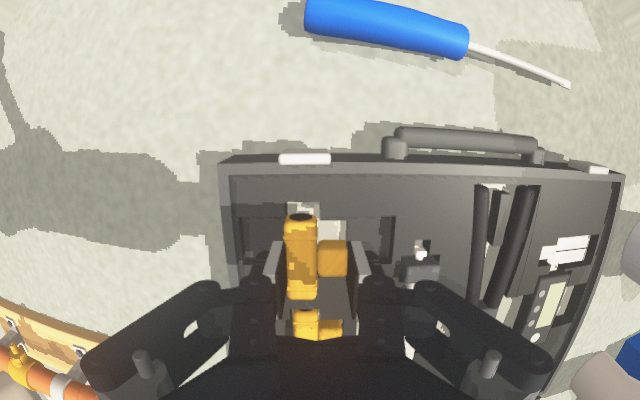

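>>> play_rows(slide=[[0.03,-0.01,0.4],[0.06,-0.01,0.8],[0.06,-0.01,1.2],[0.06,-0.01,1.4],[0.06,-0.01,1.5],[0.06,-0.01,1.5]], delta_rot=[[0,0.001,0],[0,0.002,0],[0,0.002,0],[0,0.002,0],[0,0.002,0],[0,0.002,0]])

```text
time: 55.62
tool_pos: [0.4926, 0.1366, 0.0397]
tcp_rot: [0.124, -3.138, -0.0]
wrist_force: [-0.3, -0.2, -0.7]
width: 0.346
```

```bash
python3 - <<'E'
from h import *
shot("wrist","w43"); goto(.4929,.1367,.0312,94.56)
E
```

```text
t=55.67 pos=[0.4926 0.1366 0.0398] yawY=94.54 slide=[-0.03  0.01  0.86] rot=[ 0.0003 -0.001  -0.0004] rows>=0.2,0.0 q6=-1.43 w=0.35 F=[1.4 0.2 0.1]
```

View pics/w43.png

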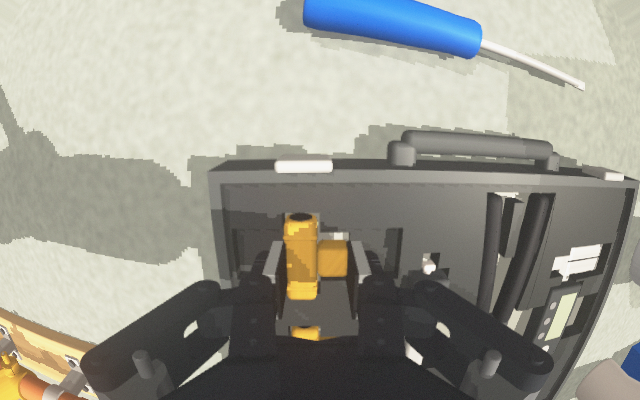

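>>> play_rows(slide=[[0,0,0.25],[0,0,0.5],[0,0,0.75],[0,0,0.95],[0,0,1.05],[0,0,1.05],[0,0,1.05]], delta_rot=[[0,0,0],[0,0,0],[0,0,0],[0,0,0],[0,0,0],[0,0,0],[0,0,0]])

```text
time: 56.25
tool_pos: [0.4929, 0.1368, 0.0315]
tcp_rot: [0.124, -3.138, -0.0]
wrist_force: [-7.0, -1.8, 19.0]
width: 0.344
```

```bash
python3 - <<'E'
from tee2 import *
from casez import *
ps=shots(2,"w44"); goto(.4929,.1367,.0312,94.56)
teehand(ps); zs(ps,branch=(-76,-66,-84,-78),insert=(-108,-98,-108,-90))
E
```

```text
t=56.35 pos=[0.493  0.1368 0.0315] yawY=94.54 slide=[ 0.01 -0.01  0.03] rot=[ 0.0003 -0.001  -0.0003] rows>=0.0,0.0 q6=-1.43 w=0.35 F=[-7.8 -1.6 19. ]
7170 z [-1.6717 -0.8766  0.0045  2.3549]
run near end x -22.45  y -14.91..0.24
branch x -8.81..6.55 branch end y 13.94
run slope z/x [ 0.0066 -0.1469]
tee [-0.8142  0.7213  0.6909] resid 0.02835079482380783
branch 451 z pct [31.1 31.8 32.6]
insert 1645 z pct [29.1 29.8 30.6]
```

View pics/w44.png

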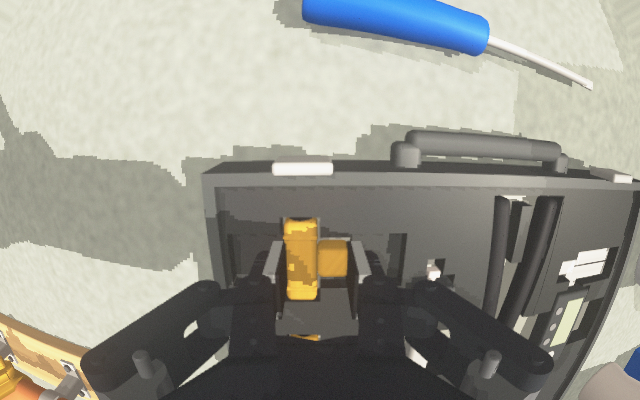

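Home: the branch top is at 31.8 mm, and floor plus 16 gives 32. I'll release, lift, and make a final check of every cutout.

>>> play_rows(slide=[[0,0,-0.05],[0,0,-0.1],[0,0,-0.1],[0,0,-0.1],[0,0,-0.1]], delta_rot=[[0,0,0],[0,0,0],[0,0,0],[0,0,0],[0,0,0]], hand=0.5)

```text
time: 56.77
tool_pos: [0.4928, 0.1367, 0.0321]
tcp_rot: [0.124, -3.138, -0.0]
wrist_force: [-0.2, -0.8, 1.2]
width: 0.5
```

>>> play_rows(slide=[[0,0,-0.5],[0,0,-2],[0,0,-4.5],[0.4,1,-8],[1.2,3,-12],[2,5,-16],[2.5,6.3,-19],[2.5,6.5,-20],[2.5,6.5,-20],[2.5,6.5,-20]], delta_rot=[[0,0,0],[0,0,0],[0,0,0],[0,0,0],[0,0,0],[0,0,0],[0,0,0],[0,0,0],[0,0,0],[0,0,0]])

```text
time: 57.6
tool_pos: [0.4632, 0.1995, 0.2323]
tcp_rot: [0.126, -3.139, -0.0]
wrist_force: [-0.1, -0.1, 0.3]
width: 0.495
```

```bash
python3 - <<'E'
from casez import *
from tee import teefit
import pickle
ps=shots(4,"w45"); pickle.dump(ps,open("c45.pkl","wb")); goto(.467,.2,.23)
P=np.concatenate([cloud(p).reshape(-1,3) for p in ps]); P=P[np.isfinite(P[:,0])]
X=(P[:,:2]-o)@ex*1000; Y=(P[:,:2]-o)@ey*1000; Z=P[:,2]*1000
def q(n,x0,x1,y0,y1):
    m=(X>x0)&(X<x1)&(Y>y0)&(Y<y1)&(Z<60); print(n,int(m.sum()),np.percentile(Z[m],[10,50,90]).round(1) if m.sum()>10 else "")
q("collar",-57,-47,-36,-20);q("barrel",-40,36,-31,-25);q("head",46,66,-36,-20)
q("pl hR",-98,-85,5,12);q("pl hL",-98,-85,43,50);q("pl block",-12,10,18,38);q("pl jaws",20,50,22,34)
q("cal jaw",-62,-44,105,130);q("cal small jaw",-60,-46,74,84);q("cal housing",-30,30,80,104);q("cal beam",45,95,88,96)
q("teeb run",-20,16,-100,-95);q("teeb br",-6,4,-84,-78);q("teec run",-90,-52,-100,-95);q("teec br",-76,-66,-84,-78)
for xc in (-1.4,-71.4):
    m=(abs(X-xc)<24)&(Y>-108)&(Y<-72)&(Z>30.2)&(Z<36); Q=np.c_[X,Y][m]; teefit(Q,np.array([xc,-89.8]),0.)
E
```

```text
t=57.80 pos=[0.4618 0.1984 0.2294] yawY=94.49 slide=[-0.53  0.12 -0.07] rot=[-0.0013 -0.0061 -0.    ] rows>=0.1,0.1 q6=-1.29 w=0.50 F=[ 0.1 -0.5  0.3]
collar 476 [36.8 37.7 38.6]
barrel 1125 [33.3 34.1 35. ]
head 661 [37.5 38.4 39.3]
pl hR 300 [27.1 29.4 30.6]
pl hL 263 [28.5 29.7 30.6]
pl block 349 [29.7 30.7 31.8]
pl jaws 332 [29.5 30.7 31.5]
cal jaw 1040 [21.5 22.5 23.4]
cal small jaw 308 [21.2 22.1 23.1]
cal housing 3115 [30.9 32.  33. ]
cal beam 0 
teeb run 58 [31.5 32.4 33.2]
teeb br 0 
teec run 549 [31.5 32.5 33.5]
teec br 167 [31.3 32.3 33.3]
tee [ -3.9698 -89.5488  -0.0304] resid 3.5508645635368032
tee [-71.5727 -89.6081  -0.6277] resid 0.13932489412867505
```

View pics/w45.png

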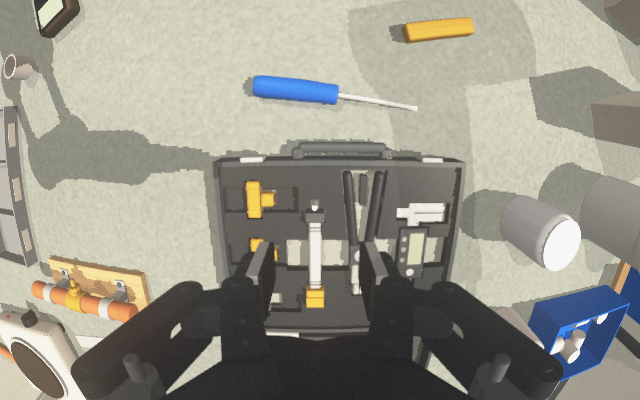

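```bash
python3 - <<'E'
from h import *
p=shot("scene","s46")
for t in ("tee_a","pliers","caliper","gauge"): print(t,lm(t,p),bb(t,p))
E
```

```text
tee_a [([346.2, 190.4], 0.52), ([363.0, 204.9], 0.43), ([376.8, 192.7], 0.28)] []
pliers [([396.6, 185.6], 0.87)] [([386.6, 177.0, 42.4, 34.4], 0.89)]
caliper [([406.1, 173.3], 0.64)] [([408.4, 174.6, 33.6, 32.1], 0.74), ([292.1, 290.4, 92.5, 79.5], 0.59)]
gauge [([376.5, 193.1], 0.85)] [([381.2, 194.2, 37.5, 26.8], 0.67)]
```

View pics/s46.png

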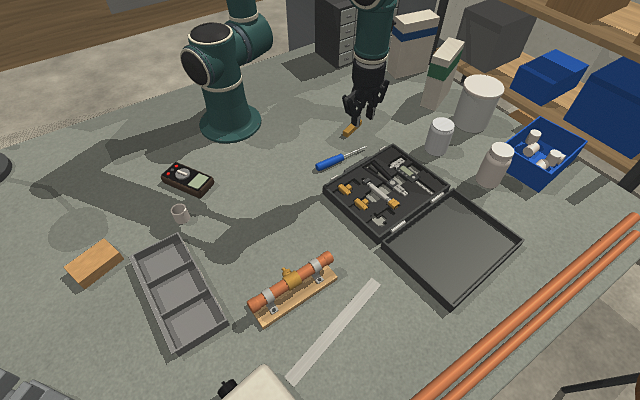

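The scene view shows the tray empty in all three compartments and the bench clear of tools. The gauge, pliers, caliper and two tees are in the case at about (340–430, 155–215). The bystanders stand where they were, and the gripper is clear. I'm handing the job in.

```bash
python3 -c "
from h import *
print(finish_job()); print(read_state()['time'])"
```

```text
the job is handed in; nothing more can be done
None
the job is handed in; nothing more can be done
```

I checked the pipe's pressure, packed the kit, and handed the job in at about 58 s of the 210 s. No verdict was reported.

- **Pressure check:** the gauge was pushed squarely onto the valve with 4 to 7 N until the mouth met the shoulder. The white rod stood about 20.5 mm out and stayed out for nearly 2 s. After that, its knob looked back at its normal short length in the pictures; I did not measure it again.
- **Packing:** the gauge, caliper, pliers and both tees were pressed home with 8 to 19 N and released. The third compartment of the tray was empty from the start. One tee is in the middle T cutout and one is in the cutout nearest the robot.
- **Pliers:** they were knocked about 35 mm aside during the run, so I measured them again before gripping.

**Last checks:** every top surface measured afterwards lay within about 1 mm of its seated height, for example 32.4 mm on the tees against 32 mm expected. The tray is empty and the bystanders look untouched.

**What disagreed or was missing:**
- From higher up, the jaw and beam tops read about 0.5 to 1 mm high. The jaws had read 22 mm, as expected, when pressed, so I took this as a depth bias.
- In the last view, a finger hid much of the middle tee and the gripper hid the caliper's beam end. The automatic fit for that tee failed there, so its seating rests on the earlier readings, 31.8 mm when pressed and 32.4 mm after release.

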